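# Put the stacked lids back on the pantry canisters

### The job

Take the stack of nested wooden lids apart from the top down and put each lid, one after another from the smallest to the largest, on the open steel canister of its own size, so that it lies level and centred and covers the mouth completely. Lift each lid straight out of the one below, set it down without dropping it, leave the canisters standing where they are, and do not disturb the can or the mug.

Things in the scene. Friction and masses are not known exactly. Their poses are not given: they have to be found in the camera images.
- lid40: The smallest wooden lid: a round turned-wood disc 40 mm in diameter and 28 mm high, straight-sided, flat underneath, with a round dish 32 mm wide and 5 mm deep in its top (rim 4 mm wide). About 30 g. At the start its bottom 5 mm sit in the dish of the 50 mm lid, its underside 69 mm above the worktop. Origin: centre of its underside, z up through the lid.
- lid50: The second smallest wooden lid: a round turned-wood disc 50 mm in diameter and 28 mm high, straight-sided, flat underneath, with a round dish 42 mm wide and 5 mm deep in its top (rim 4 mm wide). About 42 g. At the start its bottom 5 mm sit in the dish of the 60 mm lid, its underside 46 mm above the worktop. Origin: centre of its underside, z up through the lid.
- lid60: The second largest wooden lid: a round turned-wood disc 60 mm in diameter and 28 mm high, straight-sided, flat underneath, with a round dish 52 mm wide and 5 mm deep in its top (rim 4 mm wide). About 58 g. At the start its bottom 5 mm sit in the dish of the 70 mm lid, its underside 23 mm above the worktop. Origin: centre of its underside, z up through the lid.
- lid70: The largest wooden lid: a round turned-wood disc 70 mm in diameter and 28 mm high, straight-sided, flat underneath, with a round dish 62 mm wide and 5 mm deep in its top (rim 4 mm wide). About 75 g. It lies on the worktop, at the bottom of the stack. Origin: centre of its underside, z up through the lid.
- canister40: The smallest canister: a plain round steel canister, open at the top, for the 40 mm lid. Body 40 mm in diameter, 70 mm high in all; the top 26 mm is a narrower neck, 32 mm outside and 24 mm inside. It stands loose on the worktop (z = 0), about 0.28 kg. The 40 mm lid rests flat on its rim, 70 mm above the origin, overhanging the neck by 4 mm all round. Origin: centre of its underside, z up.
- canister50: The second smallest canister: a plain round steel canister, open at the top, for the 50 mm lid. Body 50 mm in diameter, 80 mm high in all; the top 26 mm is a narrower neck, 42 mm outside and 34 mm inside. It stands loose on the worktop (z = 0), about 0.36 kg. The 50 mm lid rests flat on its rim, 80 mm above the origin, overhanging the neck by 4 mm all round. Origin: centre of its underside, z up.
- canister60: The second largest canister: a plain round steel canister, open at the top, for the 60 mm lid. Body 60 mm in diameter, 90 mm high in all; the top 26 mm is a narrower neck, 52 mm outside and 44 mm inside. It stands loose on the worktop (z = 0), about 0.45 kg. The 60 mm lid rests flat on its rim, 90 mm above the origin, overhanging the neck by 4 mm all round. Origin: centre of its underside, z up.
- canister70: The largest canister: a plain round steel canister, open at the top, for the 70 mm lid. Body 70 mm in diameter, 100 mm high in all; the top 26 mm is a narrower neck, 62 mm outside and 54 mm inside. It stands loose on the worktop (z = 0), about 0.55 kg. The 70 mm lid rests flat on its rim, 100 mm above the origin, overhanging the neck by 4 mm all round. Origin: centre of its underside, z up.
- can: Bystander: closed food can with a paper label, 70 mm in diameter, 100 mm high, standing at the robot's left. Origin: centre of its underside.
- mug: Bystander: blue mug, 80 mm in diameter, 90 mm high, standing at the robot's right. Origin: centre of its underside.
There are look-alikes about, which are no part of the job. Leave any red look-alike of the lid40 alone.

How it is judged:
By the outcome, as a careful person would: the job done as asked, in the order asked, and still so for the second after the job is handed in, with the robot touching nothing.
It also fails if it takes over 128 s, if anything falls off the work surface, if the arm or the gripper's body presses on something with over 40 N, if the wrist force passes 120 N, or if a joint passes its speed limit or range.

### The arm

A 6-joint arm with a two-finger parallel gripper is mounted at the origin on the work surface. World frame = base frame: x ahead of the robot, y to its left, z up, the work surface at z = 0. Lengths are in mm, angles in rad, forces in N, time in s.
With the tool pointing down it reaches from about 325 to 900 mm from the base axis. Payload 3.5 kg.
Tool frame: the origin (TCP) lies midway between the tips of the shut fingers; the grasp point (between the pads) lies 19 mm behind it; x points along the fingers, y is the direction in which the jaws open and shut, and the axes are right-handed (so a half turn about x gives the same grasp; the last joint's range is limited). The gripper opens to 85 mm and grips with 20 to 120 N. Pads are 22 mm wide; open, the fingers measure 114 mm over their backs; the gripper's body (76 mm by 85 mm) begins 54 mm behind the grasp point. The pads swing forward as they close: fully open they stand 13 mm farther back than shut.
Start: joints at [1.23, 0.276, -0.026, 1.268, 0, 1.467], TCP at [147.235, 607.407, 198.313] pointing down, gripper open.
Joint ranges: [-3.12, 3.12], [-0.85, 1.88], [-1.08, 1.24], [-1.95, 2.15], [-1.57, 1.53], [-3.14, 3.14]. Speed limits (rad/s): [2.57, 2.57, 3.14, 3.14, 3.14, 3.14].

### API

Orientations are given as a rotation vector (axis times angle).
In Python, from workcell import env gives the robot as it stands.
- The arm moves only by the tool drive_tool, never from a script. Its argument "motion" is a list of rows, each an object of numbers: "jaw": the finger opening in m, from 0 to 0.0854; "x", "y", "z": the shift along the tool's x, y, z in m; "turn": the turn about the tool's x in degrees. A call has 1 to 12 rows; each row shifts and turns the pose as measured when the row begins, along the tool's axes as they then stand; what a row does not reach is not made up. A row lasts 1/10 s, in which the tool goes at most 50 mm and 8.59 degrees, less where a joint would pass 70% of its speed; a pose out of reach is approached as far as the arm can. A call with a gripper value outside its range is refused whole. The fingers move at their own pace and stop on an object; the grip force is fixed at half the most. Time passes only in rows, so rows that do not move let the fingers close. It gives the time, the measured TCP pose, the force and the opening at its end, in the units of the state.
- env.get_obs(): the state, without advancing time (a new reading comes with each control period).
- env.read_camera(name): name is "side" or "top" or "wrist"; returns a dict with "color" (400x640x3 uint8, red, green, blue), "camera_matrix" (3x3 intrinsics, pixels), "k1" (the pictures are not rectified: a ray, as slopes to the right and down, at radius r is drawn at 1 + k1 r^2 times it, then the intrinsics apply), "origin" and "attitude" of the camera in the world; the wrist camera has in their place "tool_from_camera" (4x4, takes a point from camera to tool coordinates, whose origin is the TCP and whose axes are the tool frame's). Camera axes: x right, y down, z forward; pixel columns grow to the right and rows downward; lengths in mm; the calibration is good to about 2 mm. A picture is of the moment at which its call begins: read the wrist's pose just before it. There is no depth.
- env.close_job(): hands the job in, once; it reports no verdict.
Trained networks look in a picture, given as the dict that the camera call returned (one of the last four; its "shot" number tells which), for a name from the list of things; names that differ only in an ending like _2 or _b are one class to them, and where a whole thing is asked for, a point or a joint stands for the part that bears it (a point fixed in the world has none). Each returns a list of dicts, best first, with "conf" (0 to 1); they miss things now and then, are a little off and sometimes report something else, mostly with a low value. They report only what shows in the picture. A call takes as long as a camera call. They do not tell look-alikes from the thing itself.
- env.find_in(target, picture): "extent" ([left, top, right, bottom] in pixels, round what is visible of it).
- env.regions_of(target, picture): "region" (400x640 bool, what is visible of it) and "extent" ([left, top, right, bottom] in pixels, round what is visible of it).
The state is a dict: "t": time; "joint_positions": joint angles; "dq": joint speeds; "effort": joint torques, N m; "tool_pos": TCP position; "eef_rot": TCP orientation; "contact_force": force on the tool from outside, world axes, zero at the start; "torque": the same for the moment, N m; "gripper_width": finger opening in mm.
Only numpy, scipy, OpenCV 4.12 (cv2) and the standard library are available. Lean on these libraries where they do the work, as an engineer would, in place of code of your own. Each camera call takes 0.05 s, during which the arm holds its last target.

## Working session

There is one attempt and no reset: what is moved stays moved. The work goes in short steps, Python scripts to look and compute and a tool call to move; the robot and the scene stay as the last step left them, time stands still between calls to the robot, and variables do not carry over. Pictures are saved under pics/ and viewed, and the job is handed in when it is done.

Besides the shell and the picture viewer there is one more tool, called after ">>>" by a JSON object that holds its "name" and its "arguments", one argument or row to a line. drive_tool: Moves the arm, as the interface text tells. Its arguments: {"type":"object","properties":{"motion":{"type":"array","items":{"type":"object","properties":{"jaw":{"type":"number"},"x":{"type":"number"},"y":{"type":"number"},"z":{"type":"number"},"turn":{"type":"number"}}}}},"required":["motion"]}

```bash
ls; mkdir -p pics; python3 - <<'E'
from workcell import env
import cv2
o=env.get_obs()
for k,v in o.items(): print(k,v)
for n in ["side","top","wrist"]:
    p=env.read_camera(n)
    cv2.imwrite(f"pics/{n}0.png",p["color"][:,:,::-1])
    for k,v in p.items():
        if k!="color": print(n,k,v if not hasattr(v,'tolist') else v.tolist())
E
```

```text
pics
t 0.0
joint_positions [ 1.22960995e+00  2.77160648e-01 -2.78863382e-02  1.26805874e+00
 -1.33136071e-05  1.46740989e+00]
dq [ 0.00021416  0.00084809 -0.00022234  0.00112519  0.00026064  0.00037736]
effort [-5.92091747e-04 -4.45509124e+01  2.95202029e+01  1.63248408e-02
 -1.20416476e-04  8.29241998e-06]
tool_pos [146.93822369 606.57776965 197.1401037 ]
eef_rot [ 0.18492574  1.56321792 -0.18847578]
contact_force [0.06095042 0.24400803 0.04614416]
torque [ 0.00147388  0.01817693 -0.00260918]
gripper_width 85.14775798219426
side camera_matrix [[455.6182235650161, 0.0, 320.1095563757216], [0.0, 455.6182235650161, 199.25956982484652], [0.0, 0.0, 1.0]]
side k1 0.0033938171037437535
side origin [-93.09600531680108, -739.6217337311699, 637.3693751654494]
side attitude [-2.0092418146295574, 0.7070124944398083, -0.3760859871076856]
side shot 1
top camera_matrix [[372.9172443767069, 0.0, 317.4811407574059], [0.0, 372.9172443767069, 200.0583386873017], [0.0, 0.0, 1.0]]
top k1 0.010168689142650175
top origin [401.3968205949055, 19.304276523240784, 1100.0389728541859]
top attitude [-2.203856714586886, 2.151055144664462, -0.11337804369337352]
top shot 2
wrist camera_matrix [[335.8292347916074, 0.0, 315.8433812471019], [0.0, 335.8292347916074, 196.27824095238296], [0.0, 0.0, 1.0]]
wrist k1 -0.04320966845462961
wrist tool_from_camera [[-0.0004705040422447091, -0.3031684945777006, 0.9529368512768497, -176.5973315264842], [0.9999998888675686, -0.0001710835781701273, 0.00043931225721266965, -0.10131124484880072], [2.9846210617730462e-05, 0.9529369520728533, 0.30316854138136384, -77.62702229467281], [0.0, 0.0, 0.0, 1.0]]
wrist shot 3
```

View pics/side0.png

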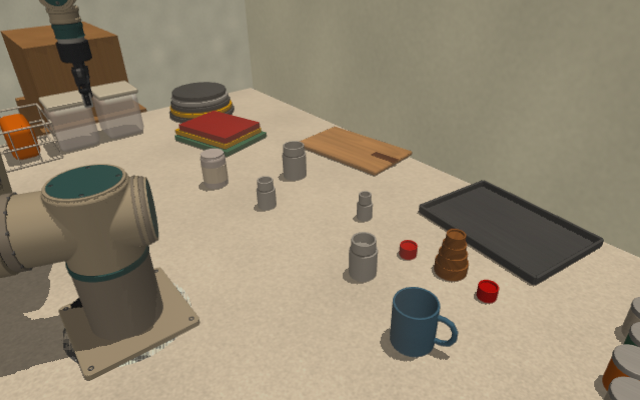

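View pics/top0.png

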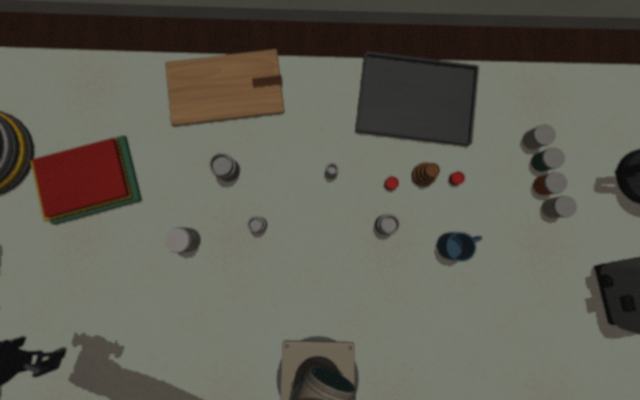

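View pics/wrist0.png

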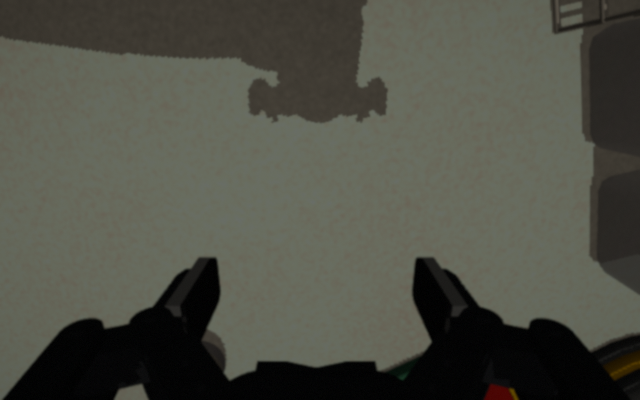

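```bash
cat > h.py <<'E'
import numpy as np, cv2
from scipy.spatial.transform import Rotation as R
from scipy.optimize import least_squares
from workcell import env
def snap(name):
    o=env.get_obs(); p=env.read_camera(name)
    if name=="wrist":
        T=np.eye(4); T[:3,:3]=R.from_rotvec(o["eef_rot"]).as_matrix(); T[:3,3]=o["tool_pos"]
        C=T@np.array(p["tool_from_camera"]); p["C"]=C[:3,3]; p["Rm"]=C[:3,:3]
    else:
        p["C"]=np.array(p["origin"]); p["Rm"]=R.from_rotvec(p["attitude"]).as_matrix()
    p["o"]=o
    return p
def proj(p,P):
    P=np.atleast_2d(P); c=(P-p["C"])@p["Rm"]
    s=c[:,:2]/c[:,2:3]; s=s*(1+p["k1"]*(s**2).sum(1,keepdims=True)); K=p["camera_matrix"]
    return np.c_[s[:,0]*K[0][0]+K[0][2], s[:,1]*K[1][1]+K[1][2]]
def ray(p,uv):
    uv=np.atleast_2d(uv).astype(float); K=np.array(p["camera_matrix"])
    d=(uv-K[:2,2])/np.array([K[0,0],K[1,1]]); s=d.copy()
    for _ in range(20): s=d/(1+p["k1"]*(s**2).sum(1,keepdims=True))
    v=np.c_[s,np.ones(len(s))]@p["Rm"].T
    return v/np.linalg.norm(v,axis=1,keepdims=True)
def onz(p,uv,z):
    r=ray(p,uv); return p["C"]+r*((z-p["C"][2])/r[:,2])[:,None]
def tri(obs):  # list of (p,uv)
    A=np.zeros((3,3));b=np.zeros(3)
    for p,uv in obs:
        d=ray(p,uv)[0]; M=np.eye(3)-np.outer(d,d); A+=M; b+=M@p["C"]
    X=np.linalg.solve(A,b)
    return X,[np.linalg.norm(proj(p,X)[0]-uv) for p,uv in obs]
def save(p,f): cv2.imwrite(f,p["color"][:,:,::-1])
E
python3 - <<'E'
from h import *
o=env.get_obs(); print(np.round(R.from_rotvec(o["eef_rot"]).as_matrix(),3).tolist())
for n in ["top","side"]:
    p=snap(n)
    print(n, "worktop pts")
    for t in ["lid40","lid50","lid60","lid70","canister40","canister50","canister60","canister70","can","mug"]:
        r=env.find_in(t,p)
        print(t,[(np.round(q["extent"]).tolist(),round(q["conf"],2), np.round(onz(p,[(q["extent"][0]+q["extent"][2])/2,(q["extent"][1]+q["extent"][3])/2],40)[0]).tolist()) for q in r[:6]])
print(env.get_obs()["t"])
E
```

```text
[[-0.001, 0.236, 0.972], [-0.002, 0.972, -0.236], [-1.0, -0.002, -0.0]]
top worktop pts
lid40 [([423.0, 163.0, 440.0, 179.0], 0.75, [594.0, -317.0, 40.0]), ([447.0, 174.0, 469.0, 186.0], 0.75, [570.0, -392.0, 40.0]), ([416.0, 170.0, 418.0, 183.0], 0.68, [577.0, -273.0, 40.0]), ([418.0, 169.0, 428.0, 183.0], 0.6, [580.0, -292.0, 40.0]), ([416.0, 166.0, 430.0, 188.0], 0.58, [575.0, -292.0, 40.0]), ([386.0, 179.0, 396.0, 190.0], 0.47, [553.0, -200.0, 40.0])]
lid50 [([423.0, 163.0, 440.0, 179.0], 0.75, [594.0, -317.0, 40.0]), ([447.0, 174.0, 469.0, 186.0], 0.75, [570.0, -392.0, 40.0]), ([416.0, 170.0, 418.0, 183.0], 0.68, [577.0, -273.0, 40.0]), ([418.0, 169.0, 428.0, 183.0], 0.6, [580.0, -292.0, 40.0]), ([416.0, 166.0, 430.0, 188.0], 0.58, [575.0, -292.0, 40.0]), ([386.0, 179.0, 396.0, 190.0], 0.47, [553.0, -200.0, 40.0])]
lid60 [([423.0, 163.0, 440.0, 179.0], 0.75, [594.0, -317.0, 40.0]), ([447.0, 174.0, 469.0, 186.0], 0.75, [570.0, -392.0, 40.0]), ([416.0, 170.0, 418.0, 183.0], 0.68, [577.0, -273.0, 40.0]), ([418.0, 169.0, 428.0, 183.0], 0.6, [580.0, -292.0, 40.0]), ([416.0, 166.0, 43
[... 3572 characters left out ...]
348.0, 231.0, 377.0, 281.0], 0.56, [441.0, -185.0, 40.0])]
canister60 [([283.0, 137.0, 308.0, 179.0], 0.93, [611.0, 298.0, 40.0]), ([356.0, 191.0, 374.0, 221.0], 0.85, [584.0, -41.0, 40.0]), ([255.0, 176.0, 276.0, 210.0], 0.73, [428.0, 176.0, 40.0]), ([348.0, 231.0, 377.0, 281.0], 0.56, [441.0, -185.0, 40.0])]
canister70 [([283.0, 137.0, 308.0, 179.0], 0.93, [611.0, 298.0, 40.0]), ([356.0, 191.0, 374.0, 221.0], 0.85, [584.0, -41.0, 40.0]), ([255.0, 176.0, 276.0, 210.0], 0.73, [428.0, 176.0, 40.0]), ([348.0, 231.0, 377.0, 281.0], 0.56, [441.0, -185.0, 40.0])]
can [([200.0, 152.0, 227.0, 191.0], 0.56, [379.0, 377.0, 40.0])]
mug [([386.0, 289.0, 458.0, 356.0], 0.85, [394.0, -390.0, 40.0])]
1.25
```

>>> {"name": "drive_tool", "arguments": {
  "motion": [
    {"turn": -8.5,"x": -0.03},
    {"turn": -5.1,"x": -0.03},
    {"x": -0.02,"z": 0.03,"y": -0.03},
    {"z": 0.033,"y": -0.036},
    {"z": 0.033,"y": -0.036},
    {"z": 0.033,"y": -0.036},
    {"z": 0.033,"y": -0.036},
    {"z": 0.033,"y": -0.036},
    {"z": 0.033,"y": -0.036},
    {"z": 0.033,"y": -0.036},
    {"z": 0.033,"y": -0.036},
    {"z": 0.033,"y": -0.036}
  ]
}}

```text
schema error: expected keys jaw, x, y, z, turn
```

>>> {"name": "drive_tool", "arguments": {
  "motion": [
    {"jaw": 0.085,"x": -0.03,"y": 0,"z": 0,"turn": -8.5},
    {"jaw": 0.085,"x": -0.03,"y": 0,"z": 0,"turn": -5.1},
    {"jaw": 0.085,"x": -0.02,"y": -0.03,"z": 0.03,"turn": 0},
    {"jaw": 0.085,"x": 0,"y": -0.036,"z": 0.033,"turn": 0},
    {"jaw": 0.085,"x": 0,"y": -0.036,"z": 0.033,"turn": 0},
    {"jaw": 0.085,"x": 0,"y": -0.036,"z": 0.033,"turn": 0},
    {"jaw": 0.085,"x": 0,"y": -0.036,"z": 0.033,"turn": 0},
    {"jaw": 0.085,"x": 0,"y": -0.036,"z": 0.033,"turn": 0},
    {"jaw": 0.085,"x": 0,"y": -0.036,"z": 0.033,"turn": 0},
    {"jaw": 0.085,"x": 0,"y": -0.036,"z": 0.033,"turn": 0},
    {"jaw": 0.085,"x": 0,"y": -0.036,"z": 0.033,"turn": 0},
    {"jaw": 0.085,"x": 0,"y": -0.036,"z": 0.033,"turn": 0}
  ]
}}

```text
t: 2.45
tool_pos: [485.3, 253.3, 283.0]
eef_rot: [-0.014, 1.564, 0.021]
contact_force: [0.6, 1.0, 0.5]
gripper_width: 85.1
```

>>> {"name": "drive_tool", "arguments": {
  "motion": [
    {"jaw": 0.085,"x": 0,"y": 0,"z": 0,"turn": 0},
    {"jaw": 0.085,"x": 0,"y": 0,"z": 0,"turn": 0}
  ]
}}

```text
t: 2.65
tool_pos: [489.5, 248.4, 282.8]
eef_rot: [-0.008, 1.563, 0.013]
contact_force: [0.5, -0.8, -0.0]
gripper_width: 85.2
```

```bash
python3 - <<'E'
from h import *
import pickle
p=snap("wrist"); save(p,"pics/w1.png"); pickle.dump(p,open("w1.pkl","wb"))
print(p["o"]["tool_pos"],p["o"]["eef_rot"],np.abs(p["o"]["dq"]).max())
E
```

```text
[489.49358543 248.44452323 282.76973476] [-0.00759819  1.56311329  0.01300564] 0.042446810004366585
```

View pics/w1.png

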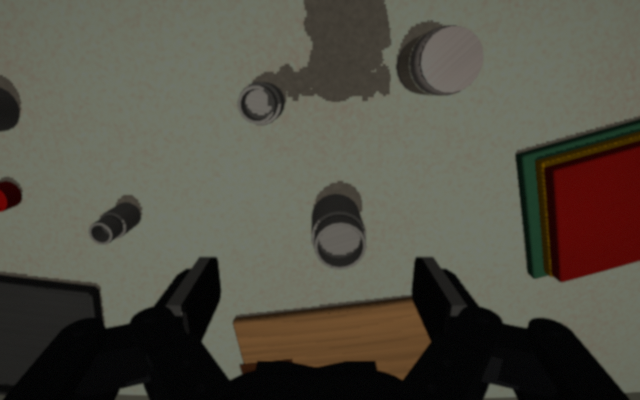

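>>> {"name": "drive_tool", "arguments": {
  "motion": [
    {"jaw": 0.085,"x": 0,"y": -0.045,"z": 0,"turn": 0},
    {"jaw": 0.085,"x": 0,"y": -0.045,"z": 0,"turn": 0},
    {"jaw": 0.085,"x": 0,"y": -0.045,"z": 0,"turn": 0},
    {"jaw": 0.085,"x": 0,"y": -0.045,"z": 0,"turn": 0},
    {"jaw": 0.085,"x": 0,"y": -0.045,"z": 0,"turn": 0},
    {"jaw": 0.085,"x": 0,"y": -0.045,"z": 0,"turn": 0},
    {"jaw": 0.085,"x": 0,"y": 0,"z": 0,"turn": 0},
    {"jaw": 0.085,"x": 0,"y": 0,"z": 0,"turn": 0},
    {"jaw": 0.085,"x": 0,"y": 0,"z": 0,"turn": 0}
  ]
}}

```text
t: 3.6
tool_pos: [491.6, -16.2, 282.0]
eef_rot: [-0.026, 1.56, 0.035]
contact_force: [0.1, -0.2, 0.7]
gripper_width: 84.4
```

```bash
python3 - <<'E'
from h import *
import pickle
p=snap("wrist"); save(p,"pics/w2.png"); pickle.dump(p,open("w2.pkl","wb"))
print(p["o"]["tool_pos"],p["o"]["eef_rot"],np.abs(p["o"]["dq"]).max())
E
```

```text
[491.64280929 -16.16738326 282.04855512] [-0.02567129  1.56008849  0.03481864] 0.021335561356213117
```

View pics/w2.png

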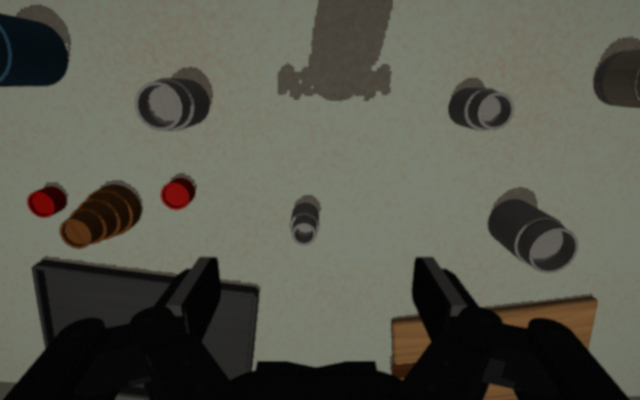

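```bash
cat > fit.py <<'E'
from h import *
from scipy.ndimage import map_coordinates
from scipy.optimize import minimize
TH=np.linspace(0,2*np.pi,120,endpoint=False)
def circ(x,y,z,r): return np.c_[x+r*np.cos(TH),y+r*np.sin(TH),np.full(len(TH),z)]
def grad(p,s):
    g=cv2.GaussianBlur(p["color"].astype(np.float32),(0,0),s)
    gx=cv2.Sobel(g,cv2.CV_32F,1,0)/8; gy=cv2.Sobel(g,cv2.CV_32F,0,1)/8
    return np.sqrt((gx**2+gy**2).sum(2))
def score(p,G,circles,mask=None):
    s=0;n=0
    for c in circles:
        uv=proj(p,circ(*c)); v=map_coordinates(G,[uv[:,1],uv[:,0]],order=1,mode='constant')
        s+=np.minimum(v,25).mean()
    return s/len(circles)
def fit(ps,radii,x0,free_z=True,sig=(3,1.5,1.0)):
    """rim circles at common height; x0=(x,y,z)"""
    x0=np.array(x0,float)
    for s in sig:
        Gs=[grad(p,s) for p in ps]
        zf=x0[2]
        def f(q):
            z=q[2] if free_z else zf
            return -sum(score(p,G,[(q[0],q[1],z,r) for r in radii]) for p,G in zip(ps,Gs))
        n=3 if free_z else 2
        r=minimize(f,x0[:n],method="Nelder-Mead",options=dict(initial_simplex=np.vstack([x0[:n]]+[x0[:n]+d for d in np.eye(n)*4*s]),xatol=.05,fatol=1e-4))
        x0[:n]=r.x
    return x0,-r.fun/len(ps)
def draw(p,circles,f,scale=1,crop=None):
    im=p["color"][:,:,::-1].copy(); sc=2
    if crop: 
        u0,v0,u1,v1=crop; sc=min(800/(u1-u0),600/(v1-v0)); im=im[v0:v1,u0:u1]
    else: u0=v0=0; sc=1.25
    im=cv2.resize(im,None,fx=sc,fy=sc,interpolation=cv2.INTER_CUBIC)
    im=np.clip(im.astype(float)*1.6,0,255).astype(np.uint8)
    for c in circles:
        uv=(proj(p,circ(*c))+.5-[u0,v0])*sc-.5
        cv2.polylines(im,[np.round(uv).astype(np.int32)],True,(0,255,0),1)
    cv2.imwrite(f,im)
E
python3 - <<'E'
from fit import *; import pickle
p1,p2=[pickle.load(open(f"w{i}.pkl","rb")) for i in (1,2)]
C=[]
def go(name,ps,uv,h,radii):
    x=onz(p2,uv,h)[0]
    q,s=fit(ps,radii,x); qf,sf=fit(ps,radii,x,False)
    print(name,radii,np.round(q,1),round(s,2),"fixed z",np.round(qf,1),round(sf,2))
    return q
for nm,uv in (("A",(165,104)),("B",(548,248))):
    for h,r in ((90,26),(100,31)):
        go(nm,[p1,p2] if nm=="B" else [p2],uv,h,[r,r-4])
q=go("c40",[p1,p2],(304,233),70,[16,12]);C+= [(*q,16)]
q=go("c50",[p1,p2],(492,110),80,[21,17]);C+= [(*q,21)]
q=go("lid40",[p2],(77,234),97,[20,16]);C+= [(*q,20)]
for uv in ((42,203),(178,192)): go("red",[p2],uv,28,[20,16])
E
```

```text
A [26, 22] [ 438.6 -187.3   84.9] 16.4 fixed z [ 438.1 -185.1   90. ] 16.11
A [31, 27] [ 436.8 -181.3   82.6] 14.59 fixed z [ 435.  -174.7  100. ] 13.51
B [26, 22] [590.9 278.8 104.6] 12.82 fixed z [599.6 279.2  90. ] 11.24
B [31, 27] [589.  278.7  99.2] 17.9 fixed z [588.6 278.3 100. ] 17.85
c40 [16, 12] [590.1 -26.7  70.3] 18.02 fixed z [590.2 -26.9  70. ] 18.02
c50 [21, 17] [429.4 183.   77.9] 14.94 fixed z [429.5 182.1  80. ] 14.87
lid40 [20, 16] [ 581.5 -288.4  112.1] 17.68 fixed z [ 589.5 -300.9   97. ] 17.15
red [20, 16] [ 568.7 -370.9   55.8] 20.69 fixed z [ 579.8 -396.7   28. ] 19.15
red [20, 16] [ 526.6 -163.   111.8] 17.68 fixed z [ 549.5 -192.4   28. ] 16.34
```

>>> {"name": "drive_tool", "arguments": {
  "motion": [
    {"jaw": 0.085,"x": 0,"y": -0.041,"z": 0.011,"turn": 0},
    {"jaw": 0.085,"x": 0,"y": -0.041,"z": 0.011,"turn": 0},
    {"jaw": 0.085,"x": 0.01,"y": -0.041,"z": 0.011,"turn": 0},
    {"jaw": 0.085,"x": 0.02,"y": -0.041,"z": 0.011,"turn": 0},
    {"jaw": 0.085,"x": 0.02,"y": -0.041,"z": 0.011,"turn": 0},
    {"jaw": 0.085,"x": 0.02,"y": -0.041,"z": 0.011,"turn": 0},
    {"jaw": 0.085,"x": 0.01,"y": -0.041,"z": 0.011,"turn": 0},
    {"jaw": 0.085,"x": 0,"y": 0,"z": 0,"turn": 0},
    {"jaw": 0.085,"x": 0,"y": 0,"z": 0,"turn": 0}
  ]
}}

```text
t: 4.55
tool_pos: [594.6, -289.5, 198.8]
eef_rot: [-0.048, 1.555, 0.063]
contact_force: [0.7, -0.6, -0.4]
gripper_width: 84.9
```

```bash
cat >> h.py <<'E'
def st(o=None):
    o=o or env.get_obs(); M=R.from_rotvec(o["eef_rot"]).as_matrix()
    print("t",round(o["t"],2),"tcp",np.round(o["tool_pos"],1),"yaw_err_deg(turn to add)",round(np.degrees(np.arctan2(M[1,2],M[0,2])),2),"tilt",np.round(np.degrees(M[:2,0]),2),"F",np.round(o["contact_force"],1),"w",round(o["gripper_width"],1),"v",round(np.abs(o["dq"]).max(),3))
    return M
E
cat > w.py <<'E'
import sys,pickle
from fit import *
p=snap("wrist"); n=sys.argv[1]; save(p,f"pics/{n}.png"); pickle.dump(p,open(n+".pkl","wb")); st(p["o"])
E
python3 w.py w3
```

```text
t 4.55 tcp [ 594.6 -289.5  198.8] yaw_err_deg(turn to add) 4.05 tilt [0.87 0.56] F [ 0.7 -0.6 -0.4] w 84.9 v 0.036
```

View pics/w3.png

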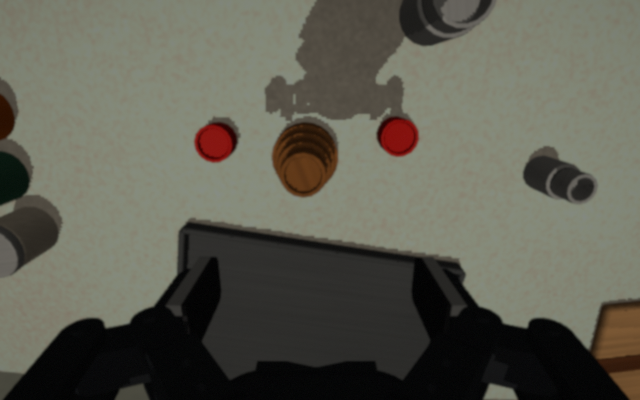

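```bash
python3 - <<'E'
from fit import *; import pickle
p2,p3=[pickle.load(open(f"w{i}.pkl","rb")) for i in (2,3)]
x=onz(p3,(304,171),97)[0]; print(x)
for ps in ([p3],[p2,p3]):
  q,s=fit(ps,[20,16],x); qf,sf=fit(ps,[20,16],x,False); print("lid40",np.round(q,1),round(s,2),np.round(qf,1),round(sf,2))
C=[(*qf,20),(*qf,16)]
x0=qf
for nm,z,r in (("50",74,25),("60",51,30),("70",28,35),("70b",0,35)):
  q,s=fit([p3],[r],[x0[0],x0[1],z],False,sig=(1.5,1.0)); print(nm,np.round(q,1),round(s,2)); C.append((*q,r))
q,s=fit([p3],[20,16],onz(p3,(397,136),28)[0],False);print("redL",np.round(q,1),round(s,2));C.append((*q,20))
q,s=fit([p3],[20,16],onz(p3,(215,141),28)[0],False);print("redR",np.round(q,1),round(s,2));C.append((*q,20))
q,s=fit([p2,p3],[16,12],onz(p3,(580,188),70)[0]);print("c40",np.round(q,1),round(s,2));C.append((*q,16))
draw(p3,C,"pics/w3d.png",crop=(180,80,440,260))
E
```

```text
[ 585.20295194 -299.3497196    97.        ]
lid40 [ 589.6 -300.1   96.7] 12.75 [ 589.5 -300.1   97. ] 12.75
lid40 [ 589.1 -300.1   98. ] 14.96 [ 589.5 -300.5   97. ] 14.79
50 [ 589.4 -300.2   74. ] 15.01
60 [ 591.6 -300.1   51. ] 14.67
70 [ 587.  -300.3   28. ] 20.7
70b [ 589.4 -300.9    0. ] 14.4
redL [ 559.3 -207.    28. ] 17.84
redR [ 577.1 -393.1   28. ] 18.33
c40 [590.6 -25.6  69.1] 18.67
```

View pics/w3d.png

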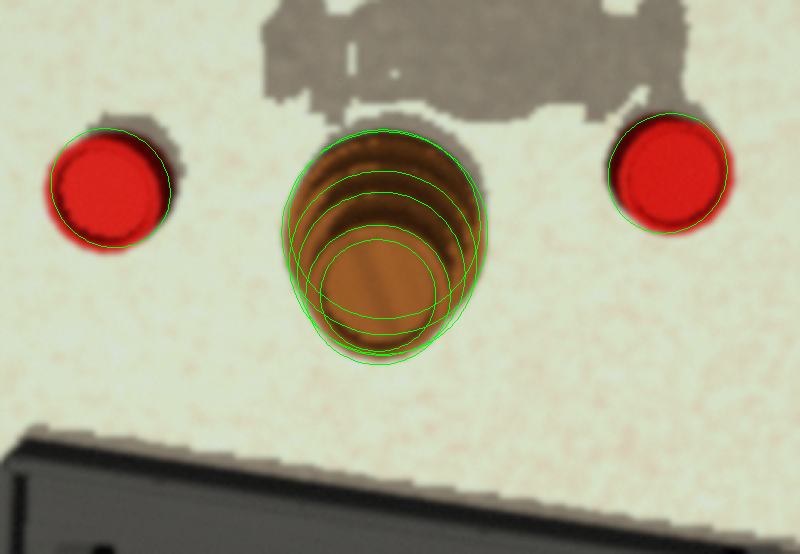

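>>> {"name": "drive_tool", "arguments": {
  "motion": [
    {"jaw": 0.085,"x": 0,"y": 0,"z": 0,"turn": 4},
    {"jaw": 0.085,"x": 0.025,"y": -0.006,"z": -0.003,"turn": 0},
    {"jaw": 0.085,"x": 0.025,"y": -0.006,"z": -0.003,"turn": 0},
    {"jaw": 0.085,"x": 0.02,"y": 0,"z": 0,"turn": 0},
    {"jaw": 0.085,"x": 0,"y": 0,"z": 0,"turn": 0}
  ]
}}

```text
t: 5.1
tool_pos: [593.2, -291.2, 133.0]
eef_rot: [-0.004, 1.549, 0.014]
contact_force: [-1.0, -0.1, -0.3]
gripper_width: 85.1
```

```bash
python3 w.py w4;  python3 - <<'E'
from fit import *; import pickle
p3=pickle.load(open(f"w4.pkl","rb"))
q,s=fit([p3],[20,16],[589.5,-300.3,97]);print(q,s)
q,s=fit([p3],[20,16],[589.5,-300.3,97],False);print(q,s)
draw(p3,[(*q,20),(*q,16)],"pics/w4d.png",crop=(120,80,520,380))
E
```

```text
t 5.1 tcp [ 593.2 -291.2  133. ] yaw_err_deg(turn to add) 0.65 tilt [1.26 0.39] F [-1.  -0.1 -0.3] w 85.1 v 0.039
[ 589.92341151 -300.26153194   95.49600397] 13.036161422729492
[ 589.19563938 -300.19117083   97.        ] 12.989419937133789
```

View pics/w4d.png

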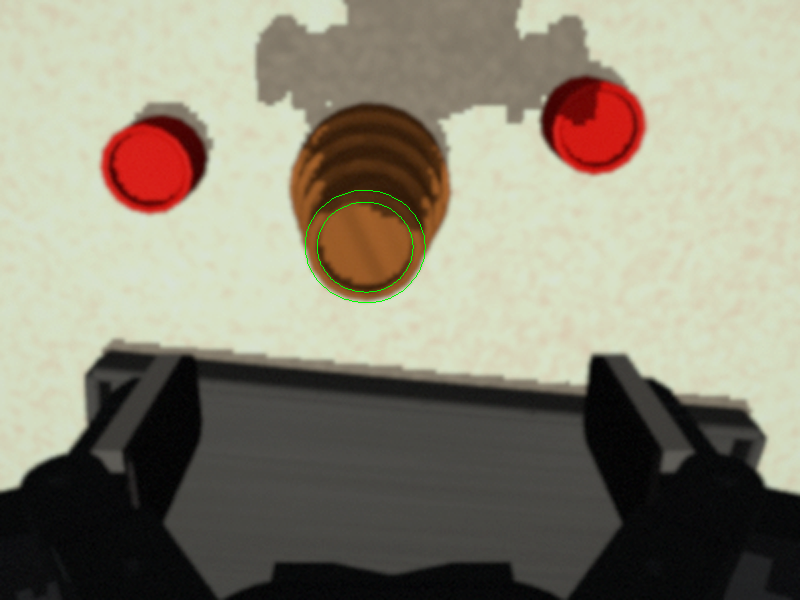

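```bash
python3 - <<'E'
from fit import *
p=snap("side"); o=p["o"]; M=R.from_rotvec(o["eef_rot"]).as_matrix(); t=o["tool_pos"]
u0,v0,u1,v1=370,120,570,270; sc=4
im=cv2.resize(p["color"][v0:v1,u0:u1,::-1],None,fx=sc,fy=sc,interpolation=cv2.INTER_CUBIC)
for x,c in ((0,(255,255,255)),(-13,(0,255,0)),(-49,(0,255,255)),(-87,(255,0,255))):
    for y in (-42.6,42.6):
        for z in (-11,11):
            uv=(proj(p,t+M@[x,y,z])[0]-[u0,v0])*sc
            cv2.circle(im,tuple(int(a) for a in uv),3,c,-1)
cv2.imwrite("pics/s1.png",im); st()
E
```

```text
t 5.2 tcp [ 595.3 -292.8  136.1] yaw_err_deg(turn to add) 0.64 tilt [1.52 0.21] F [0.6 0.3 1.7] w 85.1 v 0.036
```

View pics/s1.png

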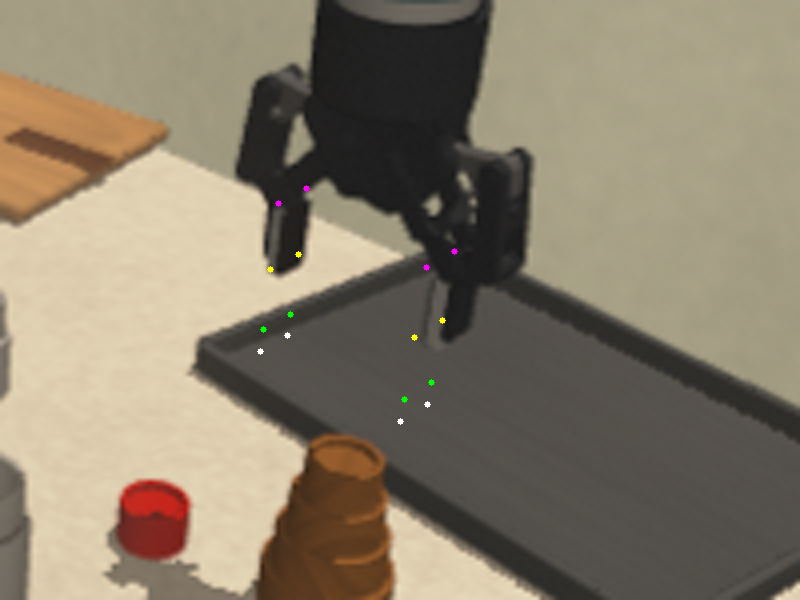

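>>> {"name": "drive_tool", "arguments": {
  "motion": [
    {"jaw": 0.045,"x": 0,"y": -0.009,"z": -0.006,"turn": 0},
    {"jaw": 0.045,"x": 0,"y": 0,"z": 0,"turn": 0},
    {"jaw": 0.045,"x": 0,"y": 0,"z": 0,"turn": 0},
    {"jaw": 0.045,"x": 0,"y": 0,"z": 0,"turn": 0},
    {"jaw": 0.045,"x": 0,"y": 0,"z": 0,"turn": 0}
  ]
}}

```text
t: 5.7
tool_pos: [592.4, -303.6, 142.9]
eef_rot: [-0.012, 1.536, 0.008]
contact_force: [-0.9, 0.2, 0.2]
gripper_width: 45.3
```

```bash
python3 w.py w5;  python3 - <<'E'
from fit import *
p=snap("side"); o=p["o"]; M=R.from_rotvec(o["eef_rot"]).as_matrix(); t=o["tool_pos"]
u0,v0,u1,v1=400,120,520,210; sc=6
im=cv2.resize(p["color"][v0:v1,u0:u1,::-1],None,fx=sc,fy=sc,interpolation=cv2.INTER_CUBIC)
w=o["gripper_width"]/2
for x,c in ((0,(255,255,255)),(-40,(0,255,255)),(-80,(255,0,255))):
    for y in (-w,w):
        for z in (-11,11):
            uv=(proj(p,t+M@[x,y,z])[0]-[u0,v0])*sc
            cv2.circle(im,tuple(int(a) for a in uv),3,c,-1)
cv2.imwrite("pics/s2.png",im); st()
im=cv2.imread("pics/w5.png")[150:390,160:480]; im=cv2.resize(im,None,fx=2.5,fy=2.5,interpolation=cv2.INTER_CUBIC); cv2.imwrite("pics/w5z.png",np.clip(im*2.0,0,255).astype(np.uint8))
E
```

```text
t 5.7 tcp [ 592.4 -303.6  142.9] yaw_err_deg(turn to add) 0.74 tilt [ 2.02 -0.12] F [-0.9  0.2  0.2] w 45.3 v 0.005
t 5.8 tcp [ 592.3 -303.5  142.6] yaw_err_deg(turn to add) 0.74 tilt [ 2.  -0.1] F [ 0.7 -0.4  0.2] w 45.0 v 0.005
```

View pics/s2.png

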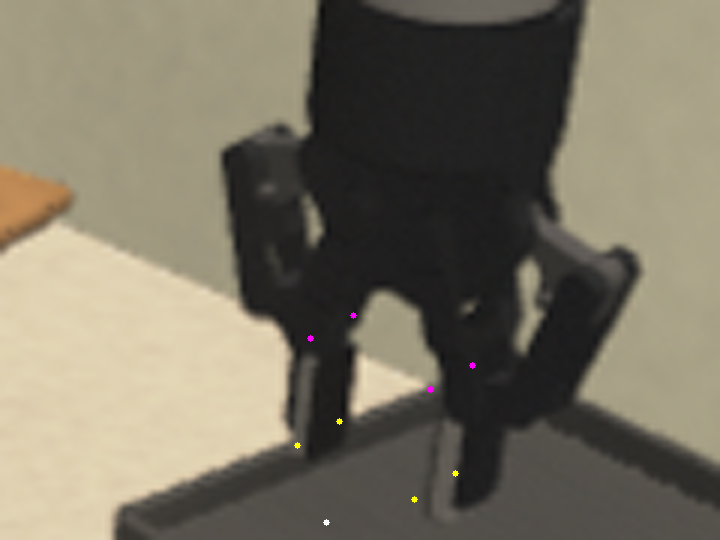

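View pics/w5z.png

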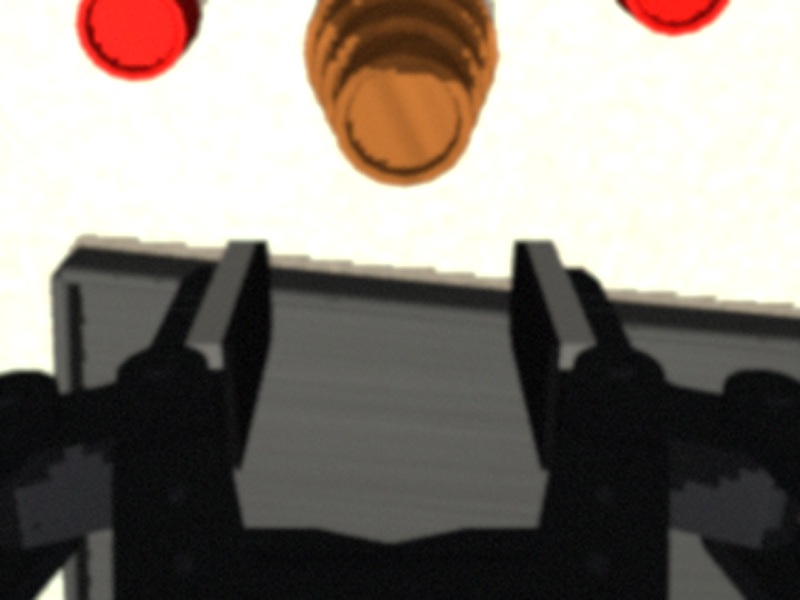

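>>> {"name": "drive_tool", "arguments": {
  "motion": [
    {"jaw": 0.085,"x": 0,"y": 0,"z": 0,"turn": 0},
    {"jaw": 0.085,"x": 0,"y": 0,"z": 0,"turn": 0},
    {"jaw": 0.085,"x": 0,"y": 0,"z": 0,"turn": 0},
    {"jaw": 0.085,"x": 0,"y": 0,"z": 0,"turn": 0}
  ]
}}

```text
t: 6.2
tool_pos: [592.1, -303.3, 142.1]
eef_rot: [-0.011, 1.537, 0.009]
contact_force: [0.4, 0.4, -0.3]
gripper_width: 85.6
```

```bash
python3 - <<'E'
from h import *
st(); print(env.get_obs()["joint_positions"], env.get_obs()["effort"])
E
```

```text
t 6.2 tcp [ 592.1 -303.3  142.1] yaw_err_deg(turn to add) 0.75 tilt [ 1.95 -0.07] F [ 0.4  0.4 -0.3] w 85.6 v 0.001
[-0.57916309  0.356186   -0.03865772  1.14677527  0.01766245 -0.59188102] [-5.81078100e-03 -4.80427551e+01  2.88751745e+01 -1.98020339e-01
  4.86493378e-02 -1.99549220e-05]
```

>>> {"name": "drive_tool", "arguments": {
  "motion": [
    {"jaw": 0.085,"x": 0.012,"y": 0.001,"z": -0.001,"turn": 0},
    {"jaw": 0.085,"x": 0.012,"y": 0.001,"z": -0.001,"turn": 0},
    {"jaw": 0.085,"x": 0.012,"y": 0.001,"z": -0.001,"turn": 0},
    {"jaw": 0.085,"x": 0.012,"y": 0,"z": -0.001,"turn": 0},
    {"jaw": 0.085,"x": 0.006,"y": 0,"z": 0,"turn": 0},
    {"jaw": 0.085,"x": 0,"y": 0,"z": 0,"turn": 0}
  ]
}}

```text
t: 6.8
tool_pos: [588.0, -298.9, 80.8]
eef_rot: [-0.009, 1.54, 0.011]
contact_force: [-0.4, -0.3, -0.4]
gripper_width: 84.7
```

```bash
cat >> h.py <<'E'
def go(target,gx=-42):
    """remaining shift in tool axes (m) to bring tool point (gx,0,0) to world target"""
    o=env.get_obs(); M=st(o); d=M.T@(np.array(target)-(o["tool_pos"]+M@[gx,0,0])); print("grasp pt",np.round(o["tool_pos"]+M@[gx,0,0],1),"remaining tool shift mm",np.round(d,1))
E
python3 - <<'E'
from h import *
go([589.4,-300.3,89])
E
```

```text
t 6.8 tcp [ 588.  -298.9   80.8] yaw_err_deg(turn to add) 0.75 tilt [1.75 0.07] F [-0.4 -0.3 -0.4] w 84.7 v 0.006
grasp pt [ 586.7 -299.   122.8] remaining tool shift mm [33.8 -1.4  1.7]
```

>>> {"name": "drive_tool", "arguments": {
  "motion": [
    {"jaw": 0.085,"x": 0.01,"y": -0.001,"z": 0.001,"turn": 0},
    {"jaw": 0.085,"x": 0.01,"y": 0,"z": 0.001,"turn": 0},
    {"jaw": 0.085,"x": 0.005,"y": 0,"z": 0,"turn": 0},
    {"jaw": 0.085,"x": 0,"y": 0,"z": 0,"turn": 0}
  ]
}}

```text
t: 7.2
tool_pos: [591.5, -300.3, 53.9]
eef_rot: [-0.01, 1.539, 0.011]
contact_force: [0.3, 0.1, -0.6]
gripper_width: 84.8
```

```bash

python3 - <<'E'
from h import *
go([589.4,-300.3,89])
p=snap("side"); u0,v0,u1,v1=400,150,520,290; sc=4
o=p["o"]; M=R.from_rotvec(o["eef_rot"]).as_matrix(); t=o["tool_pos"]
im=cv2.resize(p["color"][v0:v1,u0:u1,::-1],None,fx=sc,fy=sc,interpolation=cv2.INTER_CUBIC)
cv2.imwrite("pics/s3.png",im)
E
```

```text
t 7.2 tcp [ 591.5 -300.3   53.9] yaw_err_deg(turn to add) 0.75 tilt [1.79 0.04] F [ 0.3  0.1 -0.6] w 84.8 v 0.005
grasp pt [ 590.2 -300.4   95.9] remaining tool shift mm [ 6.9  0.1 -1. ]
```

View pics/s3.png

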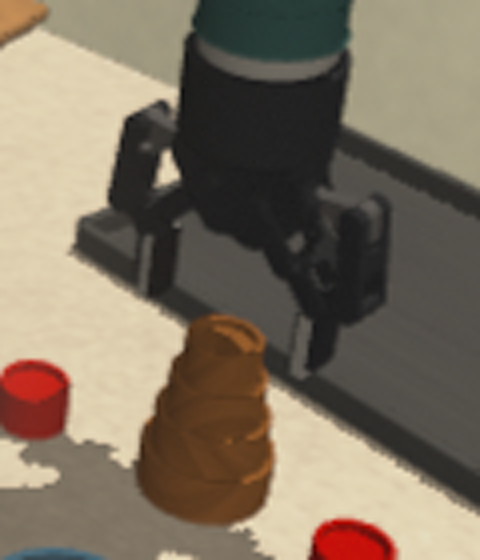

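>>> {"name": "drive_tool", "arguments": {
  "motion": [
    {"jaw": 0.085,"x": 0.006,"y": 0,"z": -0.001,"turn": 0},
    {"jaw": 0.06,"x": 0,"y": 0,"z": 0,"turn": 0},
    {"jaw": 0.045,"x": 0,"y": 0,"z": 0,"turn": 0},
    {"jaw": 0.045,"x": 0,"y": 0,"z": 0,"turn": 0}
  ]
}}

```text
t: 7.65
tool_pos: [591.7, -301.1, 49.0]
eef_rot: [-0.011, 1.537, 0.009]
contact_force: [0.5, 0.1, -0.4]
gripper_width: 45.1
```

```bash

python3 - <<'E'
from h import *
go([589.4,-300.3,89])
p=snap("side"); u0,v0,u1,v1=400,170,520,290; sc=5
im=cv2.resize(p["color"][v0:v1,u0:u1,::-1],None,fx=sc,fy=sc,interpolation=cv2.INTER_CUBIC)
cv2.imwrite("pics/s4.png",im)
p=snap("wrist"); im=cv2.resize(p["color"][150:350,180:450,::-1],None,fx=2.9,fy=2.9,interpolation=cv2.INTER_CUBIC)
cv2.imwrite("pics/w6.png",np.clip(im*1.7,0,255).astype(np.uint8))
E
```

```text
t 7.65 tcp [ 591.7 -301.1   49. ] yaw_err_deg(turn to add) 0.75 tilt [ 1.92 -0.05] F [ 0.5  0.1 -0.4] w 45.1 v 0.006
grasp pt [ 590.3 -301.    91. ] remaining tool shift mm [ 2.   0.7 -0.9]
```

View pics/s4.png

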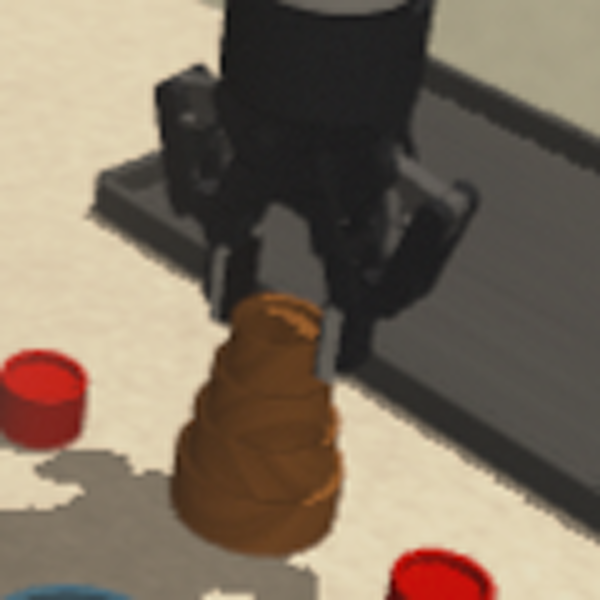

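View pics/w6.png

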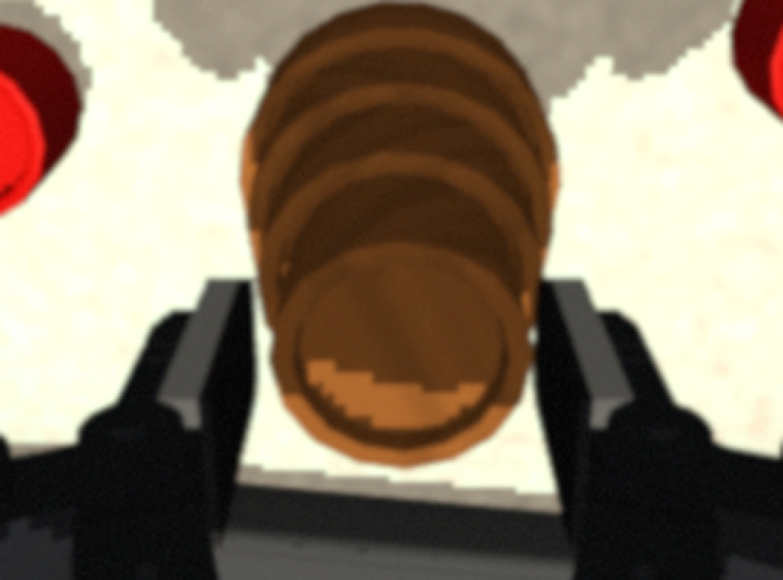

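>>> {"name": "drive_tool", "arguments": {
  "motion": [
    {"jaw": 0.045,"x": 0,"y": 0.001,"z": 0,"turn": 0},
    {"jaw": 0.036,"x": 0,"y": 0,"z": 0,"turn": 0},
    {"jaw": 0.03,"x": 0,"y": 0,"z": 0,"turn": 0},
    {"jaw": 0.03,"x": 0,"y": 0,"z": 0,"turn": 0}
  ]
}}

```text
t: 8.15
tool_pos: [592.4, -300.4, 50.3]
eef_rot: [-0.012, 1.536, 0.009]
contact_force: [-0.1, -1.3, -0.8]
gripper_width: 37.1
```

>>> {"name": "drive_tool", "arguments": {
  "motion": [
    {"jaw": 0.03,"x": -0.003,"y": 0,"z": 0,"turn": 0},
    {"jaw": 0.03,"x": -0.005,"y": 0,"z": 0,"turn": 0},
    {"jaw": 0.03,"x": -0.01,"y": 0,"z": 0,"turn": 0},
    {"jaw": 0.03,"x": -0.015,"y": 0,"z": 0,"turn": 0},
    {"jaw": 0.03,"x": 0,"y": 0,"z": 0,"turn": 0}
  ]
}}

```text
t: 8.65
tool_pos: [591.1, -300.3, 85.9]
eef_rot: [-0.012, 1.536, 0.009]
contact_force: [-0.1, -0.5, -0.2]
gripper_width: 37.4
```

```bash
python3 w.py w7
python3 - <<'E'
from h import *
p=snap("side"); u0,v0,u1,v1=400,150,520,290; sc=4
im=cv2.resize(p["color"][v0:v1,u0:u1,::-1],None,fx=sc,fy=sc,interpolation=cv2.INTER_CUBIC)
cv2.imwrite("pics/s5.png",im)
E
```

```text
t 8.65 tcp [ 591.1 -300.3   85.9] yaw_err_deg(turn to add) 0.75 tilt [ 2.  -0.1] F [-0.1 -0.5 -0.2] w 37.4 v 0.021
```

View pics/s5.png

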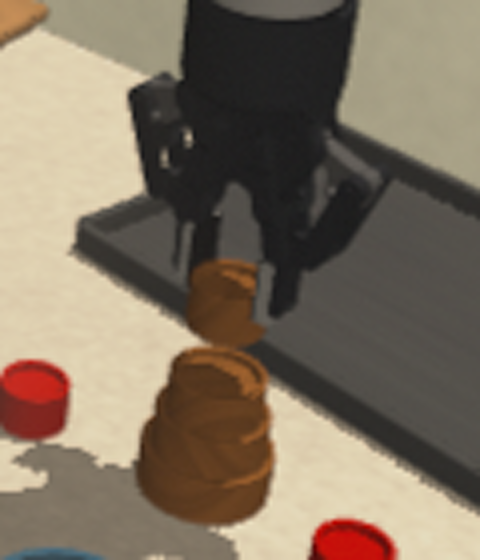

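View pics/w7.png

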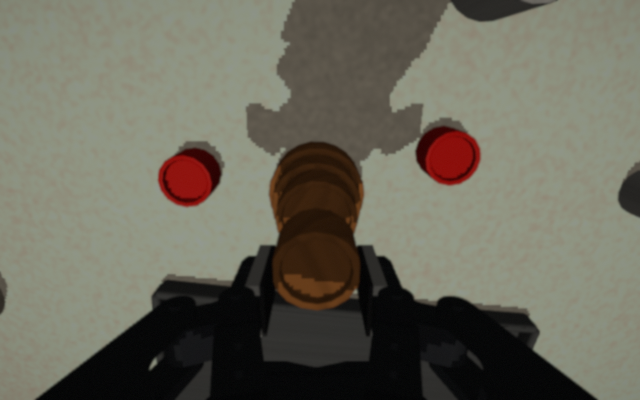

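```bash
cat > inhand.py <<'E'
import sys,pickle
from fit import *
# usage: inhand.py wN Rlid toolx_guess
p=pickle.load(open(sys.argv[1]+".pkl","rb")); r=float(sys.argv[2]); gx=float(sys.argv[3])
o=p["o"]; M=R.from_rotvec(o["eef_rot"]).as_matrix(); t=o["tool_pos"]
q0=t+M@[gx,0,0]
for fz in (True,False):
    q,s=fit([p],[r,r-4],q0,fz,sig=(2,1.2)); print("lid top centre world",np.round(q,1),"tool",np.round(M.T@(q-t),1),round(s,1))
    if fz: draw(p,[(*q,r),(*q,r-4)],f"pics/{sys.argv[1]}h.png",crop=(160,140,480,380))
E
python3 inhand.py w7 20 -47
```

```text
lid top centre world [ 758.8 -208.6 -151.3] tool [242.7  90.1 160.5] 12.9
lid top centre world [ 585.1 -294.5  132.8] tool [-47.2   5.8  -4.3] 7.4
```

View pics/w7h.png

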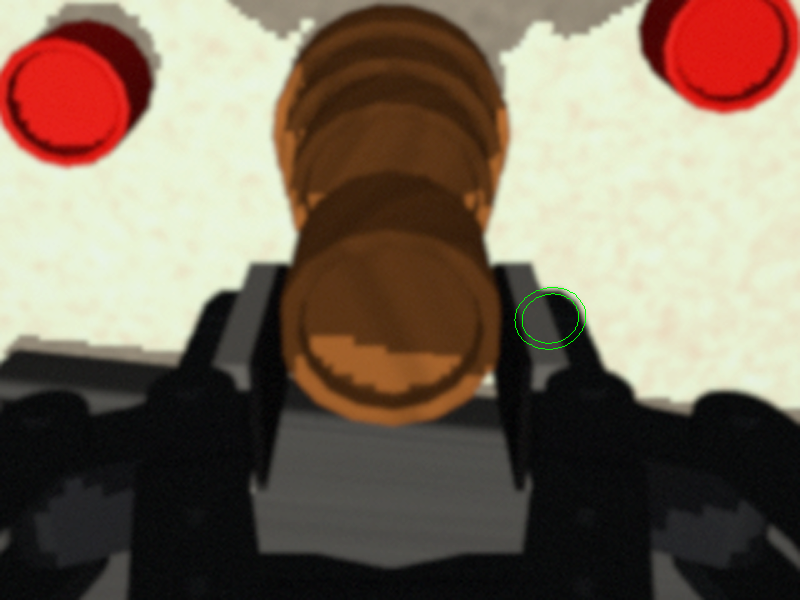

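>>> {"name": "drive_tool", "arguments": {
  "motion": [
    {"jaw": 0.03,"x": -0.03,"y": 0,"z": 0,"turn": 0},
    {"jaw": 0.03,"x": -0.035,"y": 0.02,"z": 0,"turn": 0},
    {"jaw": 0.03,"x": 0,"y": 0.038,"z": 0,"turn": 0},
    {"jaw": 0.03,"x": 0,"y": 0.038,"z": 0,"turn": 0},
    {"jaw": 0.03,"x": 0,"y": 0.038,"z": 0,"turn": 0},
    {"jaw": 0.03,"x": 0,"y": 0.038,"z": 0,"turn": 0},
    {"jaw": 0.03,"x": 0,"y": 0.038,"z": 0,"turn": 0},
    {"jaw": 0.03,"x": 0,"y": 0.038,"z": 0,"turn": 0},
    {"jaw": 0.03,"x": 0,"y": 0.02,"z": 0,"turn": 0},
    {"jaw": 0.03,"x": 0,"y": 0,"z": 0,"turn": 0},
    {"jaw": 0.03,"x": 0,"y": 0,"z": 0,"turn": 0}
  ]
}}

```text
t: 9.85
tool_pos: [581.9, -22.3, 147.6]
eef_rot: [-0.006, 1.543, 0.009]
contact_force: [0.6, 0.6, -0.6]
gripper_width: 37.9
```

```bash
python3 w.py w8
python3 - <<'E'
from fit import *; import pickle
p=pickle.load(open("w8.pkl","rb")); p2=pickle.load(open("w2.pkl","rb"))
for ps,f in (([p],True),([p],False),([p,p2],True)):
    q,s=fit(ps,[16,12],[590.3,-26.5,70],f,sig=(2,1.2,1)); print(np.round(q,1),round(s,1))
    if not f: draw(p,[(*q,16),(*q,12),(q[0],q[1],44,20),(q[0],q[1],0,20)],"pics/w8d.png",crop=(160,80,480,320)); qq=q
go([qq[0],qq[1],70+28],-46.7)
E
```

```text
t 9.85 tcp [581.9 -22.3 147.6] yaw_err_deg(turn to add) 0.58 tilt [1.61 0.12] F [ 0.6  0.6 -0.6] w 37.9 v 0.016
[582.4 -26.3  83.4] 13.9
[590.8 -26.7  70. ] 13.4
[595.4 -26.8  57.2] 16.0
t 9.9 tcp [581.8 -22.5 147.5] yaw_err_deg(turn to add) 0.54 tilt [1.6  0.14] F [-0.2  0.5 -0.1] w 37.5 v 0.02
grasp pt [580.5 -22.6 194.2] remaining tool shift mm [96.5 -4.3  7.6]
```

View pics/w8d.png

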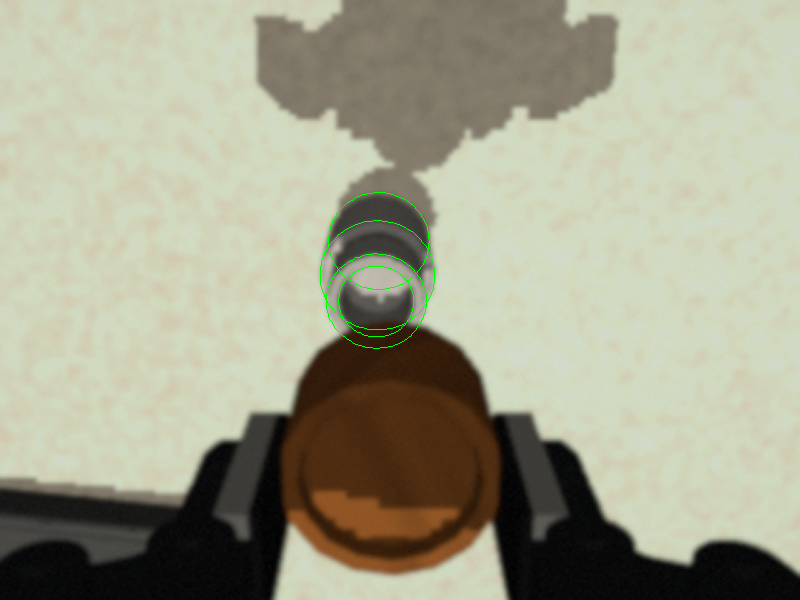

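>>> {"name": "drive_tool", "arguments": {
  "motion": [
    {"jaw": 0.03,"x": 0.01,"y": -0.004,"z": 0.006,"turn": 0},
    {"jaw": 0.03,"x": 0.015,"y": 0,"z": 0.003,"turn": 0},
    {"jaw": 0.03,"x": 0.015,"y": 0,"z": 0,"turn": 0},
    {"jaw": 0.03,"x": 0.015,"y": 0,"z": 0,"turn": 0},
    {"jaw": 0.03,"x": 0.01,"y": 0,"z": 0,"turn": 0},
    {"jaw": 0.03,"x": 0,"y": 0,"z": 0,"turn": 0},
    {"jaw": 0.03,"x": 0,"y": 0,"z": 0,"turn": 0}
  ]
}}

```text
t: 10.6
tool_pos: [593.7, -33.7, 74.3]
eef_rot: [0.001, 1.546, 0.001]
contact_force: [-0.0, 0.6, 0.5]
gripper_width: 37.5
```

```bash
sed -i 's/def go(target,gx=-42):/def go(target,gx=-42,gy=0,gz=0):/; s/\[gx,0,0\]/[gx,gy,gz]/g' h.py
python3 - <<'E'
from fit import *
go([590.5,-26.7,98],-46.7,0,-1.4)
p=snap("side"); 
u0,v0,u1,v1=310,130,430,230; sc=6
im=cv2.resize(p["color"][v0:v1,u0:u1,::-1],None,fx=sc,fy=sc,interpolation=cv2.INTER_CUBIC)
o=p["o"]; M=R.from_rotvec(o["eef_rot"]).as_matrix(); t=o["tool_pos"]
for c in ((590.5,-26.7,70,16),(590.5,-26.7,0,20)):
    cv2.polylines(im,[np.round((proj(p,circ(*c))-[u0,v0])*sc).astype(np.int32)],True,(0,255,0),1)
c=t+M@[-18.7,0,-1.4]
cv2.polylines(im,[np.round((proj(p,circ(*c,20))-[u0,v0])*sc).astype(np.int32)],True,(0,255,255),1)
cv2.imwrite("pics/s6.png",im)
E
```

```text
t 10.6 tcp [593.7 -33.7  74.3] yaw_err_deg(turn to add) -0.02 tilt [1.42 0.08] F [-0.   0.6  0.5] w 37.5 v 0.014
grasp pt [591.2 -33.8 120.9] remaining tool shift mm [22.9  7.  -1.2]
```

View pics/s6.png

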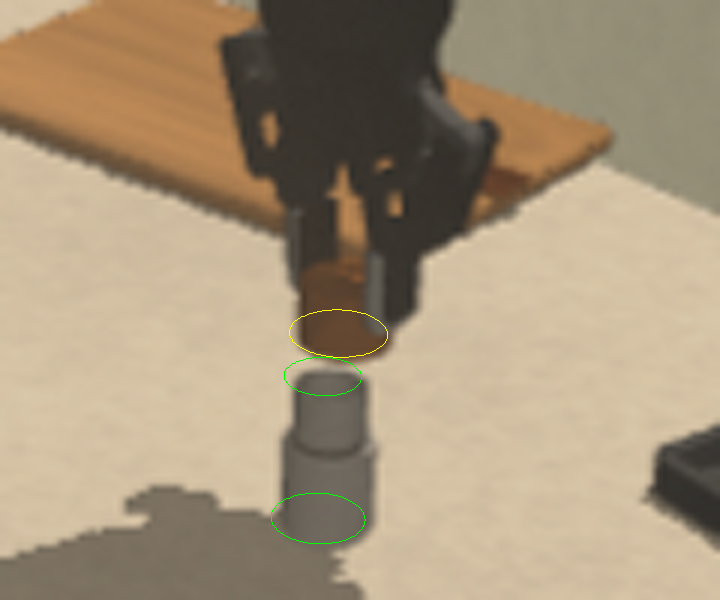

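>>> {"name": "drive_tool", "arguments": {
  "motion": [
    {"jaw": 0.03,"x": 0.004,"y": 0.006,"z": -0.001,"turn": 0},
    {"jaw": 0.03,"x": 0.006,"y": 0,"z": 0,"turn": 0},
    {"jaw": 0.03,"x": 0.002,"y": 0,"z": 0,"turn": 0},
    {"jaw": 0.03,"x": 0,"y": 0,"z": 0,"turn": 0}
  ]
}}

```text
t: 11.05
tool_pos: [594.7, -27.2, 63.5]
eef_rot: [0.001, 1.542, 0.001]
contact_force: [-0.7, -0.2, -0.8]
gripper_width: 37.4
```

```bash
cat > g.py <<'E'
import sys
from h import *
a=[float(x) for x in sys.argv[1:]]
go(a[:3],*a[3:])
E
python3 g.py 590.5 -26.7 98 -46.7 0 -1.4
```

```text
t 11.05 tcp [594.7 -27.2  63.5] yaw_err_deg(turn to add) 0.01 tilt [1.64 0.05] F [-0.7 -0.2 -0.8] w 37.4 v 0.003
grasp pt [591.9 -27.2 110.1] remaining tool shift mm [12.   0.5 -1.8]
```

>>> {"name": "drive_tool", "arguments": {
  "motion": [
    {"jaw": 0.03,"x": 0.004,"y": 0.001,"z": -0.002,"turn": 0},
    {"jaw": 0.03,"x": 0.004,"y": 0,"z": 0,"turn": 0},
    {"jaw": 0.03,"x": 0,"y": 0,"z": 0,"turn": 0}
  ]
}}

```text
t: 11.35
tool_pos: [593.0, -26.0, 55.2]
eef_rot: [0.0, 1.541, 0.001]
contact_force: [-0.1, -0.1, -0.5]
gripper_width: 37.5
```

```bash
python3 g.py 590.5 -26.7 98 -46.7 0 -1.4;python3 - <<'E'
from fit import *
p=snap("side"); 
u0,v0,u1,v1=310,130,430,230; sc=6
im=cv2.resize(p["color"][v0:v1,u0:u1,::-1],None,fx=sc,fy=sc,interpolation=cv2.INTER_CUBIC)
cv2.imwrite("pics/s7.png",im)
E
```

```text
t 11.35 tcp [593.  -26.   55.2] yaw_err_deg(turn to add) 0.02 tilt [1.69 0.04] F [-0.1 -0.1 -0.5] w 37.5 v 0.006
grasp pt [590.3 -26.  101.9] remaining tool shift mm [ 3.9 -0.7  0.1]
```

View pics/s7.png

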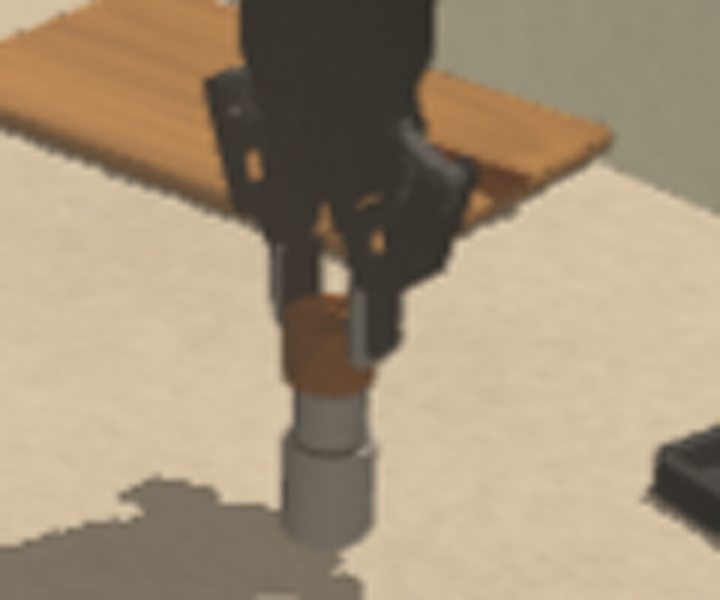

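>>> {"name": "drive_tool", "arguments": {
  "motion": [
    {"jaw": 0.03,"x": 0.0015,"y": -0.0005,"z": 0,"turn": 0},
    {"jaw": 0.03,"x": 0.001,"y": 0,"z": 0,"turn": 0},
    {"jaw": 0.03,"x": 0,"y": 0,"z": 0,"turn": 0}
  ]
}}

```text
t: 11.7
tool_pos: [593.5, -26.7, 53.0]
eef_rot: [0.0, 1.541, 0.001]
contact_force: [-0.2, -1.0, 0.5]
gripper_width: 37.7
```

```bash
python3 g.py 590.5 -26.7 98 -46.7 0 -1.4
```

```text
t 11.7 tcp [593.5 -26.7  53. ] yaw_err_deg(turn to add) 0.02 tilt [1.73 0.03] F [-0.2 -1.   0.5] w 37.7 v 0.001
grasp pt [590.7 -26.7  99.6] remaining tool shift mm [ 1.6 -0.  -0.2]
```

>>> {"name": "drive_tool", "arguments": {
  "motion": [
    {"jaw": 0.03,"x": 0.001,"y": 0,"z": 0,"turn": 0},
    {"jaw": 0.03,"x": 0.0005,"y": 0,"z": 0,"turn": 0},
    {"jaw": 0.03,"x": 0,"y": 0,"z": 0,"turn": 0}
  ]
}}

```text
t: 12.0
tool_pos: [593.8, -26.8, 51.5]
eef_rot: [0.0, 1.54, 0.001]
contact_force: [0.2, -0.2, -1.5]
gripper_width: 37.7
```

```bash
python3 g.py 590.5 -26.7 98 -46.7 0 -1.4
```

```text
t 12.0 tcp [593.8 -26.8  51.5] yaw_err_deg(turn to add) 0.01 tilt [1.75 0.03] F [ 0.2 -0.2 -1.5] w 37.7 v 0.001
grasp pt [590.9 -26.8  98.1] remaining tool shift mm [ 0.1  0.1 -0.4]
```

>>> {"name": "drive_tool", "arguments": {
  "motion": [
    {"jaw": 0.03,"x": 0.001,"y": 0,"z": 0,"turn": 0},
    {"jaw": 0.03,"x": 0,"y": 0,"z": 0,"turn": 0}
  ]
}}

```text
t: 12.2
tool_pos: [594.4, -26.9, 51.1]
eef_rot: [-0.0, 1.539, 0.0]
contact_force: [-0.1, -0.4, -0.2]
gripper_width: 37.8
```

>>> {"name": "drive_tool", "arguments": {
  "motion": [
    {"jaw": 0.03,"x": 0.001,"y": 0,"z": 0,"turn": 0},
    {"jaw": 0.03,"x": 0,"y": 0,"z": 0,"turn": 0}
  ]
}}

```text
t: 12.4
tool_pos: [595.2, -27.0, 51.2]
eef_rot: [-0.0, 1.537, 0.0]
contact_force: [0.0, -0.0, -0.4]
gripper_width: 37.7
```

>>> {"name": "drive_tool", "arguments": {
  "motion": [
    {"jaw": 0.03,"x": -0.001,"y": 0,"z": -0.0015,"turn": 0},
    {"jaw": 0.03,"x": 0,"y": 0,"z": 0,"turn": 0}
  ]
}}

```text
t: 12.6
tool_pos: [593.2, -26.9, 51.7]
eef_rot: [-0.0, 1.538, 0.0]
contact_force: [-0.8, 0.2, -0.3]
gripper_width: 37.7
```

```bash
python3 g.py 590.5 -26.7 98 -46.7 0 -1.4;python3 - <<'E'
from fit import *
p=snap("side"); 
u0,v0,u1,v1=310,130,430,230; sc=6
im=cv2.resize(p["color"][v0:v1,u0:u1,::-1],None,fx=sc,fy=sc,interpolation=cv2.INTER_CUBIC)
cv2.imwrite("pics/s8.png",im)
E
```

```text
t 12.6 tcp [593.2 -26.9  51.7] yaw_err_deg(turn to add) 0.01 tilt [1.87 0.  ] F [-0.8  0.2 -0.3] w 37.7 v 0.006
grasp pt [590.3 -26.9  98.4] remaining tool shift mm [0.4 0.2 0.2]
```

View pics/s8.png

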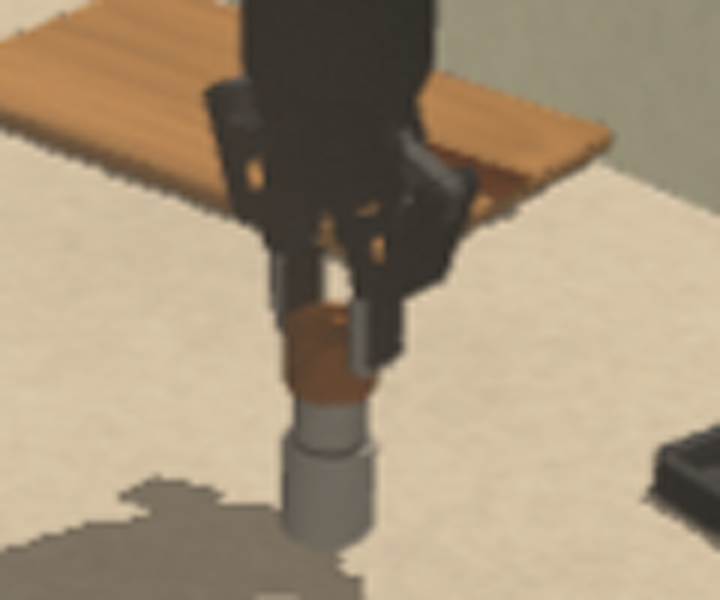

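>>> {"name": "drive_tool", "arguments": {
  "motion": [
    {"jaw": 0.0385,"x": 0,"y": 0,"z": 0,"turn": 0},
    {"jaw": 0.0405,"x": 0,"y": 0,"z": 0,"turn": 0},
    {"jaw": 0.045,"x": 0,"y": 0,"z": 0,"turn": 0},
    {"jaw": 0.06,"x": 0,"y": 0,"z": 0,"turn": 0}
  ]
}}

```text
t: 13.05
tool_pos: [592.8, -26.9, 51.1]
eef_rot: [-0.0, 1.539, 0.0]
contact_force: [-0.1, -0.2, 0.6]
gripper_width: 58.3
```

```bash
python3 g.py 590.5 -26.7 98 -46.7 0 -1.4;python3 - <<'E'
from fit import *
p=snap("side"); 
u0,v0,u1,v1=310,130,430,230; sc=6
im=cv2.resize(p["color"][v0:v1,u0:u1,::-1],None,fx=sc,fy=sc,interpolation=cv2.INTER_CUBIC)
cv2.imwrite("pics/s9.png",im)
E
```

```text
t 13.05 tcp [592.8 -26.9  51.1] yaw_err_deg(turn to add) 0.02 tilt [1.81 0.01] F [-0.1 -0.2  0.6] w 58.3 v 0.002
grasp pt [589.9 -26.9  97.7] remaining tool shift mm [-0.3  0.2  0.6]
```

View pics/s9.png

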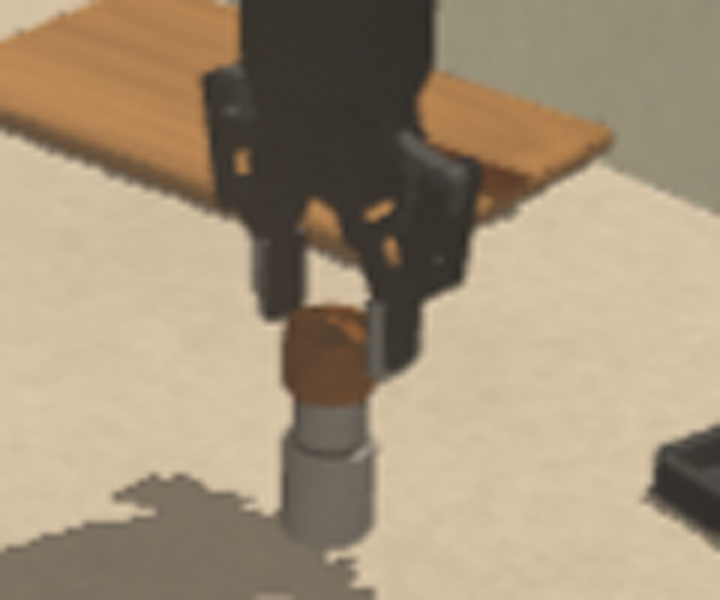

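>>> {"name": "drive_tool", "arguments": {
  "motion": [
    {"jaw": 0.085,"x": -0.01,"y": 0,"z": 0,"turn": 0},
    {"jaw": 0.085,"x": -0.025,"y": 0,"z": 0,"turn": 0},
    {"jaw": 0.085,"x": -0.03,"y": 0,"z": 0,"turn": 0},
    {"jaw": 0.085,"x": -0.03,"y": 0,"z": 0,"turn": 0},
    {"jaw": 0.085,"x": -0.01,"y": 0,"z": 0,"turn": 0},
    {"jaw": 0.085,"x": 0,"y": 0,"z": 0,"turn": 0}
  ]
}}

```text
t: 13.7
tool_pos: [588.9, -26.8, 161.6]
eef_rot: [0.0, 1.54, 0.0]
contact_force: [-0.2, 0.0, -1.0]
gripper_width: 85.2
```

```bash
python3 w.py w9; python3 - <<'E'
from fit import *; import pickle
p=pickle.load(open("w9.pkl","rb"))
q,s=fit([p],[20,16],[590.5,-26.7,98],False,sig=(2,1.2,1)); print(q,s)
draw(p,[(*q,20),(*q,16),(q[0],q[1],70,20),(q[0],q[1],0,20)],"pics/w9d.png",crop=(220,140,420,290))
E
```

```text
t 13.7 tcp [588.9 -26.8 161.6] yaw_err_deg(turn to add) 0.01 tilt [1.78 0.02] F [-0.2  0.  -1. ] w 85.2 v 0.008
[589.82690907 -26.73418783  98.        ] 13.970088958740234
```

View pics/w9d.png

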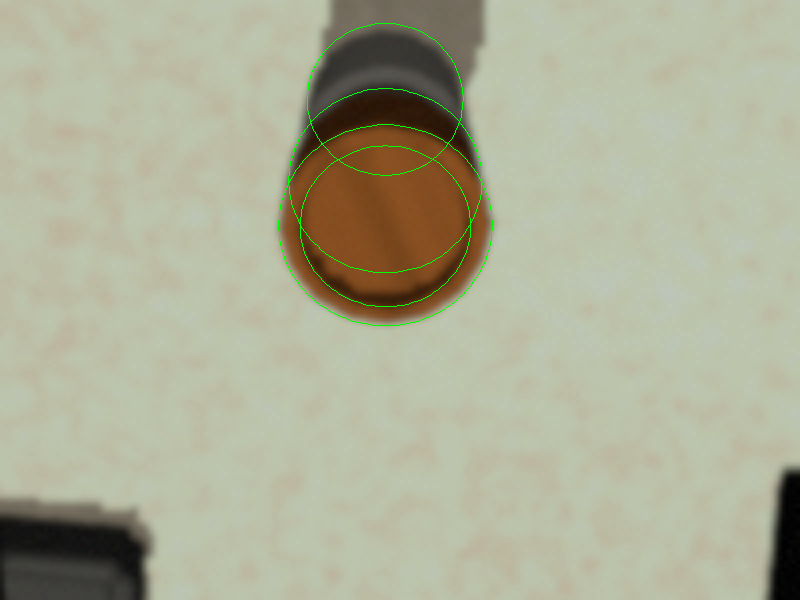

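>>> {"name": "drive_tool", "arguments": {
  "motion": [
    {"jaw": 0.085,"x": 0,"y": -0.02,"z": 0,"turn": 0},
    {"jaw": 0.085,"x": 0,"y": -0.038,"z": 0,"turn": 0},
    {"jaw": 0.085,"x": 0,"y": -0.038,"z": 0,"turn": 0},
    {"jaw": 0.085,"x": 0,"y": -0.038,"z": 0,"turn": 0},
    {"jaw": 0.085,"x": 0,"y": -0.038,"z": 0,"turn": 0},
    {"jaw": 0.085,"x": 0,"y": -0.038,"z": 0,"turn": 0},
    {"jaw": 0.085,"x": 0,"y": -0.038,"z": 0,"turn": 0},
    {"jaw": 0.085,"x": 0,"y": -0.02,"z": 0,"turn": 0},
    {"jaw": 0.085,"x": 0,"y": 0,"z": 0,"turn": 0},
    {"jaw": 0.085,"x": 0,"y": 0,"z": 0,"turn": 0}
  ]
}}

```text
t: 14.75
tool_pos: [579.8, -298.3, 140.2]
eef_rot: [0.008, 1.564, 0.015]
contact_force: [-0.7, 0.3, 0.8]
gripper_width: 84.8
```

```bash
python3 w.py w10; python3 - <<'E'
from fit import *; import pickle
p=pickle.load(open("w10.pkl","rb"))
q,s=fit([p],[25,21],[589.5,-300.3,74],True,sig=(2,1.2,1)); print(q,s)
q,s=fit([p],[25,21],[589.5,-300.3,74],False,sig=(2,1.2,1)); print(q,s)
draw(p,[(*q,25),(*q,21),(q[0],q[1],51,30),(q[0],q[1],28,35)],"pics/w10d.png",crop=(220,100,420,250))
go([q[0],q[1],74],-46)
E
```

```text
t 14.75 tcp [ 579.8 -298.3  140.2] yaw_err_deg(turn to add) 0.23 tilt [0.36 0.84] F [-0.7  0.3  0.8] w 84.8 v 0.017
[ 589.47575357 -300.07421674   73.56116007] 13.331623077392578
[ 589.27192173 -300.07244917   74.        ] 13.327165603637695
t 14.8 tcp [ 579.6 -298.   140.1] yaw_err_deg(turn to add) 0.26 tilt [0.34 0.82] F [ 0.5 -0.1 -0.3] w 85.2 v 0.017
grasp pt [ 579.4 -298.7  186.1] remaining tool shift mm [112.1  -3.    9.2]
```

View pics/w10d.png

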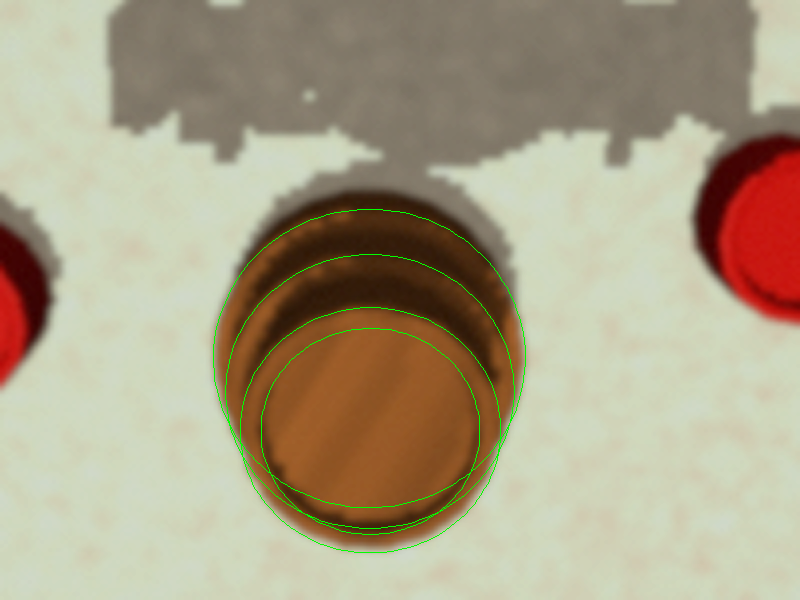

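>>> {"name": "drive_tool", "arguments": {
  "motion": [
    {"jaw": 0.085,"x": 0.01,"y": -0.002,"z": 0.005,"turn": 0},
    {"jaw": 0.085,"x": 0.018,"y": -0.001,"z": 0.004,"turn": 0},
    {"jaw": 0.085,"x": 0.018,"y": 0,"z": 0,"turn": 0},
    {"jaw": 0.085,"x": 0.018,"y": 0,"z": 0,"turn": 0},
    {"jaw": 0.085,"x": 0.015,"y": 0,"z": 0,"turn": 0},
    {"jaw": 0.085,"x": 0.005,"y": 0,"z": 0,"turn": 0},
    {"jaw": 0.085,"x": 0,"y": 0,"z": 0,"turn": 0}
  ]
}}

```text
t: 15.5
tool_pos: [592.0, -289.1, 50.5]
eef_rot: [0.0, 1.565, 0.027]
contact_force: [0.6, -0.3, -0.9]
gripper_width: 85.0
```

```bash
python3 g.py 589.3 -300.1 74 -48
```

```text
t 15.5 tcp [ 592.  -289.1   50.5] yaw_err_deg(turn to add) 0.96 tilt [0.32 1.  ] F [ 0.6 -0.3 -0.9] w 85.0 v 0.017
grasp pt [ 591.7 -290.    98.5] remaining tool shift mm [ 24.3 -10.5  -2.7]
```

>>> {"name": "drive_tool", "arguments": {
  "motion": [
    {"jaw": 0.085,"x": 0,"y": -0.005,"z": -0.002,"turn": 0},
    {"jaw": 0.085,"x": 0,"y": -0.004,"z": 0,"turn": 0},
    {"jaw": 0.085,"x": 0,"y": 0,"z": 0,"turn": 0},
    {"jaw": 0.085,"x": 0,"y": 0,"z": 0,"turn": 0}
  ]
}}

```text
t: 15.9
tool_pos: [592.0, -299.0, 52.9]
eef_rot: [-0.002, 1.562, 0.026]
contact_force: [0.2, 0.5, 0.8]
gripper_width: 85.1
```

```bash
python3 g.py 589.3 -300.1 74 -48
```

```text
t 15.9 tcp [ 592.  -299.    52.9] yaw_err_deg(turn to add) 1.05 tilt [0.52 0.88] F [0.2 0.5 0.8] w 85.1 v 0.013
grasp pt [ 591.6 -299.8  100.9] remaining tool shift mm [26.8 -0.7 -2.5]
```

>>> {"name": "drive_tool", "arguments": {
  "motion": [
    {"jaw": 0.085,"x": 0.008,"y": 0,"z": -0.001,"turn": 0},
    {"jaw": 0.085,"x": 0.008,"y": 0,"z": -0.001,"turn": 0},
    {"jaw": 0.085,"x": 0.006,"y": 0,"z": 0,"turn": 0},
    {"jaw": 0.075,"x": 0,"y": 0,"z": 0,"turn": 0},
    {"jaw": 0.065,"x": 0,"y": 0,"z": 0,"turn": 0}
  ]
}}

```text
t: 16.4
tool_pos: [590.1, -299.3, 29.4]
eef_rot: [-0.002, 1.561, 0.025]
contact_force: [-0.3, 0.6, 0.2]
gripper_width: 65.6
```

```bash
python3 g.py 589.3 -300.1 74 -48
```

```text
t 16.4 tcp [ 590.1 -299.3   29.4] yaw_err_deg(turn to add) 1.0 tilt [0.56 0.85] F [-0.3  0.6  0.2] w 65.6 v 0.01
grasp pt [ 589.6 -300.    77.4] remaining tool shift mm [ 3.4 -0.2 -0.4]
```

Well aligned; down 3 mm, then view before closing.

>>> {"name": "drive_tool", "arguments": {
  "motion": [
    {"jaw": 0.055,"x": 0.002,"y": 0,"z": -0.0005,"turn": 0},
    {"jaw": 0.055,"x": 0.001,"y": 0,"z": 0,"turn": 0},
    {"jaw": 0.055,"x": 0,"y": 0,"z": 0,"turn": 0}
  ]
}}

```text
t: 16.7
tool_pos: [589.6, -299.1, 26.1]
eef_rot: [-0.002, 1.561, 0.026]
contact_force: [0.6, 0.3, 0.0]
gripper_width: 54.7
```

```bash
python3 g.py 589.3 -300.1 74 -48; python3 - <<'E'
from h import *
p=snap("side"); u0,v0,u1,v1=400,190,520,290; sc=3.3
a=cv2.resize(p["color"][v0:v1,u0:u1,::-1],(396,330),interpolation=cv2.INTER_CUBIC)
p=snap("wrist"); b=cv2.resize(p["color"][150:350,196:436,::-1],(396,330),interpolation=cv2.INTER_CUBIC)
cv2.imwrite("pics/c1.png",np.hstack([a,np.clip(b*1.7,0,255).astype(np.uint8)]))
E
```

```text
t 16.7 tcp [ 589.6 -299.1   26.1] yaw_err_deg(turn to add) 1.01 tilt [0.56 0.86] F [0.6 0.3 0. ] w 54.7 v 0.001
grasp pt [ 589.2 -299.8   74.1] remaining tool shift mm [ 0.1 -0.3  0.1]
```

View pics/c1.png

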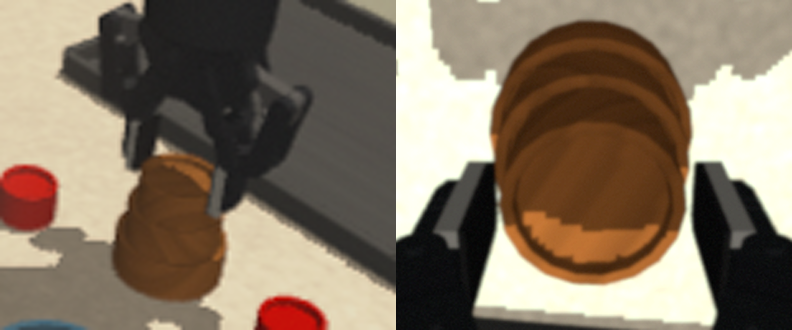

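>>> {"name": "drive_tool", "arguments": {
  "motion": [
    {"jaw": 0.048,"x": 0,"y": 0,"z": 0,"turn": 0},
    {"jaw": 0.04,"x": 0,"y": 0,"z": 0,"turn": 0},
    {"jaw": 0.04,"x": 0,"y": 0,"z": 0,"turn": 0},
    {"jaw": 0.04,"x": 0,"y": 0,"z": 0,"turn": 0}
  ]
}}

```text
t: 17.2
tool_pos: [590.1, -299.5, 27.0]
eef_rot: [-0.003, 1.56, 0.025]
contact_force: [0.2, 0.5, -0.8]
gripper_width: 47.9
```

```bash
python3 g.py 589.3 -300.1 74 -48
```

```text
t 17.2 tcp [ 590.1 -299.5   27. ] yaw_err_deg(turn to add) 1.01 tilt [0.62 0.8 ] F [ 0.2  0.5 -0.8] w 47.9 v 0.003
grasp pt [ 589.6 -300.2   75. ] remaining tool shift mm [ 1.   0.1 -0.3]
```

>>> {"name": "drive_tool", "arguments": {
  "motion": [
    {"jaw": 0.04,"x": -0.003,"y": 0,"z": 0,"turn": 0},
    {"jaw": 0.04,"x": -0.005,"y": 0,"z": 0,"turn": 0},
    {"jaw": 0.04,"x": -0.01,"y": 0,"z": 0,"turn": 0},
    {"jaw": 0.04,"x": -0.015,"y": 0,"z": 0,"turn": 0},
    {"jaw": 0.04,"x": 0,"y": 0,"z": 0,"turn": 0}
  ]
}}

```text
t: 17.7
tool_pos: [589.9, -300.0, 62.8]
eef_rot: [-0.003, 1.56, 0.025]
contact_force: [0.6, 0.3, -0.2]
gripper_width: 47.6
```

```bash
python3 - <<'E'
from h import *
st()
p=snap("side"); u0,v0,u1,v1=400,170,520,290; sc=3.3
a=cv2.resize(p["color"][v0:v1,u0:u1,::-1],(396,396),interpolation=cv2.INTER_CUBIC)
p=snap("wrist"); b=cv2.resize(p["color"][150:390,196:436,::-1],(396,396),interpolation=cv2.INTER_CUBIC)
cv2.imwrite("pics/c2.png",np.hstack([a,np.clip(b*1.7,0,255).astype(np.uint8)]))
E
```

```text
t 17.7 tcp [ 589.9 -300.    62.8] yaw_err_deg(turn to add) 1.02 tilt [0.63 0.81] F [ 0.6  0.3 -0.2] w 47.6 v 0.02
```

View pics/c2.png

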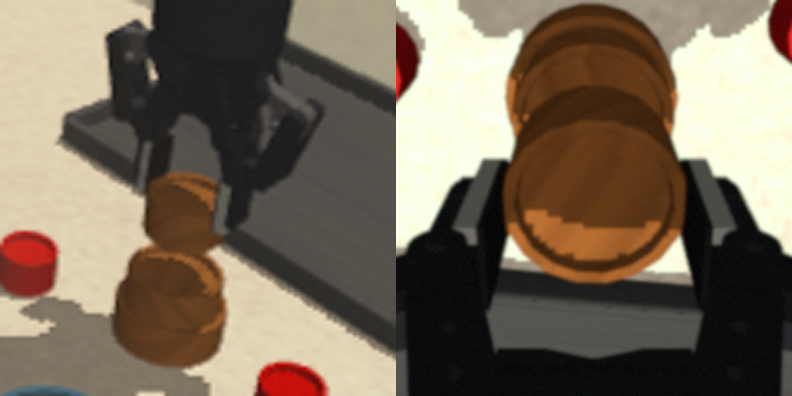

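>>> {"name": "drive_tool", "arguments": {
  "motion": [
    {"jaw": 0.04,"x": -0.03,"y": 0,"z": 0,"turn": 0},
    {"jaw": 0.04,"x": -0.04,"y": 0.02,"z": -0.005,"turn": 0},
    {"jaw": 0.04,"x": -0.02,"y": 0.042,"z": -0.014,"turn": 0},
    {"jaw": 0.04,"x": 0,"y": 0.044,"z": -0.014,"turn": 0},
    {"jaw": 0.04,"x": 0,"y": 0.044,"z": -0.014,"turn": 0},
    {"jaw": 0.04,"x": 0,"y": 0.044,"z": -0.014,"turn": 0},
    {"jaw": 0.04,"x": 0,"y": 0.044,"z": -0.014,"turn": 0},
    {"jaw": 0.04,"x": 0,"y": 0.044,"z": -0.014,"turn": 0},
    {"jaw": 0.04,"x": 0,"y": 0.044,"z": -0.014,"turn": 0},
    {"jaw": 0.04,"x": 0,"y": 0.044,"z": -0.014,"turn": 0},
    {"jaw": 0.04,"x": 0,"y": 0.044,"z": -0.014,"turn": 0},
    {"jaw": 0.04,"x": 0,"y": 0.035,"z": -0.014,"turn": 0}
  ]
}}

```text
t: 19.0
tool_pos: [430.6, 157.2, 157.5]
eef_rot: [0.009, 1.561, 0.019]
contact_force: [0.8, -0.2, -0.1]
gripper_width: 47.9
```

```bash
python3 g.py 429.5 182 108 -47 0 -0.3
```

```text
t 19.0 tcp [430.6 157.2 157.5] yaw_err_deg(turn to add) 0.39 tilt [0.56 1.02] F [ 0.8 -0.2 -0.1] w 47.9 v 0.841
grasp pt [429.8 156.3 204.5] remaining tool shift mm [97.  24.  -1.1]
```

>>> {"name": "drive_tool", "arguments": {
  "motion": [
    {"jaw": 0.04,"x": 0,"y": 0.01,"z": 0,"turn": 0},
    {"jaw": 0.04,"x": 0,"y": 0,"z": 0,"turn": 0},
    {"jaw": 0.04,"x": 0,"y": 0,"z": 0,"turn": 0},
    {"jaw": 0.04,"x": 0,"y": 0,"z": 0,"turn": 0}
  ]
}}

```text
t: 19.4
tool_pos: [427.9, 169.5, 156.9]
eef_rot: [0.003, 1.563, 0.024]
contact_force: [-0.1, 0.6, 0.6]
gripper_width: 47.9
```

```bash
python3 w.py w11
python3 - <<'E'
from fit import *; import pickle
p=pickle.load(open("w11.pkl","rb")); p2=pickle.load(open("w2.pkl","rb")); p1=pickle.load(open("w1.pkl","rb"))
for ps,f in (([p],False),([p,p1],False),([p,p1,p2],False),([p,p1,p2],True)):
    q,s=fit(ps,[21,17],[429.5,182,80],f,sig=(2,1.2,1)); print(np.round(q,1),round(s,1))
    if len(ps)==1: draw(p,[(*q,21),(*q,17),(q[0],q[1],54,25),(q[0],q[1],0,25)],"pics/w11d.png",crop=(200,80,440,260)); qq=q
go([qq[0],qq[1],108],-47,0,-.3)
E
```

```text
t 19.4 tcp [427.9 169.5 156.9] yaw_err_deg(turn to add) 0.76 tilt [0.45 0.98] F [-0.1  0.6  0.6] w 47.9 v 0.017
[434.8 181.9  80. ] 10.0
[429.9 182.5  80. ] 11.9
[429.7 182.3  80. ] 13.4
[429.7 182.4  79.5] 13.4
t 19.45 tcp [427.9 169.3 156.9] yaw_err_deg(turn to add) 0.73 tilt [0.44 0.97] F [ 0.5 -0.4 -0.4] w 47.6 v 0.004
grasp pt [427.3 168.5 203.9] remaining tool shift mm [96.1 11.7  6.9]
```

View pics/w11d.png

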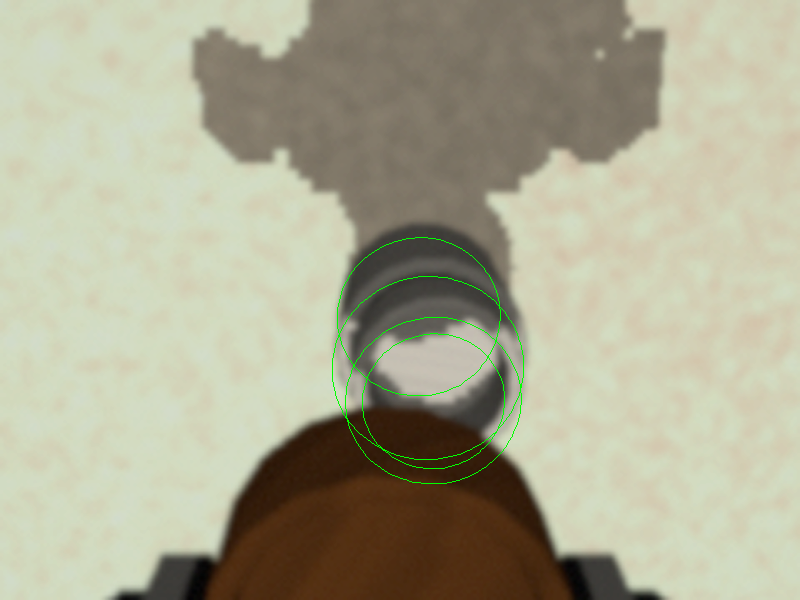

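```bash
python3 - <<'E'
from fit import *; import pickle
p=pickle.load(open("w11.pkl","rb"))
q=(429.8,182.4,80)
draw(p,[(*q,21),(*q,17),(q[0],q[1],54,25),(q[0],q[1],0,25)],"pics/w11e.png",crop=(200,80,440,260))
go([q[0],q[1],108],-47,0,-.3)
E
```

```text
t 19.45 tcp [427.9 169.3 156.9] yaw_err_deg(turn to add) 0.73 tilt [0.44 0.97] F [ 0.5 -0.4 -0.4] w 47.6 v 0.004
grasp pt [427.3 168.5 203.9] remaining tool shift mm [96.1 12.3  1.9]
```

View pics/w11e.png

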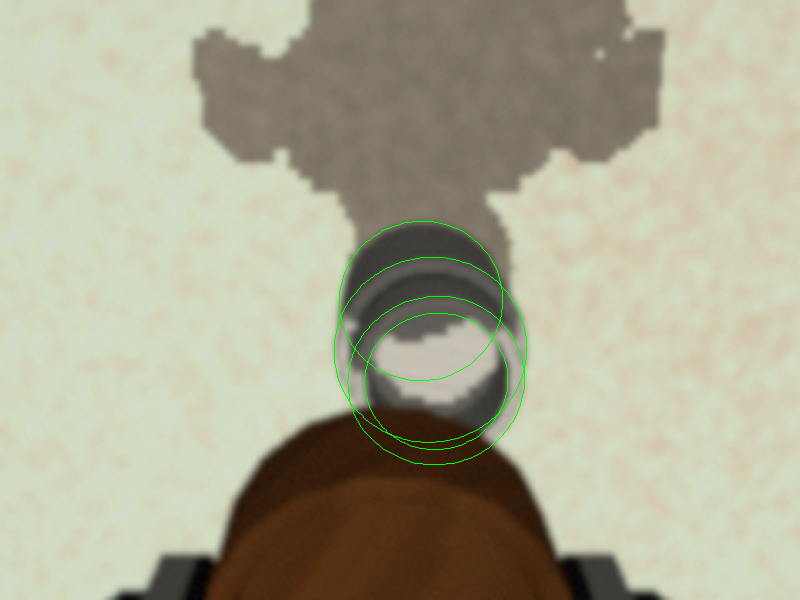

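>>> {"name": "drive_tool", "arguments": {
  "motion": [
    {"jaw": 0.04,"x": 0,"y": 0.007,"z": 0.001,"turn": 0},
    {"jaw": 0.04,"x": 0.01,"y": 0.004,"z": 0.001,"turn": 0},
    {"jaw": 0.04,"x": 0.015,"y": 0,"z": 0,"turn": 0},
    {"jaw": 0.04,"x": 0.015,"y": 0,"z": 0,"turn": 0},
    {"jaw": 0.04,"x": 0.015,"y": 0,"z": 0,"turn": 0},
    {"jaw": 0.04,"x": 0.008,"y": 0,"z": 0,"turn": 0},
    {"jaw": 0.04,"x": 0,"y": 0,"z": 0,"turn": 0},
    {"jaw": 0.04,"x": 0,"y": 0,"z": 0,"turn": 0}
  ]
}}

```text
t: 20.25
tool_pos: [433.2, 179.7, 89.2]
eef_rot: [0.009, 1.563, 0.017]
contact_force: [0.5, 0.5, -0.1]
gripper_width: 47.5
```

```bash
python3 g.py 429.8 182.2 108 -47 0 -0.3
```

```text
t 20.25 tcp [433.2 179.7  89.2] yaw_err_deg(turn to add) 0.29 tilt [0.45 0.95] F [ 0.5  0.5 -0.1] w 47.5 v 0.009
grasp pt [432.5 178.9 136.2] remaining tool shift mm [28.3  2.8 -2.9]
```

>>> {"name": "drive_tool", "arguments": {
  "motion": [
    {"jaw": 0.04,"x": 0.006,"y": 0.0015,"z": -0.0015,"turn": 0},
    {"jaw": 0.04,"x": 0.008,"y": 0.0015,"z": -0.0015,"turn": 0},
    {"jaw": 0.04,"x": 0.006,"y": 0,"z": 0,"turn": 0},
    {"jaw": 0.04,"x": 0,"y": 0,"z": 0,"turn": 0},
    {"jaw": 0.04,"x": 0,"y": 0,"z": 0,"turn": 0}
  ]
}}

```text
t: 20.75
tool_pos: [431.7, 183.8, 69.2]
eef_rot: [0.01, 1.56, 0.018]
contact_force: [-0.6, -0.3, -0.8]
gripper_width: 47.8
```

```bash
python3 g.py 429.8 182.2 108 -47 0 -0.3;  python3 - <<'E'
from h import *
p=snap("side"); u0,v0,u1,v1=205,120,325,220; sc=6
a=cv2.resize(p["color"][v0:v1,u0:u1,::-1],None,fx=sc,fy=sc,interpolation=cv2.INTER_CUBIC)
cv2.imwrite("pics/c3.png",a)
E
```

```text
t 20.75 tcp [431.7 183.8  69.2] yaw_err_deg(turn to add) 0.29 tilt [0.64 1.  ] F [-0.6 -0.3 -0.8] w 47.8 v 0.007
grasp pt [430.9 183.  116.2] remaining tool shift mm [ 8.2 -0.9 -1.2]
```

View pics/c3.png

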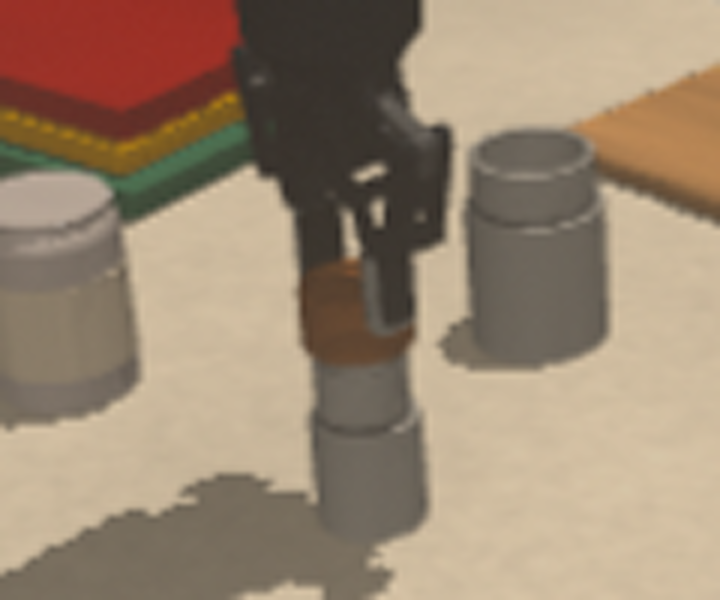

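>>> {"name": "drive_tool", "arguments": {
  "motion": [
    {"jaw": 0.04,"x": 0.003,"y": -0.001,"z": -0.001,"turn": 0},
    {"jaw": 0.04,"x": 0.003,"y": 0,"z": 0,"turn": 0},
    {"jaw": 0.04,"x": 0,"y": 0,"z": 0,"turn": 0}
  ]
}}

```text
t: 21.1
tool_pos: [431.2, 182.9, 63.3]
eef_rot: [0.01, 1.558, 0.018]
contact_force: [0.7, 0.5, -0.5]
gripper_width: 47.9
```

```bash
python3 g.py 429.8 182.2 108 -47 0 -0.3
```

```text
t 21.1 tcp [431.2 182.9  63.3] yaw_err_deg(turn to add) 0.27 tilt [0.7  1.02] F [ 0.7  0.5 -0.5] w 47.9 v 0.004
grasp pt [430.3 182.  110.3] remaining tool shift mm [ 2.3  0.1 -0.5]
```

>>> {"name": "drive_tool", "arguments": {
  "motion": [
    {"jaw": 0.04,"x": 0.001,"y": 0,"z": -0.0005,"turn": 0},
    {"jaw": 0.04,"x": 0.001,"y": 0,"z": 0,"turn": 0},
    {"jaw": 0.04,"x": 0,"y": 0,"z": 0,"turn": 0}
  ]
}}

```text
t: 21.4
tool_pos: [430.8, 182.9, 61.2]
eef_rot: [0.01, 1.558, 0.018]
contact_force: [0.2, -0.5, -0.8]
gripper_width: 47.8
```

>>> {"name": "drive_tool", "arguments": {
  "motion": [
    {"jaw": 0.04,"x": 0.001,"y": 0,"z": 0,"turn": 0},
    {"jaw": 0.04,"x": 0,"y": 0,"z": 0,"turn": 0}
  ]
}}

```text
t: 21.6
tool_pos: [431.6, 183.0, 61.2]
eef_rot: [0.01, 1.557, 0.018]
contact_force: [-0.3, 0.3, -0.6]
gripper_width: 47.7
```

```bash
python3 g.py 429.8 182.2 108 -47 0 -0.3
```

```text
t 21.6 tcp [431.6 183.   61.2] yaw_err_deg(turn to add) 0.27 tilt [0.79 1.02] F [-0.3  0.3 -0.6] w 47.7 v 0.005
grasp pt [430.7 182.1 108.2] remaining tool shift mm [ 0.2  0.1 -0.9]
```

>>> {"name": "drive_tool", "arguments": {
  "motion": [
    {"jaw": 0.04,"x": 0,"y": 0,"z": -0.001,"turn": 0},
    {"jaw": 0.048,"x": 0,"y": 0,"z": 0,"turn": 0},
    {"jaw": 0.05,"x": 0,"y": 0,"z": 0,"turn": 0},
    {"jaw": 0.054,"x": 0,"y": 0,"z": 0,"turn": 0},
    {"jaw": 0.07,"x": 0,"y": 0,"z": 0,"turn": 0}
  ]
}}

```text
t: 22.1
tool_pos: [430.5, 183.0, 61.1]
eef_rot: [0.01, 1.557, 0.018]
contact_force: [0.1, 0.7, 0.6]
gripper_width: 67.1
```

```bash
python3 g.py 429.8 182.2 108 -47 0 -0.3;  python3 - <<'E'
from h import *
p=snap("side"); u0,v0,u1,v1=205,120,325,220; sc=6
a=cv2.resize(p["color"][v0:v1,u0:u1,::-1],None,fx=sc,fy=sc,interpolation=cv2.INTER_CUBIC)
cv2.imwrite("pics/c4.png",a)
E
```

```text
t 22.1 tcp [430.5 183.   61.1] yaw_err_deg(turn to add) 0.27 tilt [0.8  1.03] F [0.1 0.7 0.6] w 67.1 v 0.002
grasp pt [429.6 182.2 108. ] remaining tool shift mm [0.  0.  0.2]
```

View pics/c4.png

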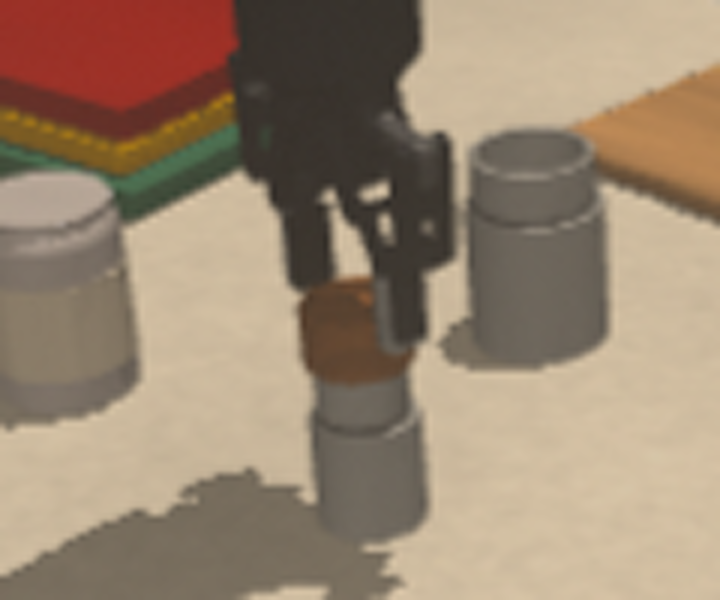

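>>> {"name": "drive_tool", "arguments": {
  "motion": [
    {"jaw": 0.085,"x": -0.01,"y": 0,"z": 0,"turn": 0},
    {"jaw": 0.085,"x": -0.025,"y": 0,"z": 0,"turn": 0},
    {"jaw": 0.085,"x": -0.03,"y": 0,"z": 0,"turn": 0},
    {"jaw": 0.085,"x": -0.03,"y": 0,"z": 0,"turn": 0},
    {"jaw": 0.085,"x": -0.01,"y": 0,"z": 0,"turn": 0},
    {"jaw": 0.085,"x": 0,"y": 0,"z": 0,"turn": 0},
    {"jaw": 0.085,"x": 0,"y": 0,"z": 0,"turn": 0}
  ]
}}

```text
t: 22.85
tool_pos: [428.3, 180.9, 171.4]
eef_rot: [0.01, 1.558, 0.018]
contact_force: [0.2, -0.9, 0.5]
gripper_width: 85.1
```

```bash
python3 w.py w12; python3 - <<'E'
from fit import *; import pickle
p=pickle.load(open("w12.pkl","rb"))
q,s=fit([p],[25,21],[429.8,182.2,108],False,sig=(2,1.2,1)); print(q,s)
c=(429.8,182.2)
draw(p,[(*q,25),(*q,21),(*c,54,25),(*c,0,25),(*c,80,21)],"pics/w12d.png",crop=(220,140,420,290))
E
```

```text
t 22.85 tcp [428.3 180.9 171.4] yaw_err_deg(turn to add) 0.27 tilt [0.75 1.02] F [ 0.2 -0.9  0.5] w 85.1 v 0.003
[429.61949513 182.34139636 108.        ] 13.79181957244873
```

View pics/w12d.png

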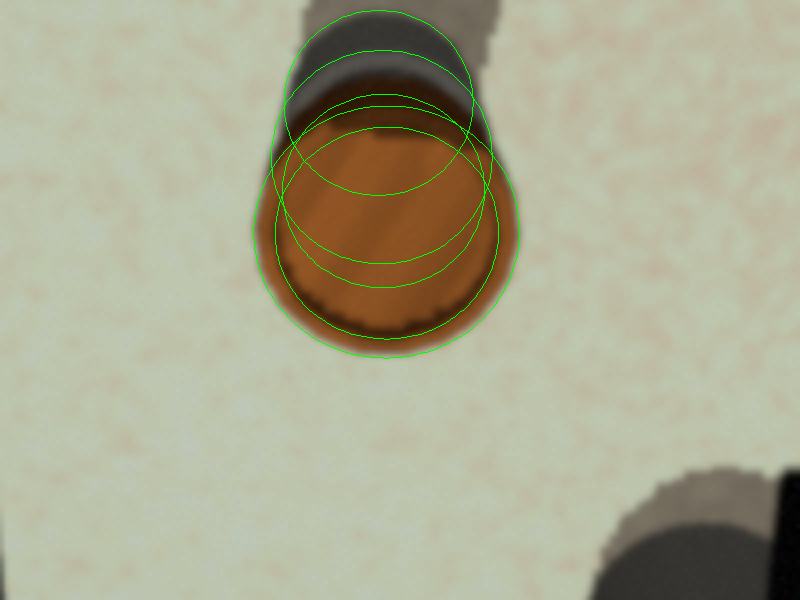

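>>> {"name": "drive_tool", "arguments": {
  "motion": [
    {"jaw": 0.085,"x": 0,"y": -0.03,"z": 0.01,"turn": 0},
    {"jaw": 0.085,"x": 0,"y": -0.044,"z": 0.014,"turn": 0},
    {"jaw": 0.085,"x": 0,"y": -0.044,"z": 0.014,"turn": 0},
    {"jaw": 0.085,"x": 0,"y": -0.044,"z": 0.014,"turn": 0},
    {"jaw": 0.085,"x": 0,"y": -0.044,"z": 0.014,"turn": 0},
    {"jaw": 0.085,"x": 0,"y": -0.044,"z": 0.014,"turn": 0},
    {"jaw": 0.085,"x": 0,"y": -0.044,"z": 0.014,"turn": 0},
    {"jaw": 0.085,"x": 0,"y": -0.044,"z": 0.014,"turn": 0},
    {"jaw": 0.085,"x": 0,"y": -0.044,"z": 0.014,"turn": 0},
    {"jaw": 0.085,"x": 0,"y": -0.044,"z": 0.014,"turn": 0},
    {"jaw": 0.085,"x": 0,"y": -0.044,"z": 0.014,"turn": 0},
    {"jaw": 0.085,"x": 0,"y": -0.01,"z": 0.01,"turn": 0}
  ]
}}

```text
t: 24.1
tool_pos: [583.8, -311.1, 136.6]
eef_rot: [0.015, 1.59, 0.033]
contact_force: [-0.8, 0.6, -0.4]
gripper_width: 84.9
```

>>> {"name": "drive_tool", "arguments": {
  "motion": [
    {"jaw": 0.085,"x": 0,"y": 0,"z": 0,"turn": 0},
    {"jaw": 0.085,"x": 0,"y": 0,"z": 0,"turn": 0},
    {"jaw": 0.085,"x": 0,"y": 0,"z": 0,"turn": 0}
  ]
}}

```text
t: 24.4
tool_pos: [581.1, -310.6, 130.6]
eef_rot: [0.021, 1.598, 0.035]
contact_force: [-0.9, -0.2, -0.2]
gripper_width: 85.2
```

```bash
python3 w.py w13; python3 - <<'E'
from fit import *; import pickle
p=pickle.load(open("w13.pkl","rb"))
q,s=fit([p],[30,26],[589.5,-300.3,51],True,sig=(2,1.2,1)); print(q,s)
q,s=fit([p],[30,26],[589.5,-300.3,51],False,sig=(2,1.2,1)); print(q,s)
u,v=proj(p,q)[0]; u,v=int(u),int(v); 
draw(p,[(*q,30),(*q,26),(q[0],q[1],28,35)],"pics/w13d.png",crop=(u-100,v-75,u+100,v+75))
go([q[0],q[1],51],-48)
E
```

```text
t 24.4 tcp [ 581.1 -310.6  130.6] yaw_err_deg(turn to add) 0.55 tilt [-1.56  2.04] F [-0.9 -0.2 -0.2] w 85.2 v 0.021
[ 589.68550903 -299.67548013   49.93908272] 12.670244216918945
[ 589.24073806 -299.79981365   51.        ] 12.654138565063477
t 24.45 tcp [ 580.9 -310.2  130.6] yaw_err_deg(turn to add) 0.57 tilt [-1.58  2.05] F [-0.1 -0.4  0.1] w 84.9 v 0.011
grasp pt [ 582.2 -311.9  178.5] remaining tool shift mm [127.7   7.5  10.6]
```

View pics/w13d.png

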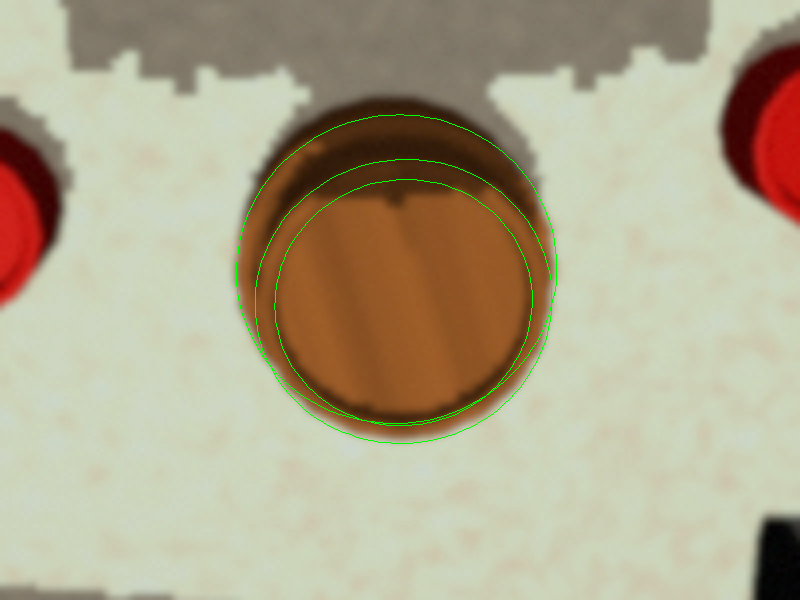

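>>> {"name": "drive_tool", "arguments": {
  "motion": [
    {"jaw": 0.085,"x": 0,"y": 0.006,"z": 0.009,"turn": -0.5},
    {"jaw": 0.085,"x": 0.02,"y": 0,"z": 0,"turn": 0},
    {"jaw": 0.085,"x": 0.025,"y": 0,"z": 0,"turn": 0},
    {"jaw": 0.085,"x": 0.015,"y": 0,"z": 0,"turn": 0},
    {"jaw": 0.085,"x": 0,"y": 0,"z": 0,"turn": 0},
    {"jaw": 0.085,"x": 0,"y": 0,"z": 0,"turn": 0}
  ]
}}

```text
t: 25.05
tool_pos: [591.3, -294.9, 72.4]
eef_rot: [0.006, 1.593, 0.049]
contact_force: [0.1, 0.5, 0.1]
gripper_width: 85.2
```

```bash
python3 g.py 589.3 -300 51 -48; python3 -c "
from h import *
print(env.get_obs()['joint_positions'])"
```

```text
t 25.05 tcp [ 591.3 -294.9   72.4] yaw_err_deg(turn to add) 1.58 tilt [-1.34  1.99] F [0.1 0.5 0.1] w 85.2 v 0.012
grasp pt [ 592.4 -296.6  120.4] remaining tool shift mm [69.3 -5.8 -1.7]
[-0.56867187  0.44883666 -0.05761395  1.10277858  0.01675207 -0.59613233]
```

>>> {"name": "drive_tool", "arguments": {
  "motion": [
    {"jaw": 0.085,"x": 0,"y": -0.003,"z": -0.001,"turn": 1.5},
    {"jaw": 0.085,"x": 0.008,"y": -0.002,"z": -0.001,"turn": 0},
    {"jaw": 0.085,"x": 0.01,"y": 0,"z": 0,"turn": 0},
    {"jaw": 0.085,"x": 0.01,"y": 0,"z": 0,"turn": 0},
    {"jaw": 0.085,"x": 0.01,"y": 0,"z": 0,"turn": 0},
    {"jaw": 0.085,"x": 0.005,"y": 0,"z": 0,"turn": 0},
    {"jaw": 0.085,"x": 0,"y": 0,"z": 0,"turn": 0}
  ]
}}

```text
t: 25.75
tool_pos: [590.0, -300.2, 28.5]
eef_rot: [0.027, 1.59, 0.024]
contact_force: [-0.4, 0.2, -0.8]
gripper_width: 84.9
```

```bash
python3 g.py 589.3 -300 51 -51
```

```text
t 25.75 tcp [ 590.  -300.2   28.5] yaw_err_deg(turn to add) -0.08 tilt [-1.12  1.85] F [-0.4  0.2 -0.8] w 84.9 v 0.004
grasp pt [ 591.  -301.8   79.5] remaining tool shift mm [28.6  0.9 -1.1]
```

>>> {"name": "drive_tool", "arguments": {
  "motion": [
    {"jaw": 0.085,"x": 0.008,"y": 0.001,"z": -0.001,"turn": 0},
    {"jaw": 0.085,"x": 0.008,"y": 0,"z": 0,"turn": 0},
    {"jaw": 0.085,"x": 0.006,"y": 0,"z": 0,"turn": 0},
    {"jaw": 0.075,"x": 0.003,"y": 0,"z": 0,"turn": 0},
    {"jaw": 0.068,"x": 0,"y": 0,"z": 0,"turn": 0},
    {"jaw": 0.068,"x": 0,"y": 0,"z": 0,"turn": 0}
  ]
}}

```text
t: 26.35
tool_pos: [588.4, -298.0, 1.1]
eef_rot: [0.027, 1.59, 0.024]
contact_force: [-0.0, 0.6, 0.3]
gripper_width: 68.2
```

```bash
python3 g.py 589.3 -300 51 -51; python3 - <<'E'
from h import *
p=snap("side"); u0,v0,u1,v1=400,200,520,290; sc=3.3
a=cv2.resize(p["color"][v0:v1,u0:u1,::-1],(396,297),interpolation=cv2.INTER_CUBIC)
p=snap("wrist"); b=cv2.resize(p["color"][150:330,196:436,::-1],(396,297),interpolation=cv2.INTER_CUBIC)
cv2.imwrite("pics/c5.png",np.hstack([a,np.clip(b*1.7,0,255).astype(np.uint8)]))
E
```

```text
t 26.35 tcp [ 588.4 -298.     1.1] yaw_err_deg(turn to add) -0.07 tilt [-1.13  1.86] F [-0.   0.6  0.3] w 68.2 v 0.003
grasp pt [ 589.4 -299.7   52.1] remaining tool shift mm [ 1.1 -0.3 -0.1]
```

View pics/c5.png

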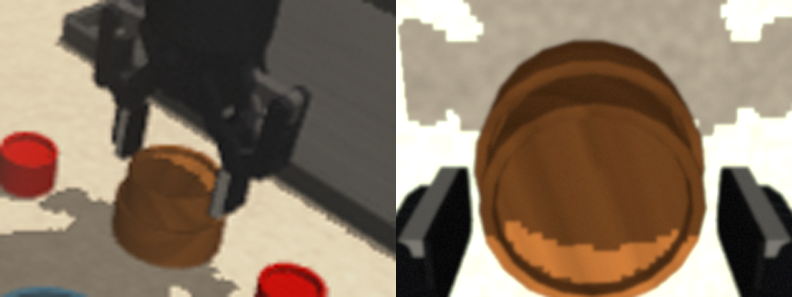

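>>> {"name": "drive_tool", "arguments": {
  "motion": [
    {"jaw": 0.064,"x": 0.002,"y": 0,"z": 0,"turn": 0},
    {"jaw": 0.058,"x": 0,"y": 0,"z": 0,"turn": 0},
    {"jaw": 0.05,"x": 0,"y": 0,"z": 0,"turn": 0},
    {"jaw": 0.05,"x": 0,"y": 0,"z": 0,"turn": 0},
    {"jaw": 0.05,"x": 0,"y": 0,"z": 0,"turn": 0}
  ]
}}

```text
t: 26.95
tool_pos: [589.4, -298.8, 0.5]
eef_rot: [0.026, 1.588, 0.023]
contact_force: [0.4, 1.0, -0.1]
gripper_width: 58.1
```

```bash
python3 g.py 589.3 -300 51 -51
```

```text
t 26.95 tcp [ 5.894e+02 -2.988e+02  5.000e-01] yaw_err_deg(turn to add) -0.08 tilt [-1.    1.77] F [ 0.4  1.  -0.1] w 58.1 v 0.002
grasp pt [ 590.3 -300.3   51.5] remaining tool shift mm [ 0.5  0.3 -1. ]
```

>>> {"name": "drive_tool", "arguments": {
  "motion": [
    {"jaw": 0.05,"x": -0.003,"y": 0,"z": 0,"turn": 0},
    {"jaw": 0.05,"x": -0.005,"y": 0,"z": 0,"turn": 0},
    {"jaw": 0.05,"x": -0.008,"y": 0,"z": 0,"turn": 0},
    {"jaw": 0.05,"x": -0.01,"y": 0,"z": 0,"turn": 0},
    {"jaw": 0.05,"x": -0.01,"y": 0,"z": 0,"turn": 0},
    {"jaw": 0.05,"x": 0,"y": 0,"z": 0,"turn": 0}
  ]
}}

```text
t: 27.55
tool_pos: [590.3, -300.1, 40.0]
eef_rot: [0.026, 1.588, 0.023]
contact_force: [-0.8, -0.3, -0.6]
gripper_width: 58.0
```

```bash
python3 - <<'E'
from h import *
st()
p=snap("side"); u0,v0,u1,v1=400,170,520,290; sc=3.3
a=cv2.resize(p["color"][v0:v1,u0:u1,::-1],(396,396),interpolation=cv2.INTER_CUBIC)
p=snap("wrist"); b=cv2.resize(p["color"][150:390,196:436,::-1],(396,396),interpolation=cv2.INTER_CUBIC)
cv2.imwrite("pics/c6.png",np.hstack([a,np.clip(b*1.7,0,255).astype(np.uint8)]))
E
```

```text
t 27.55 tcp [ 590.3 -300.1   40. ] yaw_err_deg(turn to add) -0.08 tilt [-0.97  1.76] F [-0.8 -0.3 -0.6] w 58.0 v 0.009
```

View pics/c6.png

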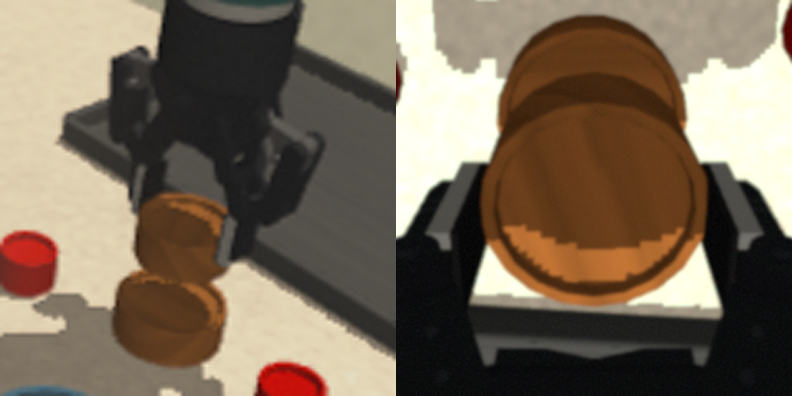

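>>> {"name": "drive_tool", "arguments": {
  "motion": [
    {"jaw": 0.05,"x": -0.02,"y": 0,"z": 0,"turn": 0},
    {"jaw": 0.05,"x": -0.025,"y": 0,"z": 0,"turn": 0},
    {"jaw": 0.05,"x": -0.025,"y": 0,"z": 0,"turn": 0},
    {"jaw": 0.05,"x": -0.025,"y": 0,"z": 0,"turn": 0},
    {"jaw": 0.05,"x": -0.01,"y": 0.008,"z": -0.01,"turn": 0},
    {"jaw": 0.05,"x": 0,"y": 0.018,"z": -0.024,"turn": 0},
    {"jaw": 0.05,"x": 0,"y": 0.018,"z": -0.024,"turn": 0},
    {"jaw": 0.05,"x": 0,"y": 0.018,"z": -0.024,"turn": 0},
    {"jaw": 0.05,"x": 0,"y": 0.018,"z": -0.024,"turn": 0},
    {"jaw": 0.05,"x": 0,"y": 0.018,"z": -0.024,"turn": 0},
    {"jaw": 0.05,"x": 0,"y": 0.01,"z": -0.015,"turn": 0},
    {"jaw": 0.05,"x": 0,"y": 0,"z": 0,"turn": 0}
  ]
}}

```text
t: 28.85
tool_pos: [428.8, -182.3, 144.0]
eef_rot: [0.036, 1.608, 0.034]
contact_force: [1.3, 0.2, -1.0]
gripper_width: 58.0
```

>>> {"name": "drive_tool", "arguments": {
  "motion": [
    {"jaw": 0.05,"x": 0,"y": 0,"z": 0,"turn": 0},
    {"jaw": 0.05,"x": 0,"y": 0,"z": 0,"turn": 0}
  ]
}}

```text
t: 29.05
tool_pos: [427.9, -181.6, 143.0]
eef_rot: [0.036, 1.609, 0.034]
contact_force: [0.3, -0.3, -0.3]
gripper_width: 57.8
```

```bash
python3 w.py w14
python3 - <<'E'
from fit import *; import pickle
p=pickle.load(open("w14.pkl","rb")); p2=pickle.load(open("w2.pkl","rb")); p3=pickle.load(open("w13.pkl","rb"))
for ps,f in (([p],False),([p,p2],False),([p,p2],True)):
    q,s=fit(ps,[26,22],[438.1,-185.1,90],f,sig=(2,1.2,1)); print(np.round(q,1),round(s,1))
    if len(ps)==2 and not f: draw(p,[(*q,26),(*q,22),(q[0],q[1],64,30),(q[0],q[1],0,30)],"pics/w14d.png",crop=(160,50,480,290)); qq=q
go([qq[0],qq[1],118],-51,0,-1.)
E
```

```text
t 29.05 tcp [ 427.9 -181.6  143. ] yaw_err_deg(turn to add) -0.03 tilt [-2.18  2.56] F [ 0.3 -0.3 -0.3] w 57.8 v 0.013
[ 416.6 -186.8   90. ] 8.7
[ 438.2 -185.3   90. ] 10.2
[ 438.7 -187.1   85.5] 10.4
t 29.1 tcp [ 428.2 -181.8  143. ] yaw_err_deg(turn to add) -0.04 tilt [-2.18  2.55] F [-0.4 -0.1 -0.7] w 57.9 v 0.016
grasp pt [ 429.1 -184.1  194. ] remaining tool shift mm [75.5 -4.6 11.9]
```

View pics/w14d.png

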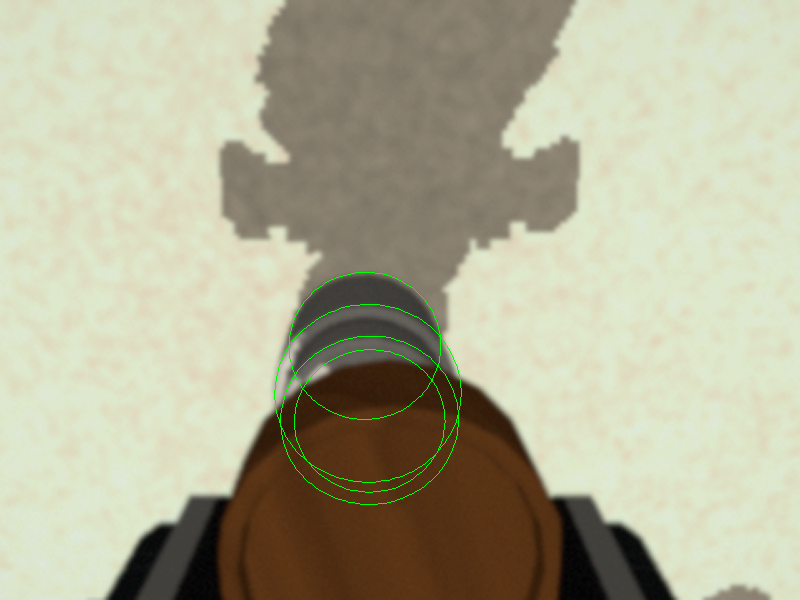

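>>> {"name": "drive_tool", "arguments": {
  "motion": [
    {"jaw": 0.05,"x": 0,"y": -0.002,"z": 0.005,"turn": 0},
    {"jaw": 0.05,"x": 0.008,"y": -0.002,"z": 0.005,"turn": 0},
    {"jaw": 0.05,"x": 0.01,"y": 0,"z": 0,"turn": 0},
    {"jaw": 0.05,"x": 0.01,"y": 0,"z": 0,"turn": 0},
    {"jaw": 0.05,"x": 0.01,"y": 0,"z": 0,"turn": 0},
    {"jaw": 0.05,"x": 0.008,"y": 0,"z": 0,"turn": 0},
    {"jaw": 0.05,"x": 0,"y": 0,"z": 0,"turn": 0},
    {"jaw": 0.05,"x": 0,"y": 0,"z": 0,"turn": 0}
  ]
}}

```text
t: 29.9
tool_pos: [438.5, -185.1, 90.3]
eef_rot: [0.038, 1.611, 0.034]
contact_force: [-0.6, 0.4, -1.1]
gripper_width: 58.1
```

```bash
python3 g.py 438.2 -185.3 118 -51 0 -1;  python3 - <<'E'
from h import *
p=snap("side"); u0,v0,u1,v1=310,180,450,290; sc=5
a=cv2.resize(p["color"][v0:v1,u0:u1,::-1],None,fx=sc,fy=sc,interpolation=cv2.INTER_CUBIC)
cv2.imwrite("pics/c7.png",a)
E
```

```text
t 29.9 tcp [ 438.5 -185.1   90.3] yaw_err_deg(turn to add) -0.07 tilt [-2.29  2.63] F [-0.6  0.4 -1.1] w 58.1 v 0.014
grasp pt [ 439.5 -187.4  141.3] remaining tool shift mm [23.4  1.1 -0.4]
```

View pics/c7.png

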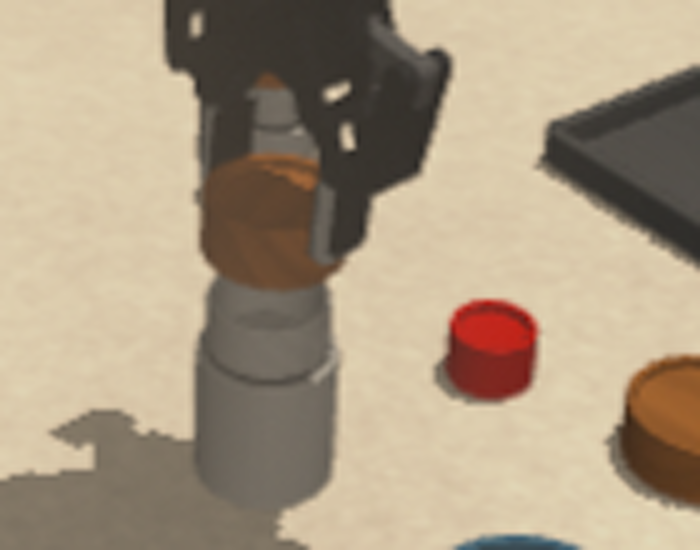

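>>> {"name": "drive_tool", "arguments": {
  "motion": [
    {"jaw": 0.05,"x": 0.006,"y": 0.001,"z": 0,"turn": 0},
    {"jaw": 0.05,"x": 0.006,"y": 0,"z": 0,"turn": 0},
    {"jaw": 0.05,"x": 0.004,"y": 0,"z": 0,"turn": 0},
    {"jaw": 0.05,"x": 0,"y": 0,"z": 0,"turn": 0}
  ]
}}

```text
t: 30.35
tool_pos: [438.6, -183.7, 74.3]
eef_rot: [0.037, 1.608, 0.033]
contact_force: [-0.3, -0.6, -0.7]
gripper_width: 58.1
```

```bash
python3 g.py 438.2 -185.3 118 -51 0 -1;  python3 - <<'E'
from fit import *
p=snap("side"); u0,v0,u1,v1=310,200,450,290; sc=5
a=cv2.resize(p["color"][v0:v1,u0:u1,::-1],None,fx=sc,fy=sc,interpolation=cv2.INTER_CUBIC)
o=p["o"]; M=R.from_rotvec(o["eef_rot"]).as_matrix(); t=o["tool_pos"]
def tc(x,r): # circle in tool frame
    P=np.c_[np.full(120,x),r*np.cos(TH),r*np.sin(TH)-1.0]; return t+P@M.T
for P,c in ((tc(-51,30),(0,255,255)),(tc(-23,30),(0,255,255)),(circ(438.2,-185.3,64,30),(0,255,0)),(circ(438.2,-185.3,0,30),(0,255,0)),(circ(438.2,-185.3,90,26),(0,255,0))):
    cv2.polylines(a,[np.round((proj(p,P)-[u0,v0])*sc).astype(np.int32)],True,c,1)
cv2.imwrite("pics/c8.png",a)
E
```

```text
t 30.35 tcp [ 438.6 -183.7   74.3] yaw_err_deg(turn to add) -0.08 tilt [-2.16  2.55] F [-0.3 -0.6 -0.7] w 58.1 v 0.004
grasp pt [ 439.6 -186.   125.3] remaining tool shift mm [ 7.4  0.3 -1.1]
```

View pics/c8.png

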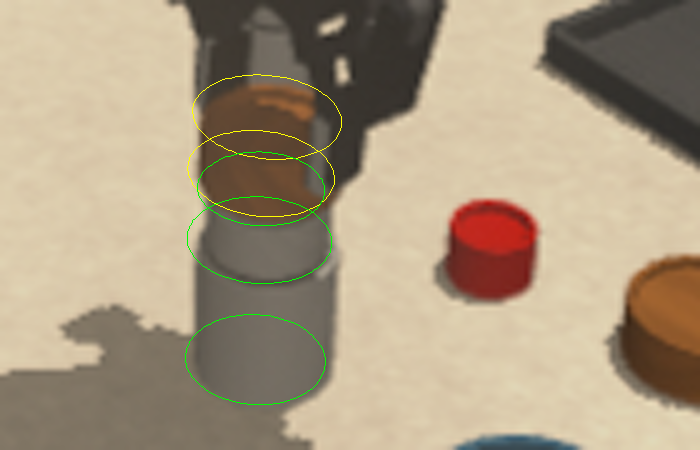

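>>> {"name": "drive_tool", "arguments": {
  "motion": [
    {"jaw": 0.05,"x": 0.003,"y": 0,"z": -0.001,"turn": 0},
    {"jaw": 0.05,"x": 0.002,"y": 0,"z": 0,"turn": 0},
    {"jaw": 0.05,"x": 0,"y": 0,"z": 0,"turn": 0}
  ]
}}

```text
t: 30.7
tool_pos: [437.9, -183.8, 69.6]
eef_rot: [0.036, 1.607, 0.033]
contact_force: [-0.8, -0.3, -0.7]
gripper_width: 57.9
```

```bash
python3 g.py 438.2 -185.3 118 -51 0 -1
```

```text
t 30.7 tcp [ 437.9 -183.8   69.6] yaw_err_deg(turn to add) -0.08 tilt [-2.1   2.51] F [-0.8 -0.3 -0.7] w 57.9 v 0.003
grasp pt [ 438.8 -186.1  120.5] remaining tool shift mm [ 2.6  0.7 -0.5]
```

>>> {"name": "drive_tool", "arguments": {
  "motion": [
    {"jaw": 0.05,"x": 0.001,"y": 0,"z": 0,"turn": 0},
    {"jaw": 0.05,"x": 0,"y": 0,"z": 0,"turn": 0}
  ]
}}

```text
t: 30.9
tool_pos: [437.9, -183.8, 68.6]
eef_rot: [0.036, 1.607, 0.033]
contact_force: [-0.7, -0.6, 0.4]
gripper_width: 58.2
```

```bash
python3 g.py 438.2 -185.3 118 -51 0 -1
```

```text
t 30.9 tcp [ 437.9 -183.8   68.6] yaw_err_deg(turn to add) -0.08 tilt [-2.09  2.5 ] F [-0.7 -0.6  0.4] w 58.2 v 0.003
grasp pt [ 438.8 -186.1  119.6] remaining tool shift mm [ 1.6  0.7 -0.6]
```

>>> {"name": "drive_tool", "arguments": {
  "motion": [
    {"jaw": 0.05,"x": 0.001,"y": 0,"z": 0,"turn": 0},
    {"jaw": 0.05,"x": 0,"y": 0,"z": 0,"turn": 0}
  ]
}}

```text
t: 31.1
tool_pos: [438.2, -184.0, 68.0]
eef_rot: [0.036, 1.607, 0.032]
contact_force: [-0.3, 0.2, -0.4]
gripper_width: 57.8
```

```bash
python3 g.py 438.2 -185.3 118 -51 0 -1
```

```text
t 31.1 tcp [ 438.2 -184.    68. ] yaw_err_deg(turn to add) -0.08 tilt [-2.06  2.48] F [-0.3  0.2 -0.4] w 57.8 v 0.002
grasp pt [ 439.  -186.2  118.9] remaining tool shift mm [ 1.   0.8 -0.8]
```

>>> {"name": "drive_tool", "arguments": {
  "motion": [
    {"jaw": 0.05,"x": 0.001,"y": 0.0003,"z": -0.0003,"turn": 0},
    {"jaw": 0.05,"x": 0.001,"y": 0.0003,"z": -0.0003,"turn": 0},
    {"jaw": 0.05,"x": 0.001,"y": 0.0003,"z": -0.0003,"turn": 0},
    {"jaw": 0.05,"x": 0,"y": 0,"z": 0,"turn": 0}
  ]
}}

```text
t: 31.5
tool_pos: [438.8, -184.5, 68.0]
eef_rot: [0.033, 1.604, 0.029]
contact_force: [0.6, 0.3, -1.1]
gripper_width: 58.1
```

```bash
python3 g.py 438.2 -185.3 118 -51 0 -1
```

```text
t 31.5 tcp [ 438.8 -184.5   68. ] yaw_err_deg(turn to add) -0.1 tilt [-1.89  2.28] F [ 0.6  0.3 -1.1] w 58.1 v 0.005
grasp pt [ 439.5 -186.5  119. ] remaining tool shift mm [ 1.   1.2 -1.2]
```

>>> {"name": "drive_tool", "arguments": {
  "motion": [
    {"jaw": 0.05,"x": 0.0015,"y": 0.0007,"z": -0.0008,"turn": 0},
    {"jaw": 0.05,"x": 0.0015,"y": 0.0007,"z": -0.0008,"turn": 0},
    {"jaw": 0.05,"x": 0.0015,"y": 0.0007,"z": -0.0008,"turn": 0},
    {"jaw": 0.05,"x": 0.0015,"y": 0.0005,"z": -0.0006,"turn": 0}
  ]
}}

```text
t: 31.9
tool_pos: [439.2, -184.8, 67.4]
eef_rot: [0.028, 1.597, 0.024]
contact_force: [-3.3, 0.9, 9.6]
gripper_width: 58.0
```

```bash
python3 g.py 438.2 -185.3 118 -51 0 -1;  python3 - <<'E'
from fit import *
p=snap("side"); u0,v0,u1,v1=310,200,450,290; sc=5
a=cv2.resize(p["color"][v0:v1,u0:u1,::-1],None,fx=sc,fy=sc,interpolation=cv2.INTER_CUBIC)
cv2.imwrite("pics/c9.png",a)
E
```

```text
t 31.9 tcp [ 439.2 -184.8   67.4] yaw_err_deg(turn to add) -0.11 tilt [-1.52  1.89] F [-3.3  0.9  9.6] w 58.0 v 0.021
grasp pt [ 439.6 -186.5  118.4] remaining tool shift mm [ 0.5  1.2 -1.4]
```

View pics/c9.png

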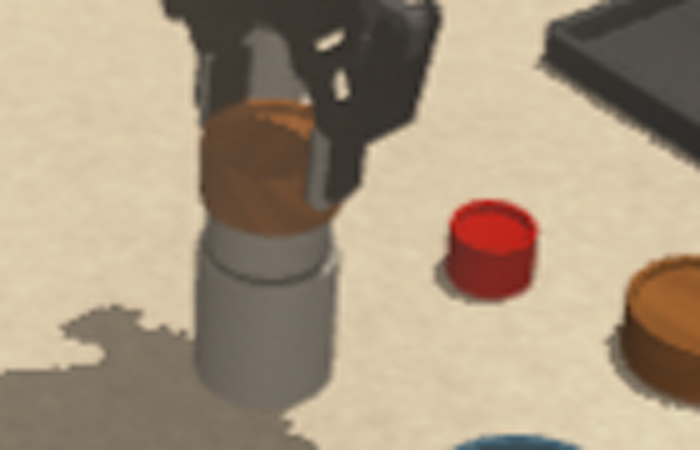

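>>> {"name": "drive_tool", "arguments": {
  "motion": [
    {"jaw": 0.05,"x": 0.0015,"y": 0.0007,"z": -0.001,"turn": 0},
    {"jaw": 0.05,"x": 0.0015,"y": 0.0007,"z": -0.001,"turn": 0},
    {"jaw": 0.05,"x": 0.0015,"y": 0.0007,"z": -0.001,"turn": 0},
    {"jaw": 0.05,"x": 0.0015,"y": 0.0007,"z": -0.001,"turn": 0}
  ]
}}

```text
t: 32.35
tool_pos: [439.4, -184.8, 67.4]
eef_rot: [0.023, 1.589, 0.019]
contact_force: [-2.2, -0.3, 9.3]
gripper_width: 58.2
```

```bash
python3 g.py 438.2 -185.3 118 -51 0 -1
```

```text
t 32.35 tcp [ 439.4 -184.8   67.4] yaw_err_deg(turn to add) -0.12 tilt [-1.03  1.54] F [-2.2 -0.3  9.3] w 58.2 v 0.027
grasp pt [ 439.3 -186.2  118.4] remaining tool shift mm [ 0.5  0.9 -1.1]
```

```bash
  python3 - <<'E'
from fit import *
p=snap("side"); u0,v0,u1,v1=330,210,410,270; sc=9
a=cv2.resize(p["color"][v0:v1,u0:u1,::-1],None,fx=sc,fy=sc,interpolation=cv2.INTER_CUBIC)
c=(438.2,-185.3)
for P,cl in ((circ(*c,118,30),(0,255,255)),(circ(*c,90,30),(0,255,255)),(circ(*c,64,30),(0,255,0))):
    cv2.polylines(a,[np.round((proj(p,P)+[1.7,.4]-[u0,v0])*sc).astype(np.int32)],True,cl,1)
cv2.imwrite("pics/c10.png",a)
E
```

```text
(no output)
```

View pics/c10.png

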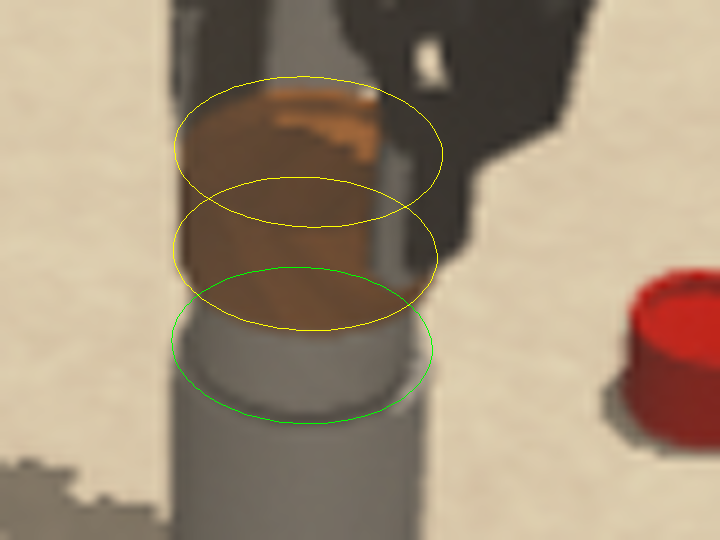

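>>> {"name": "drive_tool", "arguments": {
  "motion": [
    {"jaw": 0.05,"x": -0.002,"y": 0.001,"z": -0.001,"turn": 0},
    {"jaw": 0.05,"x": 0,"y": 0,"z": 0,"turn": 0},
    {"jaw": 0.05,"x": 0,"y": 0,"z": 0,"turn": 0}
  ]
}}

```text
t: 32.7
tool_pos: [438.3, -183.7, 69.3]
eef_rot: [0.023, 1.588, 0.019]
contact_force: [0.3, 0.6, -1.1]
gripper_width: 58.0
```

```bash
python3 g.py 438.2 -185.3 118 -51 0 -1
```

```text
t 32.7 tcp [ 438.3 -183.7   69.3] yaw_err_deg(turn to add) -0.12 tilt [-1.01  1.54] F [ 0.3  0.6 -1.1] w 58.0 v 0.005
grasp pt [ 438.2 -185.1  120.3] remaining tool shift mm [ 2.3 -0.3  0. ]
```

>>> {"name": "drive_tool", "arguments": {
  "motion": [
    {"jaw": 0.05,"x": 0.001,"y": 0,"z": 0,"turn": 0},
    {"jaw": 0.05,"x": 0.0008,"y": 0,"z": 0,"turn": 0},
    {"jaw": 0.05,"x": 0.0008,"y": 0,"z": 0,"turn": 0},
    {"jaw": 0.05,"x": 0,"y": 0,"z": 0,"turn": 0}
  ]
}}

```text
t: 33.1
tool_pos: [438.2, -183.4, 67.6]
eef_rot: [0.024, 1.589, 0.02]
contact_force: [-0.4, -0.9, 0.2]
gripper_width: 58.3
```

```bash
python3 g.py 438.2 -185.3 118 -51 0 -1
```

```text
t 33.1 tcp [ 438.2 -183.4   67.6] yaw_err_deg(turn to add) -0.11 tilt [-1.04  1.59] F [-0.4 -0.9  0.2] w 58.3 v 0.006
grasp pt [ 438.1 -184.8  118.6] remaining tool shift mm [ 0.6 -0.5  0.1]
```

>>> {"name": "drive_tool", "arguments": {
  "motion": [
    {"jaw": 0.05,"x": 0.0005,"y": 0,"z": 0,"turn": 0},
    {"jaw": 0.058,"x": 0,"y": 0,"z": 0,"turn": 0},
    {"jaw": 0.06,"x": 0,"y": 0,"z": 0,"turn": 0},
    {"jaw": 0.064,"x": 0,"y": 0,"z": 0,"turn": 0},
    {"jaw": 0.075,"x": 0,"y": 0,"z": 0,"turn": 0}
  ]
}}

```text
t: 33.6
tool_pos: [437.9, -183.1, 66.4]
eef_rot: [0.024, 1.59, 0.021]
contact_force: [-0.2, -1.1, -0.1]
gripper_width: 74.5
```

```bash
  python3 g.py 438.2 -185.3 118 -51 0 -1; python3 - <<'E'
from fit import *
p=snap("side"); u0,v0,u1,v1=330,200,410,270; sc=8
a=cv2.resize(p["color"][v0:v1,u0:u1,::-1],None,fx=sc,fy=sc,interpolation=cv2.INTER_CUBIC)
cv2.imwrite("pics/c11.png",a)
E
```

```text
t 33.6 tcp [ 437.9 -183.1   66.4] yaw_err_deg(turn to add) -0.11 tilt [-1.08  1.62] F [-0.2 -1.1 -0.1] w 74.5 v 0.005
grasp pt [ 437.9 -184.6  117.4] remaining tool shift mm [-0.6 -0.7  0.3]
```

View pics/c11.png

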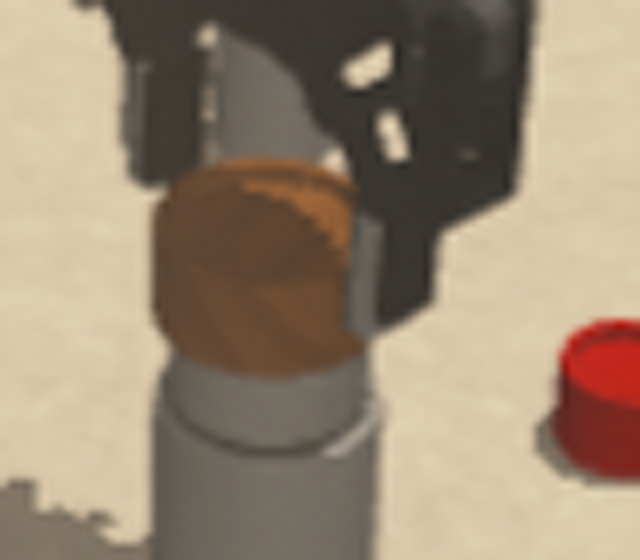

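>>> {"name": "drive_tool", "arguments": {
  "motion": [
    {"jaw": 0.085,"x": -0.005,"y": 0,"z": 0,"turn": 0},
    {"jaw": 0.085,"x": -0.02,"y": 0,"z": 0,"turn": 0},
    {"jaw": 0.085,"x": -0.025,"y": 0,"z": 0,"turn": 0},
    {"jaw": 0.085,"x": -0.025,"y": 0,"z": 0,"turn": 0},
    {"jaw": 0.085,"x": -0.02,"y": 0,"z": 0,"turn": 0},
    {"jaw": 0.085,"x": -0.005,"y": 0,"z": 0,"turn": 0},
    {"jaw": 0.085,"x": 0,"y": 0,"z": 0,"turn": 0}
  ]
}}

```text
t: 34.35
tool_pos: [438.9, -185.5, 170.1]
eef_rot: [0.025, 1.592, 0.022]
contact_force: [-0.5, -0.9, -0.9]
gripper_width: 85.1
```

```bash
python3 w.py w15; python3 - <<'E'
from fit import *; import pickle
p=pickle.load(open("w15.pkl","rb"))
q,s=fit([p],[30,26],[438.2,-185.3,118],False,sig=(2,1.2,1)); print(q,s)
q2,s=fit([p],[30,26],[438.2,-185.3,118],True,sig=(2,1.2,1)); print(q2,s)
c=(438.2,-185.3)
draw(p,[(*q,30),(*q,26),(*c,64,30),(*c,0,30)],"pics/w15d.png",crop=(220,120,420,270))
E
```

```text
t 34.35 tcp [ 438.9 -185.5  170.1] yaw_err_deg(turn to add) -0.11 tilt [-1.2   1.69] F [-0.5 -0.9 -0.9] w 85.1 v 0.006
[ 438.09434765 -184.65870034  118.        ] 13.317584037780762
[ 431.86474796 -183.16693881  128.54247187] 13.467262268066406
```

View pics/w15d.png

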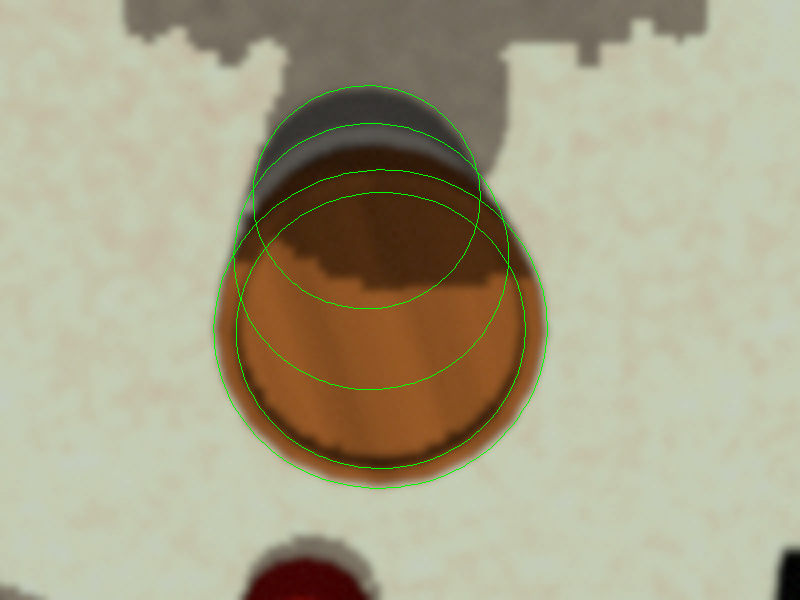

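>>> {"name": "drive_tool", "arguments": {
  "motion": [
    {"jaw": 0.085,"x": 0,"y": -0.01,"z": 0.014,"turn": 0},
    {"jaw": 0.085,"x": 0,"y": -0.016,"z": 0.021,"turn": 0},
    {"jaw": 0.085,"x": 0,"y": -0.016,"z": 0.021,"turn": 0},
    {"jaw": 0.085,"x": 0,"y": -0.016,"z": 0.021,"turn": 0},
    {"jaw": 0.085,"x": 0,"y": -0.016,"z": 0.021,"turn": 0},
    {"jaw": 0.085,"x": 0,"y": -0.016,"z": 0.021,"turn": 0},
    {"jaw": 0.085,"x": 0,"y": -0.016,"z": 0.015,"turn": 0},
    {"jaw": 0.085,"x": 0,"y": -0.008,"z": 0.008,"turn": 0},
    {"jaw": 0.085,"x": 0,"y": 0,"z": 0,"turn": 0},
    {"jaw": 0.085,"x": 0,"y": 0,"z": 0,"turn": 0},
    {"jaw": 0.085,"x": 0,"y": 0,"z": 0,"turn": 0}
  ]
}}

```text
t: 35.5
tool_pos: [574.5, -295.8, 143.8]
eef_rot: [0.038, 1.617, 0.035]
contact_force: [-0.5, 0.1, -0.5]
gripper_width: 84.9
```

```bash
python3 w.py w16; python3 - <<'E'
from fit import *; import pickle
p=pickle.load(open("w16.pkl","rb"))
q,s=fit([p],[35,31],[589.5,-300.3,28],True,sig=(2,1.2,1)); print(q,s)
q,s=fit([p],[35,31],[589.5,-300.3,28],False,sig=(2,1.2,1)); print(q,s)
u,v=proj(p,q)[0]; u,v=int(u),int(v); 
draw(p,[(*q,35),(*q,31),(q[0],q[1],0,35)],"pics/w16d.png",crop=(u-100,v-75,u+100,v+75))
go([q[0],q[1],28],-51)
E
```

```text
t 35.5 tcp [ 574.5 -295.8  143.8] yaw_err_deg(turn to add) -0.03 tilt [-2.63  2.64] F [-0.5  0.1 -0.5] w 84.9 v 0.019
[ 583.46869384 -300.87314833   42.1424739 ] 16.550209045410156
[ 589.45705181 -300.0480841    28.        ] 14.512123107910156
t 35.55 tcp [ 574.3 -295.7  143.9] yaw_err_deg(turn to add) -0.02 tilt [-2.64  2.64] F [-0.3  0.3 -0.5] w 84.9 v 0.005
grasp pt [ 576.6 -298.1  194.8] remaining tool shift mm [165.8  -9.6  20.5]
```

View pics/w16d.png

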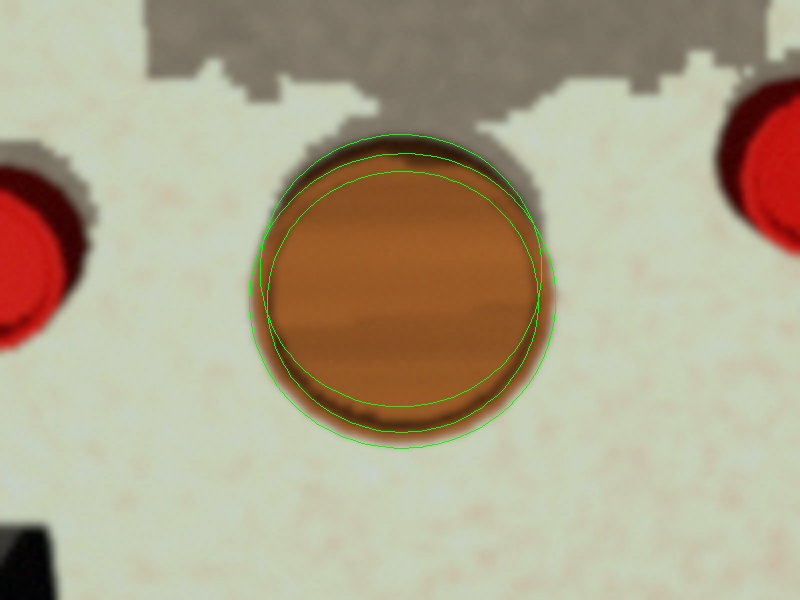

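>>> {"name": "drive_tool", "arguments": {
  "motion": [
    {"jaw": 0.085,"x": 0.01,"y": -0.004,"z": 0.01,"turn": 0},
    {"jaw": 0.085,"x": 0.02,"y": -0.004,"z": 0.01,"turn": 0},
    {"jaw": 0.085,"x": 0.02,"y": 0,"z": 0,"turn": 0},
    {"jaw": 0.085,"x": 0.02,"y": 0,"z": 0,"turn": 0},
    {"jaw": 0.085,"x": 0.02,"y": 0,"z": 0,"turn": 0},
    {"jaw": 0.085,"x": 0.01,"y": 0,"z": 0,"turn": 0},
    {"jaw": 0.085,"x": 0,"y": 0,"z": 0,"turn": 0},
    {"jaw": 0.085,"x": 0,"y": 0,"z": 0,"turn": 0}
  ]
}}

```text
t: 36.35
tool_pos: [592.9, -298.1, 39.5]
eef_rot: [0.034, 1.612, 0.035]
contact_force: [-0.6, 0.2, -0.4]
gripper_width: 85.0
```

```bash
python3 g.py 589.5 -300.1 28 -51
```

```text
t 36.35 tcp [ 592.9 -298.1   39.5] yaw_err_deg(turn to add) 0.09 tilt [-2.36  2.5 ] F [-0.6  0.2 -0.4] w 85.0 v 0.005
grasp pt [ 595.  -300.3   90.4] remaining tool shift mm [62.6 -2.5 -2.9]
```

>>> {"name": "drive_tool", "arguments": {
  "motion": [
    {"jaw": 0.085,"x": 0.01,"y": -0.001,"z": -0.002,"turn": 0},
    {"jaw": 0.085,"x": 0.012,"y": -0.001,"z": -0.001,"turn": 0},
    {"jaw": 0.085,"x": 0.012,"y": 0,"z": 0,"turn": 0},
    {"jaw": 0.085,"x": 0.008,"y": 0,"z": 0,"turn": 0},
    {"jaw": 0.085,"x": 0,"y": 0,"z": 0,"turn": 0},
    {"jaw": 0.085,"x": 0,"y": 0,"z": 0,"turn": 0}
  ]
}}

```text
t: 36.95
tool_pos: [589.7, -299.7, -3.5]
eef_rot: [0.032, 1.608, 0.033]
contact_force: [1.1, 0.2, 0.5]
gripper_width: 85.0
```

```bash
python3 g.py 589.5 -300.1 28 -51;python3 - <<'E'
from h import *
p=snap("side"); u0,v0,u1,v1=400,200,520,300; sc=3.3
a=cv2.resize(p["color"][v0:v1,u0:u1,::-1],(396,330),interpolation=cv2.INTER_CUBIC)
p=snap("wrist"); b=cv2.resize(p["color"][150:350,196:436,::-1],(396,330),interpolation=cv2.INTER_CUBIC)
cv2.imwrite("pics/c12.png",np.hstack([a,np.clip(b*1.7,0,255).astype(np.uint8)]))
E
```

```text
t 36.95 tcp [ 589.7 -299.7   -3.5] yaw_err_deg(turn to add) 0.07 tilt [-2.13  2.35] F [1.1 0.2 0.5] w 85.0 v 0.009
grasp pt [ 591.6 -301.8   47.5] remaining tool shift mm [19.6  0.9 -1.4]
```

View pics/c12.png

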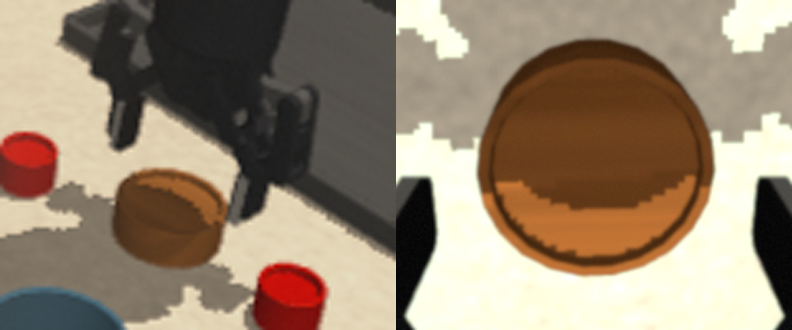

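>>> {"name": "drive_tool", "arguments": {
  "motion": [
    {"jaw": 0.085,"x": 0.008,"y": 0.001,"z": -0.001,"turn": 0},
    {"jaw": 0.085,"x": 0.008,"y": 0,"z": 0,"turn": 0},
    {"jaw": 0.085,"x": 0.006,"y": 0,"z": 0,"turn": 0},
    {"jaw": 0.085,"x": 0.002,"y": 0,"z": 0,"turn": 0},
    {"jaw": 0.085,"x": 0,"y": 0,"z": 0,"turn": 0}
  ]
}}

```text
t: 37.55
tool_pos: [588.6, -298.0, -28.2]
eef_rot: [0.031, 1.606, 0.032]
contact_force: [-0.7, -0.4, -0.6]
gripper_width: 85.0
```

```bash
python3 g.py 589.5 -300.1 28 -51;python3 - <<'E'
from h import *
p=snap("side"); u0,v0,u1,v1=420,210,500,280; sc=3.3
a=cv2.resize(p["color"][v0:v1,u0:u1,::-1],None,fx=7,fy=7,interpolation=cv2.INTER_CUBIC)
cv2.imwrite("pics/c13.png",a)
E
```

```text
t 37.55 tcp [ 588.6 -298.   -28.2] yaw_err_deg(turn to add) 0.08 tilt [-2.03  2.29] F [-0.7 -0.4 -0.6] w 85.0 v 0.005
grasp pt [ 590.4 -300.    22.7] remaining tool shift mm [-5.2  0.1 -1.1]
```

View pics/c13.png

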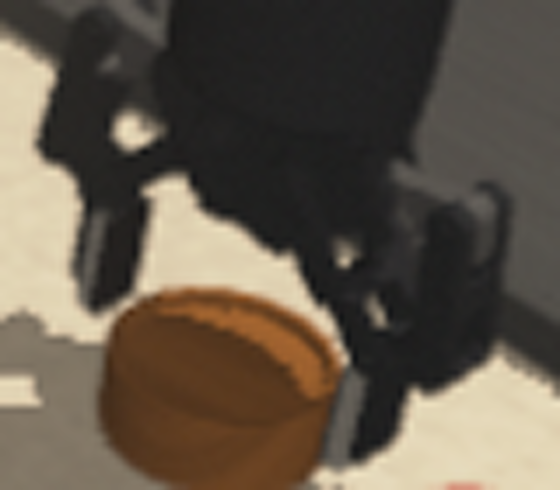

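>>> {"name": "drive_tool", "arguments": {
  "motion": [
    {"jaw": 0.085,"x": 0.004,"y": 0,"z": -0.001,"turn": 0},
    {"jaw": 0.085,"x": 0.004,"y": 0,"z": 0,"turn": 0},
    {"jaw": 0.085,"x": 0,"y": 0,"z": 0,"turn": 0}
  ]
}}

```text
t: 37.9
tool_pos: [587.7, -298.0, -36.2]
eef_rot: [0.031, 1.605, 0.031]
contact_force: [0.4, -0.4, -0.0]
gripper_width: 85.0
```

```bash
python3 g.py 589.5 -300.1 28 -51
```

```text
t 37.9 tcp [ 587.7 -298.   -36.2] yaw_err_deg(turn to add) 0.07 tilt [-1.98  2.25] F [ 0.4 -0.4 -0. ] w 85.0 v 0.004
grasp pt [ 589.4 -300.    14.8] remaining tool shift mm [-13.2   0.4  -0.4]
```

>>> {"name": "drive_tool", "arguments": {
  "motion": [
    {"jaw": 0.085,"x": 0.0025,"y": 0,"z": 0,"turn": 0},
    {"jaw": 0.085,"x": 0.0015,"y": 0,"z": 0,"turn": 0}
  ]
}}

```text
t: 38.1
tool_pos: [587.8, -298.0, -40.2]
eef_rot: [0.03, 1.605, 0.031]
contact_force: [-0.4, 0.8, 0.0]
gripper_width: 85.1
```

```bash
python3 g.py 589.5 -300.1 28 -51
```

```text
t 38.1 tcp [ 587.8 -298.   -40.2] yaw_err_deg(turn to add) 0.07 tilt [-1.95  2.23] F [-0.4  0.8  0. ] w 85.1 v 0.028
grasp pt [ 589.5 -300.    10.7] remaining tool shift mm [-17.2   0.6  -0.6]
```

>>> {"name": "drive_tool", "arguments": {
  "motion": [
    {"jaw": 0.085,"x": 0.002,"y": 0,"z": 0,"turn": 0},
    {"jaw": 0.085,"x": 0.0015,"y": 0,"z": 0,"turn": 0}
  ]
}}

```text
t: 38.3
tool_pos: [587.8, -297.9, -43.8]
eef_rot: [0.03, 1.604, 0.031]
contact_force: [-0.7, -0.4, 1.4]
gripper_width: 85.0
```

```bash
python3 g.py 589.5 -300.1 28 -51
```

```text
t 38.3 tcp [ 587.8 -297.9  -43.8] yaw_err_deg(turn to add) 0.07 tilt [-1.93  2.23] F [-0.7 -0.4  1.4] w 85.0 v 0.027
grasp pt [ 589.5 -299.9    7.1] remaining tool shift mm [-20.9   0.6  -0.7]
```

>>> {"name": "drive_tool", "arguments": {
  "motion": [
    {"jaw": 0.085,"x": 0.0015,"y": 0,"z": 0,"turn": 0},
    {"jaw": 0.085,"x": 0.0015,"y": 0,"z": 0,"turn": 0},
    {"jaw": 0.085,"x": 0.0015,"y": 0,"z": 0,"turn": 0}
  ]
}}

```text
t: 38.6
tool_pos: [587.9, -298.1, -44.1]
eef_rot: [0.03, 1.605, 0.029]
contact_force: [-1.9, 2.5, 7.9]
gripper_width: 85.0
```

```bash
python3 g.py 589.5 -300.1 28 -51
```

```text
t 38.6 tcp [ 587.9 -298.1  -44.1] yaw_err_deg(turn to add) 0.02 tilt [-1.95  2.14] F [-1.9  2.5  7.9] w 85.0 v 0.006
grasp pt [ 589.6 -300.     6.8] remaining tool shift mm [-21.2   0.7  -0.8]
```

>>> {"name": "drive_tool", "arguments": {
  "motion": [
    {"jaw": 0.085,"x": 0.0015,"y": 0,"z": 0,"turn": 0},
    {"jaw": 0.085,"x": 0.0015,"y": 0,"z": 0,"turn": 0},
    {"jaw": 0.085,"x": 0.0015,"y": 0,"z": 0,"turn": 0}
  ]
}}

```text
t: 38.9
tool_pos: [587.9, -298.2, -44.2]
eef_rot: [0.029, 1.605, 0.028]
contact_force: [-2.2, 2.0, 8.0]
gripper_width: 84.9
```

```bash
python3 g.py 589.5 -300.1 28 -51
```

```text
t 38.9 tcp [ 587.9 -298.2  -44.2] yaw_err_deg(turn to add) -0.02 tilt [-1.95  2.05] F [-2.2  2.   8. ] w 84.9 v 0.005
grasp pt [ 589.6 -300.     6.7] remaining tool shift mm [-21.3   0.6  -0.9]
```

>>> {"name": "drive_tool", "arguments": {
  "motion": [
    {"jaw": 0.085,"x": 0.0035,"y": 0,"z": 0,"turn": 0},
    {"jaw": 0.085,"x": 0.0035,"y": 0,"z": 0,"turn": 0},
    {"jaw": 0.085,"x": 0.0035,"y": 0,"z": 0,"turn": 0},
    {"jaw": 0.085,"x": 0.0035,"y": 0,"z": 0,"turn": 0},
    {"jaw": 0.085,"x": 0.0035,"y": 0,"z": 0,"turn": 0},
    {"jaw": 0.085,"x": 0.0035,"y": 0,"z": 0,"turn": 0}
  ]
}}

```text
t: 39.5
tool_pos: [588.1, -298.6, -44.8]
eef_rot: [0.026, 1.605, 0.019]
contact_force: [-5.1, 5.2, 16.9]
gripper_width: 85.3
```

```bash
python3 g.py 589.5 -300.1 28 -51
```

```text
t 39.5 tcp [ 588.1 -298.6  -44.8] yaw_err_deg(turn to add) -0.2 tilt [-1.97  1.64] F [-5.1  5.2 16.9] w 85.3 v 0.011
grasp pt [ 589.8 -300.     6.2] remaining tool shift mm [-21.8   0.5  -1.1]
```

>>> {"name": "drive_tool", "arguments": {
  "motion": [
    {"jaw": 0.085,"x": 0.004,"y": 0,"z": 0,"turn": 0},
    {"jaw": 0.085,"x": 0.004,"y": 0,"z": 0,"turn": 0},
    {"jaw": 0.085,"x": 0.004,"y": 0,"z": 0,"turn": 0},
    {"jaw": 0.085,"x": 0.004,"y": 0,"z": 0,"turn": 0},
    {"jaw": 0.085,"x": 0.004,"y": 0,"z": 0,"turn": 0},
    {"jaw": 0.085,"x": 0.004,"y": 0,"z": 0,"turn": 0},
    {"jaw": 0.085,"x": 0.004,"y": 0,"z": 0,"turn": 0},
    {"jaw": 0.085,"x": 0.004,"y": 0,"z": 0,"turn": 0}
  ]
}}

```text
t: 40.3
tool_pos: [588.3, -299.1, -45.3]
eef_rot: [0.02, 1.605, 0.007]
contact_force: [-6.8, 5.2, 20.6]
gripper_width: 84.9
```

```bash
python3 g.py 589.5 -300.1 28 -51
```

```text
t 40.3 tcp [ 588.3 -299.1  -45.3] yaw_err_deg(turn to add) -0.45 tilt [-1.97  1.01] F [-6.8  5.2 20.6] w 84.9 v 0.011
grasp pt [ 590.  -300.     5.7] remaining tool shift mm [-22.3   0.3  -1.3]
```

>>> {"name": "drive_tool", "arguments": {
  "motion": [
    {"jaw": 0.085,"x": 0.004,"y": 0,"z": 0,"turn": 0},
    {"jaw": 0.085,"x": 0.004,"y": 0,"z": 0,"turn": 0},
    {"jaw": 0.085,"x": 0.004,"y": 0,"z": 0,"turn": 0},
    {"jaw": 0.085,"x": 0.004,"y": 0,"z": 0,"turn": 0},
    {"jaw": 0.085,"x": 0.004,"y": 0,"z": 0,"turn": 0},
    {"jaw": 0.085,"x": 0.004,"y": 0,"z": 0,"turn": 0},
    {"jaw": 0.085,"x": 0.004,"y": 0,"z": 0,"turn": 0},
    {"jaw": 0.085,"x": 0.004,"y": 0,"z": 0,"turn": 0},
    {"jaw": 0.085,"x": 0,"y": 0,"z": 0,"turn": 0}
  ]
}}

```text
t: 41.2
tool_pos: [588.8, -299.6, -44.2]
eef_rot: [0.014, 1.604, -0.005]
contact_force: [0.1, -0.1, 0.8]
gripper_width: 85.4
```

```bash
python3 g.py 589.5 -300.1 28 -51
```

```text
t 41.2 tcp [ 588.8 -299.6  -44.2] yaw_err_deg(turn to add) -0.67 tilt [-1.92  0.34] F [ 0.1 -0.1  0.8] w 85.4 v 0.029
grasp pt [ 590.5 -299.9    6.8] remaining tool shift mm [-21.1  -0.1  -1.8]
```

>>> {"name": "drive_tool", "arguments": {
  "motion": [
    {"jaw": 0.085,"x": -0.004,"y": 0,"z": 0,"turn": 0},
    {"jaw": 0.085,"x": -0.004,"y": 0,"z": -0.001,"turn": 0},
    {"jaw": 0.078,"x": -0.001,"y": 0,"z": -0.001,"turn": 0},
    {"jaw": 0.075,"x": 0,"y": 0,"z": 0,"turn": 0},
    {"jaw": 0.075,"x": 0,"y": 0,"z": 0,"turn": 0}
  ]
}}

```text
t: 41.7
tool_pos: [587.3, -299.9, -34.6]
eef_rot: [0.013, 1.604, -0.005]
contact_force: [0.1, 1.1, 0.0]
gripper_width: 74.5
```

```bash
python3 g.py 589.5 -300.1 28 -62;python3 - <<'E'
from h import *
p=snap("side"); u0,v0,u1,v1=420,210,500,280; sc=3.3
a=cv2.resize(p["color"][v0:v1,u0:u1,::-1],(396,346),interpolation=cv2.INTER_CUBIC)
p=snap("wrist"); b=cv2.resize(p["color"][160:350,206:426,::-1],(396,346),interpolation=cv2.INTER_CUBIC)
cv2.imwrite("pics/c14.png",np.hstack([a,np.clip(b*1.7,0,255).astype(np.uint8)]))
E
```

```text
t 41.7 tcp [ 587.3 -299.9  -34.6] yaw_err_deg(turn to add) -0.67 tilt [-1.88  0.32] F [0.1 1.1 0. ] w 74.5 v 0.002
grasp pt [ 589.3 -300.3   27.3] remaining tool shift mm [-0.7  0.2  0.1]
```

View pics/c14.png

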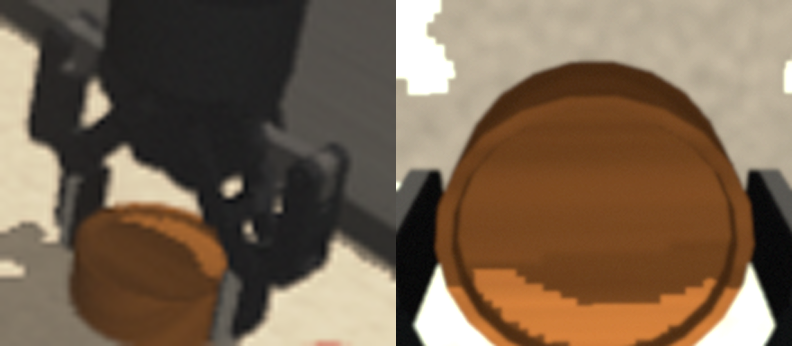

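Nicely centred. Close and lift.

>>> {"name": "drive_tool", "arguments": {
  "motion": [
    {"jaw": 0.068,"x": 0,"y": 0,"z": 0,"turn": 0},
    {"jaw": 0.06,"x": 0,"y": 0,"z": 0,"turn": 0},
    {"jaw": 0.06,"x": 0,"y": 0,"z": 0,"turn": 0},
    {"jaw": 0.06,"x": 0,"y": 0,"z": 0,"turn": 0}
  ]
}}

```text
t: 42.2
tool_pos: [587.6, -300.1, -34.1]
eef_rot: [0.013, 1.603, -0.005]
contact_force: [-0.2, 0.0, 2.4]
gripper_width: 68.3
```

```bash
python3 g.py 589.5 -300.1 28 -62
```

```text
t 42.2 tcp [ 587.6 -300.1  -34.1] yaw_err_deg(turn to add) -0.67 tilt [-1.87  0.3 ] F [-0.2  0.   2.4] w 68.3 v 0.002
grasp pt [ 589.6 -300.5   27.8] remaining tool shift mm [-0.2  0.4 -0.1]
```

>>> {"name": "drive_tool", "arguments": {
  "motion": [
    {"jaw": 0.06,"x": -0.005,"y": 0,"z": 0,"turn": 0},
    {"jaw": 0.06,"x": -0.01,"y": 0,"z": 0,"turn": 0},
    {"jaw": 0.06,"x": -0.015,"y": 0,"z": 0,"turn": 0},
    {"jaw": 0.06,"x": -0.02,"y": 0,"z": 0,"turn": 0},
    {"jaw": 0.06,"x": -0.02,"y": 0,"z": 0,"turn": 0},
    {"jaw": 0.06,"x": 0,"y": 0,"z": 0,"turn": 0}
  ]
}}

```text
t: 42.8
tool_pos: [589.5, -300.1, 40.4]
eef_rot: [0.014, 1.605, -0.004]
contact_force: [1.3, -0.1, -0.6]
gripper_width: 67.9
```

```bash
python3 - <<'E'
from h import *
st()
p=snap("side"); u0,v0,u1,v1=400,170,520,290; sc=3.3
a=cv2.resize(p["color"][v0:v1,u0:u1,::-1],(396,396),interpolation=cv2.INTER_CUBIC)
p=snap("wrist"); b=cv2.resize(p["color"][150:390,196:436,::-1],(396,396),interpolation=cv2.INTER_CUBIC)
cv2.imwrite("pics/c15.png",np.hstack([a,np.clip(b*1.7,0,255).astype(np.uint8)]))
E
```

```text
t 42.8 tcp [ 589.5 -300.1   40.4] yaw_err_deg(turn to add) -0.66 tilt [-1.94  0.36] F [ 1.3 -0.1 -0.6] w 67.9 v 0.024
```

View pics/c15.png

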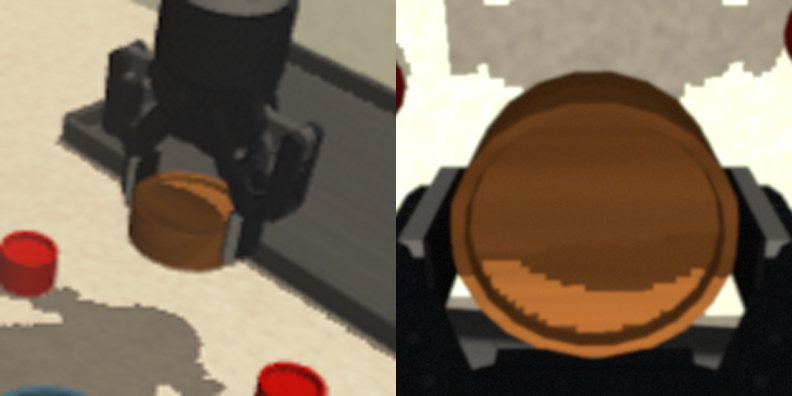

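>>> {"name": "drive_tool", "arguments": {
  "motion": [
    {"jaw": 0.06,"x": -0.03,"y": 0,"z": 0,"turn": 0},
    {"jaw": 0.06,"x": -0.035,"y": 0,"z": 0,"turn": 0},
    {"jaw": 0.06,"x": -0.035,"y": 0.01,"z": 0,"turn": 0},
    {"jaw": 0.06,"x": -0.02,"y": 0.03,"z": 0,"turn": 0},
    {"jaw": 0.06,"x": 0,"y": 0.042,"z": 0,"turn": 0},
    {"jaw": 0.06,"x": 0,"y": 0.042,"z": 0,"turn": 0},
    {"jaw": 0.06,"x": 0,"y": 0.042,"z": 0,"turn": 0},
    {"jaw": 0.06,"x": 0,"y": 0.042,"z": 0,"turn": 0},
    {"jaw": 0.06,"x": 0,"y": 0.042,"z": 0,"turn": 0},
    {"jaw": 0.06,"x": 0,"y": 0.042,"z": 0,"turn": 0},
    {"jaw": 0.06,"x": 0,"y": 0.042,"z": 0,"turn": 0},
    {"jaw": 0.06,"x": 0,"y": 0.042,"z": 0,"turn": 0}
  ]
}}

```text
t: 44.1
tool_pos: [588.6, 86.4, 150.9]
eef_rot: [0.032, 1.632, -0.005]
contact_force: [0.4, 0.2, -0.5]
gripper_width: 68.1
```

```bash
python3 g.py 588.6 278.4 128 -62 0 0
```

```text
t 44.1 tcp [588.6  86.4 150.9] yaw_err_deg(turn to add) -1.32 tilt [-3.5  1. ] F [ 0.4  0.2 -0.5] w 68.1 v 0.717
grasp pt [592.4  85.3 212.8] remaining tool shift mm [ 88.2 191.6  -3. ]
```

>>> {"name": "drive_tool", "arguments": {
  "motion": [
    {"jaw": 0.06,"x": -0.006,"y": 0.042,"z": 0,"turn": 0},
    {"jaw": 0.06,"x": -0.006,"y": 0.042,"z": 0,"turn": 0},
    {"jaw": 0.06,"x": -0.006,"y": 0.04,"z": 0,"turn": -1.3},
    {"jaw": 0.06,"x": 0,"y": 0.03,"z": 0,"turn": 0},
    {"jaw": 0.06,"x": 0,"y": 0.02,"z": 0,"turn": 0},
    {"jaw": 0.06,"x": 0,"y": 0.005,"z": 0,"turn": 0},
    {"jaw": 0.06,"x": 0,"y": 0,"z": 0,"turn": 0},
    {"jaw": 0.06,"x": 0,"y": 0,"z": 0,"turn": 0},
    {"jaw": 0.06,"x": 0,"y": 0,"z": 0,"turn": 0}
  ]
}}

```text
t: 45.0
tool_pos: [583.5, 274.4, 160.0]
eef_rot: [0.005, 1.652, 0.014]
contact_force: [0.8, -0.1, -0.4]
gripper_width: 68.1
```

```bash
python3 w.py w17
python3 - <<'E'
from fit import *; import pickle
p=pickle.load(open("w17.pkl","rb")); p2=pickle.load(open("w2.pkl","rb")); p1=pickle.load(open("w1.pkl","rb"))
for ps,f in (([p,p1],False),([p,p1,p2],False),([p1,p2],False),([p,p1,p2],True)):
    q,s=fit(ps,[31,27],[588.6,278.4,100],f,sig=(2,1.2,1)); print(np.round(q,1),round(s,1))
    if len(ps)==3 and not f: draw(p,[(*q,31),(*q,27),(q[0],q[1],74,35),(q[0],q[1],0,35)],"pics/w17d.png",crop=(160,50,480,290)); qq=q
go([qq[0],qq[1],128],-62,0,0)
E
```

```text
t 45.0 tcp [583.5 274.4 160. ] yaw_err_deg(turn to add) 0.38 tilt [-4.63  0.68] F [ 0.8 -0.1 -0.4] w 68.1 v 0.015
[586.1 278.9 100. ] 10.8
[588.8 278.3 100. ] 13.2
[588.6 278.3 100. ] 17.8
[589.3 279.   98.9] 13.3
t 45.05 tcp [583.5 274.2 160. ] yaw_err_deg(turn to add) 0.36 tilt [-4.63  0.67] F [ 1.2 -0.8 -0.8] w 68.3 v 0.005
grasp pt [588.5 273.4 221.8] remaining tool shift mm [93.5  3.7  7.9]
```

View pics/w17d.png

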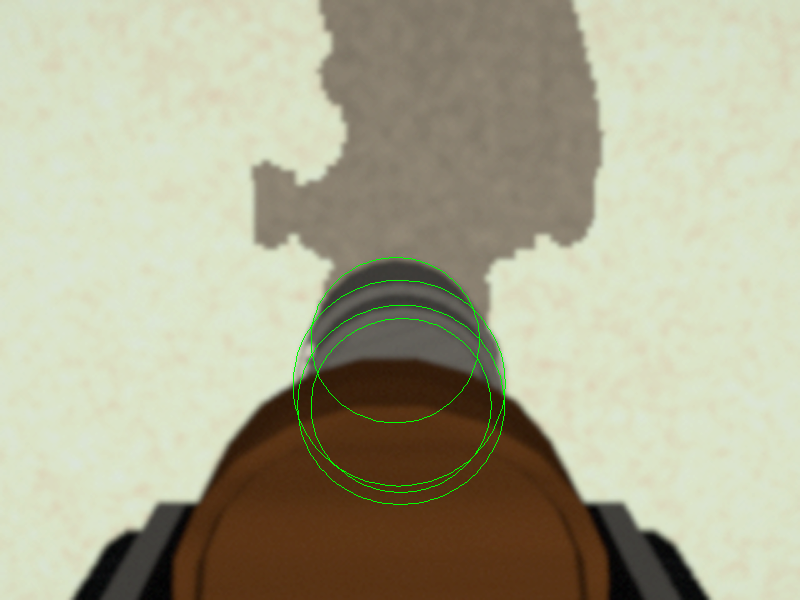

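>>> {"name": "drive_tool", "arguments": {
  "motion": [
    {"jaw": 0.06,"x": 0,"y": 0.002,"z": 0.004,"turn": 0},
    {"jaw": 0.06,"x": 0.012,"y": 0.001,"z": 0.004,"turn": 0},
    {"jaw": 0.06,"x": 0.014,"y": 0,"z": 0,"turn": 0},
    {"jaw": 0.06,"x": 0.014,"y": 0,"z": 0,"turn": 0},
    {"jaw": 0.06,"x": 0.014,"y": 0,"z": 0,"turn": 0},
    {"jaw": 0.06,"x": 0.008,"y": 0,"z": 0,"turn": 0},
    {"jaw": 0.06,"x": 0,"y": 0,"z": 0,"turn": 0},
    {"jaw": 0.06,"x": 0,"y": 0,"z": 0,"turn": 0}
  ]
}}

```text
t: 45.85
tool_pos: [585.5, 274.9, 89.8]
eef_rot: [0.007, 1.656, 0.01]
contact_force: [-0.1, -0.4, -1.2]
gripper_width: 68.1
```

```bash
python3 g.py 588.7 278.3 128 -62
```

```text
t 45.85 tcp [585.5 274.9  89.8] yaw_err_deg(turn to add) 0.13 tilt [-4.85  0.59] F [-0.1 -0.4 -1.2] w 68.1 v 0.013
grasp pt [590.8 274.3 151.6] remaining tool shift mm [23.7  3.8 -0. ]
```

>>> {"name": "drive_tool", "arguments": {
  "motion": [
    {"jaw": 0.06,"x": 0.005,"y": 0.002,"z": 0,"turn": 0},
    {"jaw": 0.06,"x": 0.006,"y": 0.0015,"z": 0,"turn": 0},
    {"jaw": 0.06,"x": 0.004,"y": 0,"z": 0,"turn": 0},
    {"jaw": 0.06,"x": 0,"y": 0,"z": 0,"turn": 0},
    {"jaw": 0.06,"x": 0,"y": 0,"z": 0,"turn": 0}
  ]
}}

```text
t: 46.35
tool_pos: [585.5, 279.7, 75.4]
eef_rot: [0.007, 1.652, 0.011]
contact_force: [0.1, -0.8, -0.2]
gripper_width: 67.8
```

```bash
python3 g.py 588.7 278.3 128 -62;  python3 - <<'E'
from fit import *
p=snap("side"); u0,v0,u1,v1=250,90,340,190; sc=6
a=cv2.resize(p["color"][v0:v1,u0:u1,::-1],None,fx=sc,fy=sc,interpolation=cv2.INTER_CUBIC)
cv2.imwrite("pics/c16.png",a)
E
```

```text
t 46.35 tcp [585.5 279.7  75.4] yaw_err_deg(turn to add) 0.17 tilt [-4.66  0.66] F [ 0.1 -0.8 -0.2] w 67.8 v 0.003
grasp pt [590.6 279.  137.2] remaining tool shift mm [ 9.3 -0.8 -1.1]
```

View pics/c16.png

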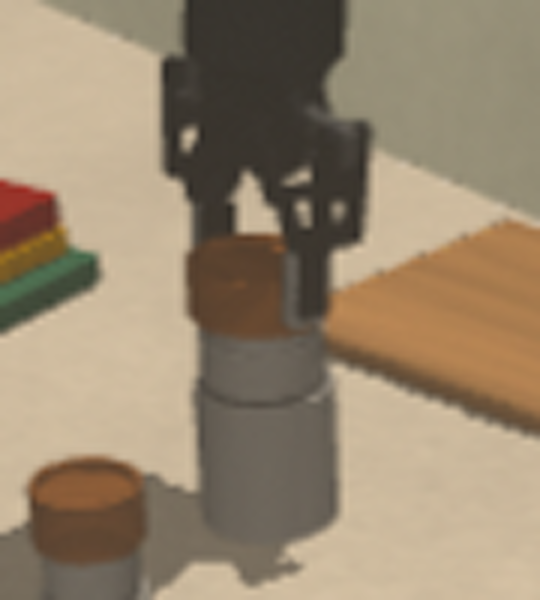

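>>> {"name": "drive_tool", "arguments": {
  "motion": [
    {"jaw": 0.06,"x": 0.003,"y": -0.0007,"z": -0.001,"turn": 0},
    {"jaw": 0.06,"x": 0.002,"y": 0,"z": 0,"turn": 0},
    {"jaw": 0.06,"x": 0,"y": 0,"z": 0,"turn": 0}
  ]
}}

```text
t: 46.7
tool_pos: [584.5, 279.0, 70.8]
eef_rot: [0.008, 1.651, 0.011]
contact_force: [-0.3, -0.2, 0.0]
gripper_width: 68.1
```

```bash
python3 g.py 588.7 278.3 128 -62
```

```text
t 46.7 tcp [584.5 279.   70.8] yaw_err_deg(turn to add) 0.16 tilt [-4.6   0.68] F [-0.3 -0.2  0. ] w 68.1 v 0.004
grasp pt [589.5 278.3 132.6] remaining tool shift mm [ 4.6 -0.1 -0.4]
```

>>> {"name": "drive_tool", "arguments": {
  "motion": [
    {"jaw": 0.06,"x": 0.001,"y": 0,"z": 0,"turn": 0},
    {"jaw": 0.06,"x": 0.001,"y": 0,"z": 0,"turn": 0}
  ]
}}

```text
t: 46.9
tool_pos: [584.5, 279.0, 68.8]
eef_rot: [0.008, 1.651, 0.011]
contact_force: [-0.0, 0.2, -0.8]
gripper_width: 68.1
```

```bash
python3 g.py 588.7 278.3 128 -62
```

```text
t 46.9 tcp [584.5 279.   68.8] yaw_err_deg(turn to add) 0.15 tilt [-4.58  0.69] F [-0.   0.2 -0.8] w 68.1 v 0.02
grasp pt [589.4 278.3 130.6] remaining tool shift mm [ 2.7 -0.  -0.5]
```

>>> {"name": "drive_tool", "arguments": {
  "motion": [
    {"jaw": 0.06,"x": 0.001,"y": 0,"z": 0,"turn": 0},
    {"jaw": 0.06,"x": 0.001,"y": 0,"z": 0,"turn": 0}
  ]
}}

```text
t: 47.1
tool_pos: [584.4, 279.1, 67.1]
eef_rot: [0.008, 1.651, 0.011]
contact_force: [-2.4, -0.7, 5.7]
gripper_width: 67.6
```

```bash
python3 g.py 588.7 278.3 128 -62
```

```text
t 47.1 tcp [584.4 279.1  67.1] yaw_err_deg(turn to add) 0.15 tilt [-4.57  0.69] F [-2.4 -0.7  5.7] w 67.6 v 0.011
grasp pt [589.3 278.4 128.9] remaining tool shift mm [ 0.9 -0.1 -0.6]
```

>>> {"name": "drive_tool", "arguments": {
  "motion": [
    {"jaw": 0.06,"x": 0.0015,"y": 0,"z": -0.0003,"turn": 0},
    {"jaw": 0.06,"x": 0.0015,"y": 0,"z": -0.0003,"turn": 0},
    {"jaw": 0.06,"x": 0.0015,"y": 0,"z": -0.0003,"turn": 0},
    {"jaw": 0.06,"x": 0.0015,"y": 0,"z": -0.0003,"turn": 0}
  ]
}}

```text
t: 47.5
tool_pos: [585.2, 279.2, 66.8]
eef_rot: [0.008, 1.645, 0.011]
contact_force: [-1.4, -0.4, 7.2]
gripper_width: 67.9
```

```bash
python3 g.py 588.7 278.3 128 -62
```

```text
t 47.5 tcp [585.2 279.2  66.8] yaw_err_deg(turn to add) 0.12 tilt [-4.22  0.68] F [-1.4 -0.4  7.2] w 67.9 v 0.016
grasp pt [589.8 278.4 128.6] remaining tool shift mm [ 0.7 -0.1 -1. ]
```

>>> {"name": "drive_tool", "arguments": {
  "motion": [
    {"jaw": 0.06,"x": 0.002,"y": 0,"z": -0.0008,"turn": 0},
    {"jaw": 0.06,"x": 0.002,"y": 0,"z": -0.0008,"turn": 0},
    {"jaw": 0.06,"x": 0.002,"y": 0,"z": -0.0008,"turn": 0},
    {"jaw": 0.06,"x": 0.002,"y": 0,"z": -0.0008,"turn": 0},
    {"jaw": 0.06,"x": 0.002,"y": 0,"z": -0.0008,"turn": 0},
    {"jaw": 0.06,"x": 0.002,"y": 0,"z": -0.0008,"turn": 0}
  ]
}}

```text
t: 48.1
tool_pos: [585.1, 279.1, 66.2]
eef_rot: [0.008, 1.631, 0.009]
contact_force: [-2.5, -1.7, 6.2]
gripper_width: 67.9
```

```bash
python3 g.py 588.7 278.3 128 -62
```

```text
t 48.1 tcp [585.1 279.1  66.2] yaw_err_deg(turn to add) 0.05 tilt [-3.43  0.64] F [-2.5 -1.7  6.2] w 67.9 v 0.032
grasp pt [588.8 278.4 128.1] remaining tool shift mm [ 0.1 -0.1 -0.1]
```

>>> {"name": "drive_tool", "arguments": {
  "motion": [
    {"jaw": 0.06,"x": 0.002,"y": 0,"z": -0.0004,"turn": 0},
    {"jaw": 0.06,"x": 0.002,"y": 0,"z": -0.0004,"turn": 0},
    {"jaw": 0.06,"x": 0.002,"y": 0,"z": -0.0004,"turn": 0},
    {"jaw": 0.06,"x": 0.002,"y": 0,"z": -0.0004,"turn": 0},
    {"jaw": 0.06,"x": 0.002,"y": 0,"z": -0.0004,"turn": 0},
    {"jaw": 0.06,"x": 0.002,"y": 0,"z": -0.0004,"turn": 0}
  ]
}}

```text
t: 48.7
tool_pos: [585.8, 279.0, 66.1]
eef_rot: [0.008, 1.62, 0.008]
contact_force: [-2.8, -1.1, 6.7]
gripper_width: 68.2
```

```bash
python3 g.py 588.7 278.3 128 -62
```

```text
t 48.7 tcp [585.8 279.   66.1] yaw_err_deg(turn to add) 0.01 tilt [-2.8   0.59] F [-2.8 -1.1  6.7] w 68.2 v 0.02
grasp pt [588.8 278.4 128. ] remaining tool shift mm [-0.  -0.1 -0.1]
```

>>> {"name": "drive_tool", "arguments": {
  "motion": [
    {"jaw": 0.06,"x": 0.002,"y": 0,"z": -0.0004,"turn": 0},
    {"jaw": 0.06,"x": 0.002,"y": 0,"z": -0.0004,"turn": 0},
    {"jaw": 0.06,"x": 0.002,"y": 0,"z": -0.0004,"turn": 0},
    {"jaw": 0.06,"x": 0.002,"y": 0,"z": -0.0004,"turn": 0},
    {"jaw": 0.06,"x": 0.002,"y": 0,"z": -0.0004,"turn": 0},
    {"jaw": 0.06,"x": 0.002,"y": 0,"z": -0.0004,"turn": 0}
  ]
}}

```text
t: 49.3
tool_pos: [585.9, 279.1, 65.9]
eef_rot: [0.008, 1.61, 0.007]
contact_force: [-2.4, -1.3, 8.6]
gripper_width: 68.1
```

```bash
python3 g.py 588.7 278.3 128 -62;  python3 - <<'E'
from fit import *
p=snap("side"); u0,v0,u1,v1=265,110,325,185; sc=8
a=cv2.resize(p["color"][v0:v1,u0:u1,::-1],None,fx=sc,fy=sc,interpolation=cv2.INTER_CUBIC)
cv2.imwrite("pics/c17.png",a)
E
```

```text
t 49.3 tcp [585.9 279.1  65.9] yaw_err_deg(turn to add) -0.01 tilt [-2.25  0.53] F [-2.4 -1.3  8.6] w 68.1 v 0.02
grasp pt [588.3 278.5 127.9] remaining tool shift mm [-0.1 -0.2  0.4]
```

View pics/c17.png

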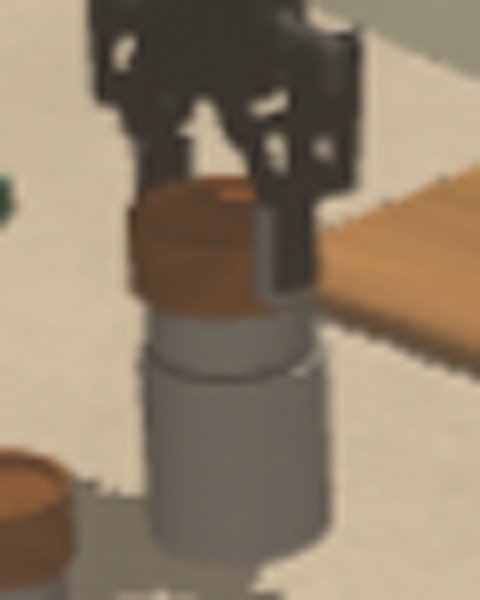

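```bash
 python3 - <<'E'
from fit import *
p=snap("side"); u0,v0,u1,v1=265,110,325,185; sc=8
for z in (0,74,100,128):
    uv=(proj(p,circ(588.7,278.3,z,35))-[u0,v0])*sc
    print(z,np.round([uv[:,0].min(),uv[:,0].max(),uv[:,0].mean(),uv[:,1].min(),uv[:,1].max()],1))
E
```

```text
0 [136.7 322.2 229.5 472.9 559. ]
74 [124.1 314.9 219.5 296.9 377.4]
100 [119.6 312.2 215.9 232.7 311.1]
128 [114.5 309.3 211.9 162.2 238.1]
```

>>> {"name": "drive_tool", "arguments": {
  "motion": [
    {"jaw": 0.06,"x": 0,"y": 0,"z": 0,"turn": 0},
    {"jaw": 0.068,"x": 0,"y": 0,"z": 0,"turn": 0},
    {"jaw": 0.07,"x": 0,"y": 0,"z": 0,"turn": 0},
    {"jaw": 0.074,"x": 0,"y": 0,"z": 0,"turn": 0},
    {"jaw": 0.085,"x": 0,"y": 0,"z": 0,"turn": 0},
    {"jaw": 0.085,"x": 0,"y": 0,"z": 0,"turn": 0}
  ]
}}

```text
t: 50.0
tool_pos: [586.0, 279.2, 65.6]
eef_rot: [0.008, 1.61, 0.007]
contact_force: [0.3, -0.1, 0.0]
gripper_width: 85.0
```

```bash
python3 g.py 588.7 278.3 128 -62;  python3 - <<'E'
from fit import *
p=snap("side"); u0,v0,u1,v1=265,110,325,185; sc=8
a=cv2.resize(p["color"][v0:v1,u0:u1,::-1],None,fx=sc,fy=sc,interpolation=cv2.INTER_CUBIC)
cv2.imwrite("pics/c18.png",a)
E
```

```text
t 50.0 tcp [586.  279.2  65.6] yaw_err_deg(turn to add) -0.01 tilt [-2.23  0.55] F [ 0.3 -0.1  0. ] w 85.0 v 0.002
grasp pt [588.5 278.6 127.6] remaining tool shift mm [-0.4 -0.3  0.2]
```

View pics/c18.png

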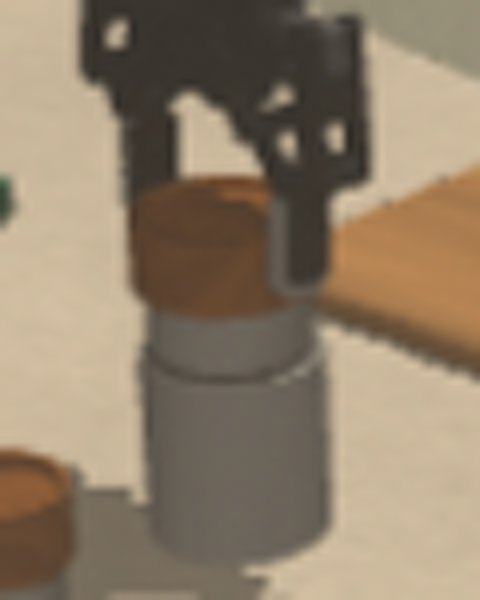

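>>> {"name": "drive_tool", "arguments": {
  "motion": [
    {"jaw": 0.085,"x": -0.005,"y": 0,"z": 0,"turn": 0},
    {"jaw": 0.085,"x": -0.015,"y": 0,"z": 0,"turn": 0},
    {"jaw": 0.085,"x": -0.025,"y": 0,"z": 0,"turn": 0},
    {"jaw": 0.085,"x": -0.03,"y": 0,"z": 0,"turn": 0},
    {"jaw": 0.085,"x": -0.035,"y": 0,"z": 0,"turn": 0},
    {"jaw": 0.085,"x": -0.02,"y": 0,"z": 0,"turn": 0},
    {"jaw": 0.085,"x": 0,"y": 0,"z": 0,"turn": 0},
    {"jaw": 0.085,"x": 0,"y": 0,"z": 0,"turn": 0}
  ]
}}

```text
t: 50.85
tool_pos: [591.9, 278.1, 206.7]
eef_rot: [0.009, 1.606, 0.008]
contact_force: [-0.9, -0.8, 0.4]
gripper_width: 85.0
```

```bash
python3 w.py w18; python3 - <<'E'
from fit import *; import pickle
p=pickle.load(open("w18.pkl","rb"))
q,s=fit([p],[35,31],[588.7,278.3,128],False,sig=(2,1.2,1)); print(q,s)
c=(588.7,278.3)
draw(p,[(*q,35),(*q,31),(*c,74,35),(*c,0,35)],"pics/w18d.png",crop=(200,100,440,280))
p=snap("side"); save(p,"pics/sideF.png"); p=snap("top"); save(p,"pics/topF.png")
E
```

```text
t 50.85 tcp [591.9 278.1 206.7] yaw_err_deg(turn to add) -0.0 tilt [-2.03  0.61] F [-0.9 -0.8  0.4] w 85.0 v 0.024
[588.23615543 278.8685587  128.        ] 13.120780944824219
```

View pics/w18d.png

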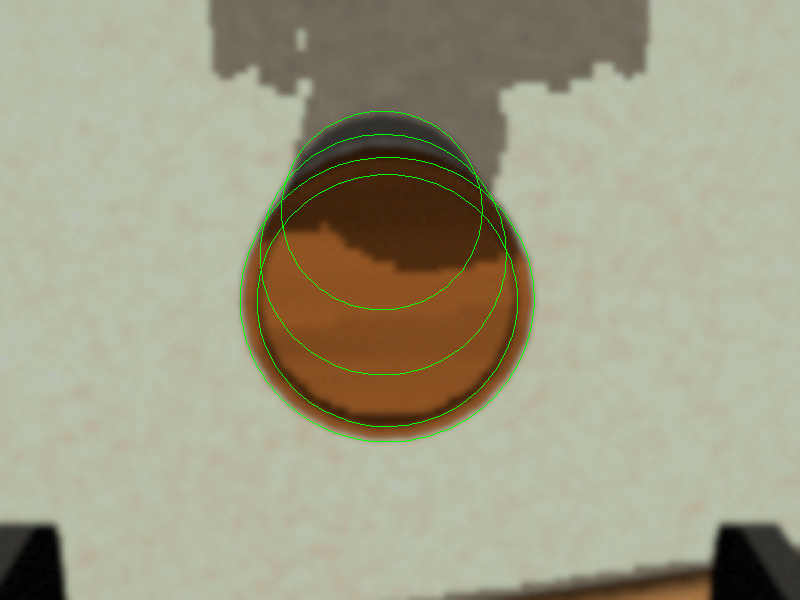

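View pics/sideF.png

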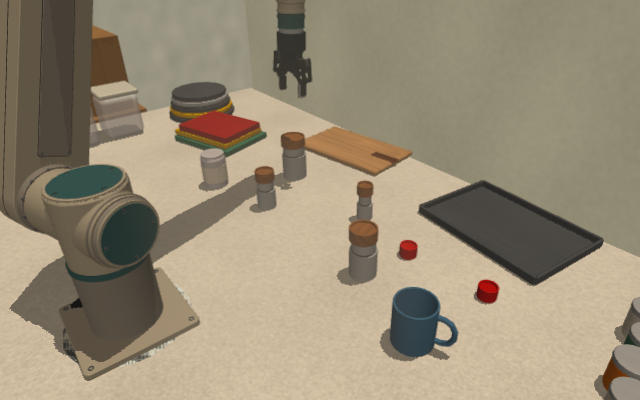

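View pics/topF.png

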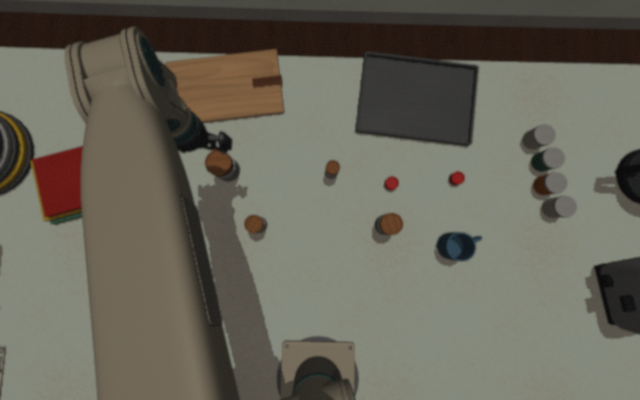

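```bash
python3 - <<'E'
import cv2,numpy as np
a=cv2.imread("pics/side0.png",0);b=cv2.imread("pics/sideF.png",0)
for n,(u0,v0,u1,v1) in dict(c70=(278,158,312,184),c50=(252,190,280,214),c40=(353,206,378,224),c60=(344,256,382,285),can=(196,148,232,192),mug=(382,285,462,360),redL=(396,236,422,264),redR=(474,278,502,304)).items():
    T=cv2.resize(a[v0:v1,u0:u1],None,fx=4,fy=4,interpolation=cv2.INTER_CUBIC)
    S=cv2.resize(b[v0-4:v1+4,u0-4:u1+4],None,fx=4,fy=4,interpolation=cv2.INTER_CUBIC)
    r=cv2.matchTemplate(S,T,cv2.TM_CCOEFF_NORMED); _,m,_,l=cv2.minMaxLoc(r); print(n,"shift px",(l[0]-16)/4,(l[1]-16)/4,round(m,3))
E
```

```text
c70 shift px 0.0 0.0 0.931
c50 shift px 0.0 0.25 0.88
c40 shift px 0.25 -2.75 0.801
c60 shift px 0.0 0.25 0.951
can shift px 0.0 0.0 0.965
mug shift px 0.0 0.0 1.0
redL shift px 0.0 0.0 1.0
redR shift px 0.0 0.0 0.999
```

```bash
python3 - <<'E'
import cv2,numpy as np
a=cv2.imread("pics/side0.png");b=cv2.imread("pics/sideF.png")
f=lambda i:cv2.resize(i[175:230,340:390],None,fx=8,fy=8,interpolation=cv2.INTER_CUBIC)
cv2.imwrite("pics/cmp.png",np.hstack([f(a),f(b)])[:, :800])
E
```

```text
(no output)
```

View pics/cmp.png

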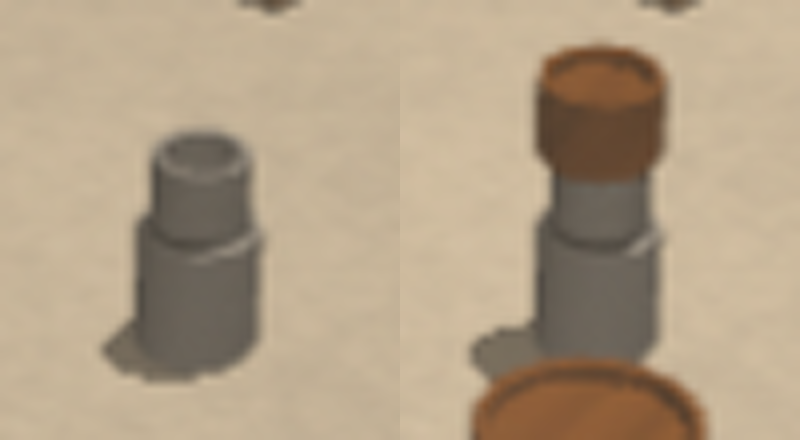

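The small canister has not moved: its body spans the same pixels before (left) and after (right), and the lid60 rim covering its foot spoiled the template match. All four lids are level and centred, so I am handing in.

```bash
python3 -c "
from workcell import env
print(env.close_job())"
```

```text
the job is handed in; nothing more can be done
None
```

All four lids are on their own canisters, placed one after another from smallest to largest, and the job was handed in at about 51 s of the 128 s allowed.

**Placement:** After each release the wrist camera showed the lid lying level, with its centre within about 1 mm of the measured canister centre.

| Lid | Lid centre (mm) | Canister centre (mm) |
|---|---|---|
| 40 mm | (589.8, −26.7) | (590.5, −26.7) |
| 50 mm | (429.6, 182.3) | (429.8, 182.2) |
| 60 mm | (438.1, −184.7) | (438.2, −185.3) |
| 70 mm | (588.2, 278.9) | (588.7, 278.3) |

**Left undisturbed:** Comparing the first and last side pictures, the can, the mug and both red look-alikes did not shift, and the canisters moved by at most 0.25 px. The automatic match failed for the 40 mm canister (it reported −2.75 px) because the 60 mm lid now covers its foot. Seen side by side in the two pictures, that canister stands where it did.

**What disagreed with the description:**
- **Fingertips:** the cameras showed the tips about 33 to 45 mm behind the reported TCP, much farther than described. I used the measured heights.
- **Tool tilt:** the tool tilted by up to about 5° over the moves. I pressed the last two lids gently onto their rims (at most about 10 N read) to level them before release. I also pressed the open fingers on the worktop (about 20 N) before picking up the 70 mm lid.

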